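# Clear the spent chargers and lock the full ones away

### The job

The chargers without a green cap are spent: carry the tray by its handle to the steel scrap pan and tilt it so that only its front row slides off into the pan while the capped full ones stay behind the lip, and put the spent ones lying on the table into the pan too. Set the tray with the full ones level in the blue lock box, then shut the lid, swing the hasp fully down into its catch, and push the red-handled pin all the way through both lugs of the catch and the hasp. Leave the pan upright and do not knock over the whipper bottle.

Things in the scene. Friction and masses are not known exactly. Their poses are not given: they have to be found in the camera images.
- tray: Aluminium counting tray, 165 mm long (x), 103 wide (y), 0.22 to 0.35 kg empty. Origin on its underside, at the cross lip between its two rows; open nose at x = -80 mm, rear wall at x = +85. Side walls 24 mm high. Four lanes 23 mm apart, each for one charger in front of the lip and one behind. Chargers slide once the polished floor slopes 12 to 20 degrees.
- tray_handle (a point): Middle of the tray's black bridge handle: a flat bar along the tray's y above the lip, 103 mm long, 12 mm thick (tray x), 24 mm tall. This point is 64 mm above the tray's underside and 3 mm behind its origin. Free below the bar down to the chargers (28 mm above the underside).
- tray_nose (a point): Middle of the tray's open front edge, 80 mm in front of its origin, 10 mm up. The front floor rises 5 degrees to the nose, so a level tray keeps its front row; tilted 26 to 35 degrees nose down, the front row slides off over this edge.
- tray_back (a point): Middle of the tray's back row, 43 mm behind the tray's origin, 12 mm up. The 6 mm lip in front of it holds the back row up to about 50 degrees of tilt.
- pan: Loose round steel scrap pan, open top, 140 mm across the rim, 60 mm high, 3 mm wall, floor 116 mm across. Origin at the centre of its underside. (Keep the arm low here: utensils hang from a rail overhead, at world x = 0.59 to 0.65 m, y above 0.15 m, from 0.63 m above the table.)
- lock_box: Blue sheet-steel lock box, screwed to the table, outside 140 x 206 x 88 mm (its x, y, z) without lid. Origin at the centre of its underside; its front faces its -x. 3 mm walls and floor: inside 134 mm (x) by 200 mm (y), 85 mm deep, open top when the lid is up. The tray fits in with its length along the box's y, either way round.
- lid (a joint): Lid angle, rad: 0 shut, 1.6 to 1.75 standing open, leaning back, where it stays. Turns about the box's rear top edge (box x = +73 mm, z = 89), reaches 147 mm from there to its front edge, 212 mm wide, 3 mm thick with a 10 mm skirt, carries the hasp on the middle 44 mm of its front edge. Tipped well forward past upright it falls shut, damped; light hinge friction.
- hasp (a joint): Hasp angle, rad, at the lid's front edge; with the lid shut, 0 = hanging straight down in the catch (closed), 1.57 = sticking straight out to the front, at most 2.6. Steel plate 36 mm wide, 71 mm long, red tab at its end; its knuckle stands 25 mm out of its face. Stiff hinge (0.05 N m), stays where left. Axis along box y at box x = -92 mm, z = 98 mm (lid shut).
- catch_eye (a point): Middle of the catch, at box x = -106 mm, y = 0, z = 52, axes as the box's. Two upright steel lugs (6 mm thick, 26 deep, 28 high, at y = -27 and +27 mm) have 15 mm holes in line along box y through this point; the closed hasp hangs between them with its 36 mm wide knuckle (22 x 20 mm, 15 mm hole) in the same line. Beside the lugs 31 mm are free between this axis and the lid's skirt.
- pin: Loose locking pin lying flat, 60 g: round steel rod 10 mm thick with a rounded tip, and a red square grip block 12 x 12 mm, 36 mm long. x axis along the rod. Origin under the joint of rod and grip, on the underside; the rod's axis is 6 mm higher. Rod from x = 0 to +80 mm, grip from x = 0 to -36 mm.
- pin_tip (a point): The rounded tip of the pin's rod, 80 mm from the grip
- pin_neck (a point): Point on the rod 2 mm from the grip block
- whipper: Bystander: steel cream whipper bottle, 82 mm across, 222 mm tall, standing at the back. Origin at the centre of its underside.
- spent_1: 18 mm thick, 65 mm long gas cartridge of bare steel, round body and narrow neck. Origin at its middle, x axis along its length, neck to -x; lying on the table its origin is 9 mm up; it hardly rolls. Spent, no cap; starts in the front row of the tray, lane 1 from the tray's -y side, if present.
- spent_2: 18 mm thick, 65 mm long gas cartridge of bare steel, round body and narrow neck. Origin at its middle, x axis along its length, neck to -x; lying on the table its origin is 9 mm up; it hardly rolls. Spent, no cap; starts in the front row of the tray, lane 2 from the tray's -y side, if present.
- spent_3: 18 mm thick, 65 mm long gas cartridge of bare steel, round body and narrow neck. Origin at its middle, x axis along its length, neck to -x; lying on the table its origin is 9 mm up; it hardly rolls. Spent, no cap; starts in the front row of the tray, lane 3 from the tray's -y side, if present.
- spent_4: 18 mm thick, 65 mm long gas cartridge of bare steel, round body and narrow neck. Origin at its middle, x axis along its length, neck to -x; lying on the table its origin is 9 mm up; it hardly rolls. Spent, no cap; starts in the front row of the tray, lane 4 from the tray's -y side, if present.
- loose_1: 18 mm thick, 65 mm long gas cartridge of bare steel, round body and narrow neck. Origin at its middle, x axis along its length, neck to -x; lying on the table its origin is 9 mm up; it hardly rolls. Spent, no cap; starts lying on the table, if present.
- loose_2: 18 mm thick, 65 mm long gas cartridge of bare steel, round body and narrow neck. Origin at its middle, x axis along its length, neck to -x; lying on the table its origin is 9 mm up; it hardly rolls. Spent, no cap; starts lying on the table, if present.
- loose_3: 18 mm thick, 65 mm long gas cartridge of bare steel, round body and narrow neck. Origin at its middle, x axis along its length, neck to -x; lying on the table its origin is 9 mm up; it hardly rolls. Spent, no cap; starts lying on the table, if present.
- loose_4: 18 mm thick, 65 mm long gas cartridge of bare steel, round body and narrow neck. Origin at its middle, x axis along its length, neck to -x; lying on the table its origin is 9 mm up; it hardly rolls. Spent, no cap; starts lying on the table, if present.
- full_1: 18 mm thick, 65 mm long gas cartridge of bare steel, round body and narrow neck. Origin at its middle, x axis along its length, neck to -x; lying on the table its origin is 9 mm up; it hardly rolls. Full, with a green cap on its neck; starts in the back row of the tray, lane 1 from the tray's -y side.
- full_2: 18 mm thick, 65 mm long gas cartridge of bare steel, round body and narrow neck. Origin at its middle, x axis along its length, neck to -x; lying on the table its origin is 9 mm up; it hardly rolls. Full, with a green cap on its neck; starts in the back row of the tray, lane 2 from the tray's -y side.
- full_3: 18 mm thick, 65 mm long gas cartridge of bare steel, round body and narrow neck. Origin at its middle, x axis along its length, neck to -x; lying on the table its origin is 9 mm up; it hardly rolls. Full, with a green cap on its neck; starts in the back row of the tray, lane 3 from the tray's -y side.

How it is judged:
On the way, in this order (a step that is already met when the one before it is completed fails the run):
1. the tray is tilted nose down with its nose over the scrap pan (angle between tray's own z axis and vertical above 0.2 rad and horizontal distance between tray_nose and pan below 0.085 m and height (world z) of tray_nose above 0.03 m), for 0.2 s.
2. the tray stands level in the lock box (x of tray_handle in the frame of lock_box between -0.03 and 0.03 m and y of tray_handle in the frame of lock_box between -0.03 and 0.03 m and z of tray_handle in the frame of lock_box between 0.055 and 0.076 m and angle between tray's own z axis and vertical below 0.12 rad), for 0.2 s.
3. the lid is shut over the tray (all of step 2 and value of joint lid below 0.04 rad), for 0.2 s.
4. the hasp hangs fully in its catch (value of joint lid below 0.04 rad and value of joint hasp below 0.08 rad), for 0.2 s.
5. the pin is through both lugs and the hasp (all of step 4 and x of pin_tip in the frame of catch_eye between -0.011 and 0.011 m and z of pin_tip in the frame of catch_eye between -0.013 and 0.013 m and x of pin_neck in the frame of catch_eye between -0.011 and 0.011 m and z of pin_neck in the frame of catch_eye between -0.013 and 0.013 m and ((y of pin_tip in the frame of catch_eye below -0.031 m and y of pin_neck in the frame of catch_eye between 0.024 and 0.05 m) or (y of pin_tip in the frame of catch_eye above 0.031 m and y of pin_neck in the frame of catch_eye between -0.05 and -0.024 m))), for 0.2 s.
At the end, for the whole second after the job is handed in: All spent chargers in the upright pan (middle within 62 mm of its axis, not above its rim); tray level on the box floor (0.12 rad), full chargers in its back row; lid under 0.04 rad, hasp under 0.08 rad, pin tip past one lug and grip within 20 mm of the other (all of step 2 and all of step 5 and horizontal distance between each of spent_1, spent_2, spent_3, spent_4, loose_1, loose_2, loose_3, loose_4 and pan below 0.062 m and z of spent_1 in the frame of pan between 0 and 0.062 m and z of spent_2 in the frame of pan between 0 and 0.062 m and z of spent_3 in the frame of pan between 0 and 0.062 m and z of spent_4 in the frame of pan between 0 and 0.062 m and z of loose_1 in the frame of pan between 0 and 0.062 m and z of loose_2 in the frame of pan between 0 and 0.062 m and z of loose_3 in the frame of pan between 0 and 0.062 m and z of loose_4 in the frame of pan between 0 and 0.062 m and distance between each of full_1, full_2, full_3 and tray_back below 0.062 m and angle between pan's own z axis and vertical below 0.1 rad and linear speed of each of pin, pan below 0.02 m/s); the robot touches nothing.
It fails at once if a full charger leaves the back row of the tray (distance between any of full_1, full_2, full_3 and tray_back above 0.075 m).
It fails at once if the scrap pan is tipped over (angle between pan's own z axis and vertical above 0.7 rad).
It fails at once if the whipper bottle is knocked over (angle between whipper's own z axis and vertical above 0.5 rad).
Of spent_1, spent_2, spent_3, spent_4 only 2 to 4 are there at a start; the rules pass over those that are not, and their reading is None.
Of loose_1, loose_2, loose_3, loose_4 only 2 to 4 are there at a start; the rules pass over those that are not, and their reading is None.
At some moment in a run one of pan, loose_1, loose_2, loose_3, loose_4, pin may be knocked a few centimetres aside while the robot is not near it.
It also fails if it takes over 208 s, if anything falls off the work surface, if the arm or the gripper's body presses on something with over 40 N, if the wrist force passes 120 N, or if a joint passes its speed limit or range.

### The arm

A 6-joint arm with a two-finger parallel gripper is mounted at the origin on a cart in front of the work surface, level with it; the furniture and walls round the work are solid. World frame = base frame: x ahead of the robot, y to its left, z up, the work surface at z = 0. Lengths are in m, angles in rad, forces in N, time in s.
With the tool pointing down it reaches from about 0.275 to 0.75 m from the base axis. Payload 10.2 kg.
Tool frame: the origin (TCP) lies at the very end of the fingers, on their centre line; the grasp point (between the pads) lies 19 mm behind it; z points along the fingers, y is the direction in which the jaws open and shut (so a half turn about z gives the same grasp; the last joint's range is limited). The gripper opens to 88 mm and grips with 3 to 60 N. Pads are 18 mm wide; open, the fingers measure 123 mm over their backs; the gripper's body (75 mm by 187 mm) begins 45 mm behind the grasp point.
Start: joints at [-1.517, 0.313, 1.498, -0, 1.331, -0.223], TCP at [0.143, -0.505, 0.21] pointing down, gripper open.
Joint ranges: [-2.94, 2.94], [-0.97, 2.17], [0.19, 2.56], [-1.23, 4.37], [0.02, 3.11], [-2.88, 2.88]. Speed limits (rad/s): [2.39, 2.39, 3.01, 3.14, 3.14, 3.14].

### API

Orientations are given as a unit quaternion [w, x, y, z].
In Python, from cell import env gives the robot as it stands. The module is installed in compiled form; this text tells all that it offers.
- The arm moves only by the shell command python3 -m inch 'ROWS' [FORCE]. ROWS is JSON, a list of rows, each a list of 3 entries, a list of its own where there are three numbers: the shift along the tool's x, y, z in mm, then the turn, a rotation vector about the tool's x, y, z in degrees, then the gripper's target within -1 to 1 (fully open at 1, half-way at 0, shut at -1). In form: [[[x, y, z], [wx, wy, wz], grip], ...]. A call has 1 to 12 rows; each row is the pose to reach, as a shift and turn from the pose measured when the call began, along the tool's axes at that moment; what a row does not reach only later rows make up. A row lasts 1/8 s, in which the tool goes at most 62.5 mm and 10.7 degrees, less where a joint would pass 70% of its speed; a pose out of reach is approached as far as the arm can. A call with a gripper value outside its range is refused whole. The fingers move at their own pace and stop on an object; FORCE is the grip in N (left out, the last holds). Time passes only in rows, so rows that repeat a pose let the fingers close. It gives the time, the measured TCP pose, the force and the opening at its end, in the units of the state.
- env.read_state(): the state, without advancing time (a new reading comes with each control period).
- env.camera(name): name is "scene" or "top"; returns the picture (384x512x3 uint8, red, green, blue); there is no depth.
- env.camera_model(name): a dict with "mtx" (3x3 intrinsics, pixels), "D" ([k1, k2, p1, p2, k3] as OpenCV has them; the pictures are not rectified), "origin" and "rotation" of the camera in the world. Camera axes: x right, y down, z forward; pixel columns grow to the right and rows downward; lengths in m; the calibration is good to about 2 mm. A picture is of the moment at which its call begins. camera_model takes no time and is no camera call.
- env.sign_off(): hands the job in, once; it reports no verdict.
The state is a dict: "clock": time; "joint_pos": joint angles; "joint_velocities": joint speeds; "joint_torque": joint torques, N m; "eef_pos": TCP position; "tool_rot": TCP orientation; "force": force on the tool from outside, world axes, zero at the start; "torque": the same for the moment, N m; "width": opening from 0.0 (shut) to 1.0 (fully open).
Only numpy, scipy, OpenCV 4.12 (cv2) and the standard library are available. Lean on these libraries where they do the work, as an engineer would, in place of code of your own. Each camera call takes 0.05 s, during which the arm holds its last target.

## Working session

There is one attempt and no reset: what is moved stays moved. The work goes in short steps, Python scripts to look and compute and a shell command to move; the robot and the scene stay as the last step left them, time stands still between calls to the robot, and variables do not carry over. Pictures are saved under pics/ and viewed, and the job is handed in when it is done.

```bash
ls; mkdir -p pics; python3 - <<'E'
from cell import env
import cv2, numpy as np
np.set_printoptions(precision=4,suppress=True)
for n in("scene","top"):
    im=env.camera(n); cv2.imwrite(f"pics/{n}0.png",cv2.resize(im[:,:,::-1],(800,600),interpolation=cv2.INTER_CUBIC))
    cv2.imwrite(f"pics/{n}0_raw.png",im[:,:,::-1])
    print(n,env.camera_model(n))
print(env.read_state())
E
```

```text
pics
scene {'mtx': array([[417.7474,   0.    , 255.5623],
       [  0.    , 417.7474, 187.3345],
       [  0.    ,   0.    ,   1.    ]]), 'D': array([-0.1097,  0.    ,  0.    ,  0.    ,  0.    ]), 'origin': array([0.3981, 0.871 , 0.9813]), 'rotation': array([ 0.0516, -0.0955,  0.9125, -0.3944])}
top {'mtx': array([[484.9497,   0.    , 257.7044],
       [  0.    , 484.9497, 203.0039],
       [  0.    ,   0.    ,   1.    ]]), 'D': array([-0.0277,  0.    ,  0.    ,  0.    ,  0.    ]), 'origin': array([ 0.3955, -0.0036,  1.3308]), 'rotation': array([ 0.0494, -0.7037,  0.7055, -0.0674])}
{'clock': 0.1, 'joint_pos': array([-1.5174,  0.3134,  1.4983, -0.    ,  1.331 , -0.2234]), 'joint_velocities': array([-0.0005, -0.0018, -0.0038, -0.0003, -0.0018, -0.0008]), 'joint_torque': array([  0.0013, -40.2817, -25.2644,   0.0694,   0.0342,  -0.0001]), 'eef_pos': array([ 0.1434, -0.5048,  0.2091]), 'tool_rot': array([-0.0005,  0.9904,  0.138 ,  0.    ]), 'force': array([ 0.4005, -0.9023,  0.6154]), 'torque': array([-0.0455, -0.0294, -0.0187]), 'width': 1.0003745812774716}
```

View pics/top0.png

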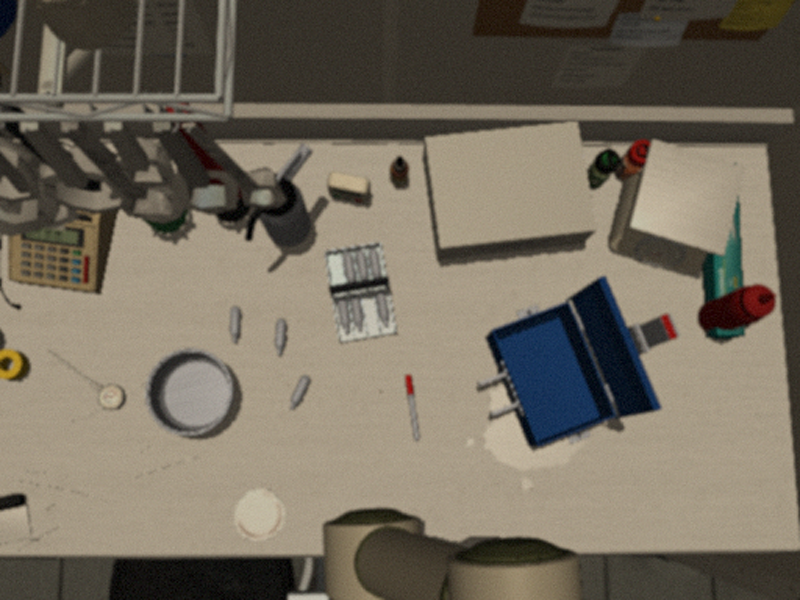

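View pics/scene0.png

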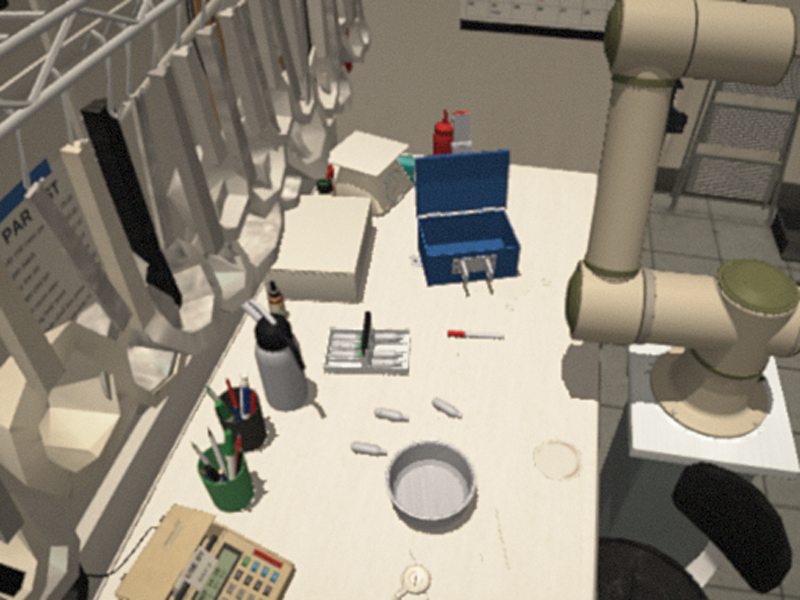

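```bash
cat > h.py <<'E'
from cell import env
import cv2, numpy as np
from scipy.spatial.transform import Rotation as R
np.set_printoptions(precision=4,suppress=True)
def q2R(q): return R.from_quat([q[1],q[2],q[3],q[0]])
def px2w(n,uv,z):
    m=env.camera_model(n); uv=np.array(uv,float).reshape(-1,1,2)
    p=cv2.undistortPoints(uv,m["mtx"],m["D"]).reshape(-1,2)
    d=q2R(m["rotation"]).apply(np.c_[p,np.ones(len(p))]); o=m["origin"]
    z=np.broadcast_to(z,(len(p),))
    return o+d*((z-o[2])/d[:,2])[:,None]
def w2px(n,P):
    m=env.camera_model(n); Rw=q2R(m["rotation"]).as_matrix().T
    P=np.array(P,float).reshape(-1,3)
    return cv2.projectPoints(P,cv2.Rodrigues(Rw)[0],-Rw@m["origin"],m["mtx"],m["D"])[0].reshape(-1,2)
def crop(n,im,x0,y0,x1,y1,name,s=None):
    s=s or min(800/(x1-x0),600/(y1-y0))
    c=cv2.resize(im[y0:y1,x0:x1,::-1],None,fx=s,fy=s,interpolation=cv2.INTER_CUBIC)
    for x in range((x0+9)//10*10,x1,10):
        cv2.putText(c,str(x),(int((x-x0)*s),10),0,.35,(0,0,255),1); cv2.line(c,(int((x-x0)*s),12),(int((x-x0)*s),18),(0,0,255),1)
    for y in range((y0+9)//10*10,y1,10):
        cv2.putText(c,str(y),(0,int((y-y0)*s)+4),0,.35,(0,0,255),1); cv2.line(c,(22,int((y-y0)*s)),(28,int((y-y0)*s)),(0,0,255),1)
    cv2.imwrite("pics/"+name+".png",c[:600,:800])
def st():
    s=env.read_state(); r=q2R(s["tool_rot"]).as_matrix()
    print("t",round(s["clock"],2),"tcp",s["eef_pos"],"zax",r[:,2],"yax",r[:,1],"xax",r[:,0],"F",s["force"],"w",round(s["width"],3)); print("j",s["joint_pos"])
    return s
E
python3 - <<'E'
from h import *
t=cv2.imread("pics/top0_raw.png")[:,:,::-1]; s=cv2.imread("pics/scene0_raw.png")[:,:,::-1]
crop("top",t,195,145,295,220,"t1"); crop("top",t,85,190,215,288,"t2"); crop("top",t,250,170,450,300,"t3")
crop("s",s,200,190,330,290,"s1")
E
```

```text
(no output)
```

View pics/t1.png

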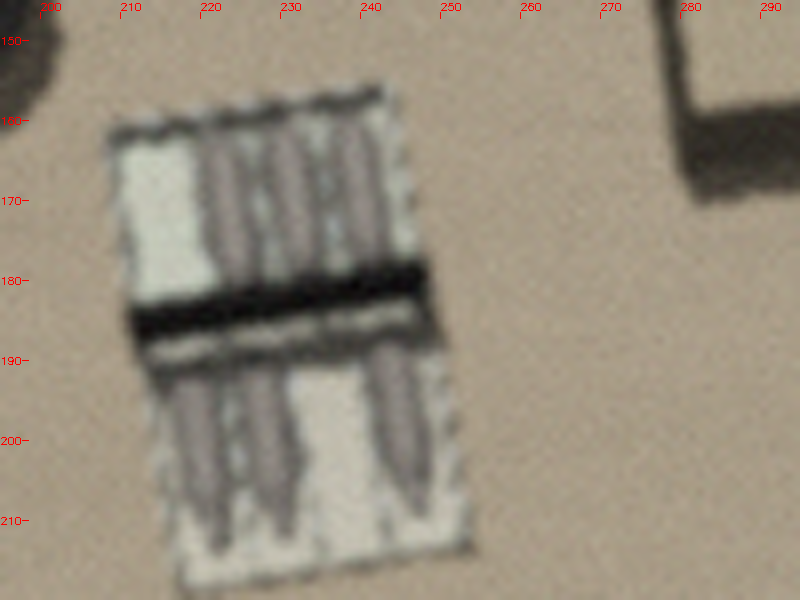

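View pics/t2.png

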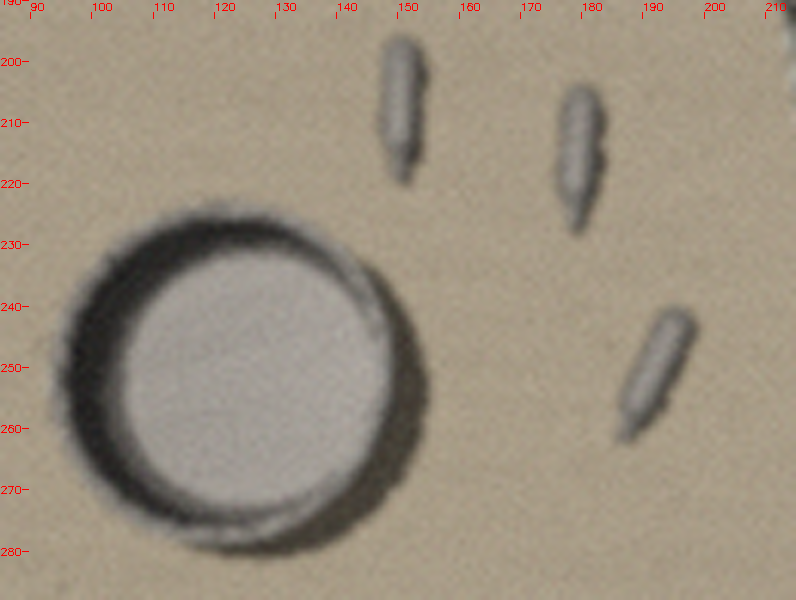

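View pics/t3.png

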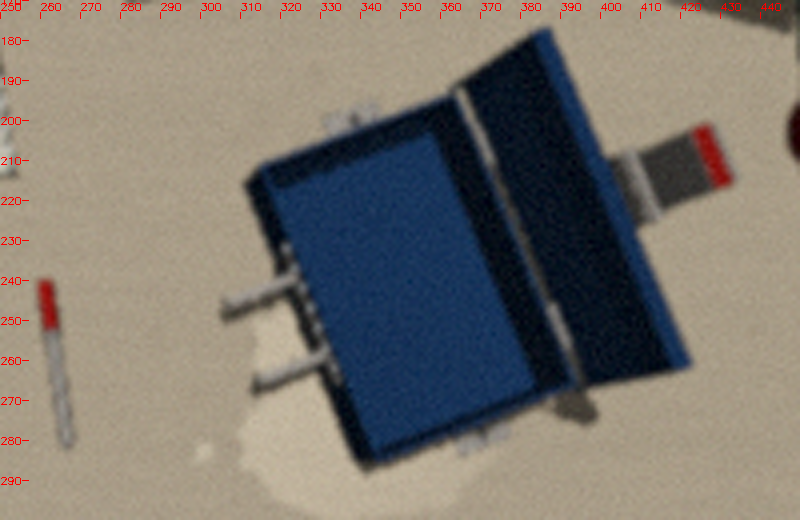

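View pics/s1.png

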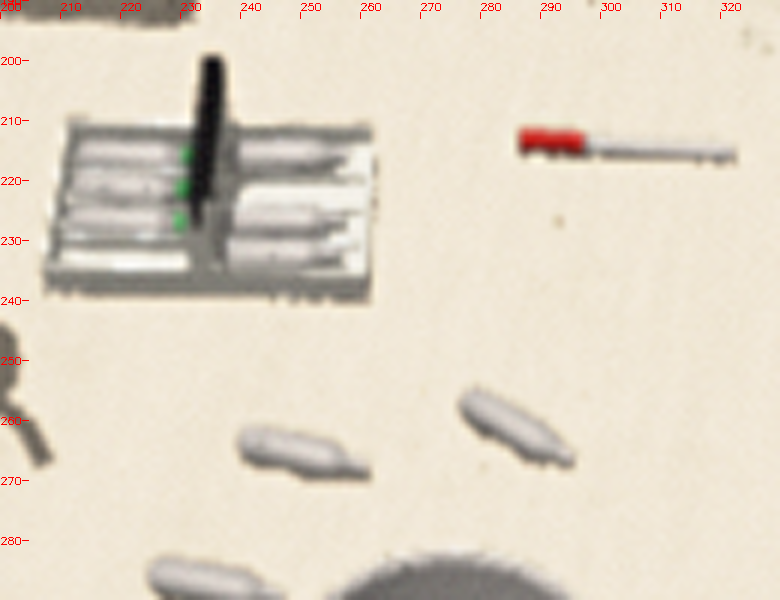

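```bash
python3 - <<'E'
from h import *
def sh(l,P): print(l,P[:,:3].round(4).tolist())
T=lambda uv,z: px2w("top",uv,z)
h=T([(212,186),(248,180)],.076);sh("handle",h);print(np.linalg.norm(h[1]-h[0]),(h[0]+h[1])/2)
n=T([(217,217.5),(254,213)],.01);sh("nose",n);print(n.mean(0),np.linalg.norm(n[1]-n[0]))
r=T([(208.5,161),(242,156)],.024);sh("rear",r);print(r.mean(0),np.linalg.norm(r[1]-r[0]))
p=T([(260.5,240),(262.5,252),(266.3,281)],[.012,.01,.006]);sh("pin",p);print(np.linalg.norm(p[2]-p[0]))
c=T([(149.5,196.5),(150.5,219.5),(179.5,204.5),(178.5,227.5),(195.5,241.5),(186.5,261.5)],.009);sh("loose",c);print(np.linalg.norm(c[1::2]-c[::2],axis=1),(c[1::2]+c[::2])/2)
pan=T([(93.5,251),(149,250),(122,223),(120,279),(121.5,251)],.06);sh("pan",pan)
f=T([(105,252),(148.5,250),(127,231),(125,273)],.003);sh("panfloor",f)
b=T([(311,213),(341,286.5),(391,266.5),(361.5,194)],.088);sh("box",b);print(b.mean(0),np.linalg.norm(np.roll(b,-1,0)-b,axis=1))
for i in range(4):
    d=b[(i+1)%4]-b[i];print(np.degrees(np.arctan2(d[1],d[0])))
E
```

```text
handle [[0.6503, 0.0841, 0.076], [0.6665, -0.0107, 0.076]]
0.09620557585267059 [0.6584 0.0367 0.076 ]
nose [[0.5756, 0.074, 0.01], [0.588, -0.0275, 0.01]]
[0.5818 0.0233 0.01  ] 0.10230517176246175
rear [[0.7314, 0.0982, 0.024], [0.7458, 0.0055, 0.024]]
[0.7386 0.0519 0.024 ] 0.09376390984133347
pin [[0.5134, -0.0449, 0.012], [0.4809, -0.0502, 0.01], [0.4029, -0.0602, 0.006]]
0.11163172525664357
loose [[0.6343, 0.2606, 0.009], [0.5704, 0.2559, 0.009], [0.6119, 0.1776, 0.009], [0.5483, 0.1789, 0.009], [0.5099, 0.1319, 0.009], [0.4559, 0.1554, 0.009]]
[0.0641 0.0637 0.0589] [[0.6024 0.2582 0.009 ]
 [0.5801 0.1782 0.009 ]
 [0.4829 0.1437 0.009 ]]
pan [[0.4811, 0.3913, 0.06], [0.4835, 0.2473, 0.06], [0.5544, 0.3203, 0.06], [0.409, 0.3196, 0.06], [0.481, 0.3186, 0.06]]
panfloor [[0.4822, 0.3777, 0.003], [0.4875, 0.2599, 0.003], [0.5395, 0.3202, 0.003], [0.4256, 0.3213, 0.003]]
box [[0.5765, -0.1742, 0.088], [0.3876, -0.2466, 0.088], [0.4374, -0.3774, 0.088], [0.6267, -0.3085, 0.088]]
[ 0.5071 -0.2767  0.088 ] [0.2022 0.14   0.2014 0.1433]
-159.03335090183364
-69.16723949098727
20.014269667160196
110.5162344380157
```

```bash
cat >> h.py <<'E'
def Tz(x,y,yaw): 
    c,s=np.cos(yaw),np.sin(yaw)
    return lambda P: np.array([[x+c*p[0]-s*p[1],y+s*p[0]+c*p[1],p[2]] for p in P])
def rect(x0,x1,y0,y1,z): return [(x0,y0,z),(x1,y0,z),(x1,y1,z),(x0,y1,z),(x0,y0,z)]
BOXM=[rect(-.07,.07,-.103,.103,.088),rect(-.067,.067,-.1,.1,.003),rect(-.119,-.093,-.03,-.024,.066),rect(-.119,-.093,.024,.03,.066)]
TRAYM=[rect(-.08,.085,-.0515,.0515,.0),rect(-.08,.085,-.0515,.0515,.024),rect(-.003,.009,-.0515,.0515,.076)]
PINM=[rect(-.036,0,-.006,.006,.012),[(0,0,.006),(.08,0,.006)]]
PANM=[[(.07*np.cos(a),.07*np.sin(a),.06) for a in np.linspace(0,6.2832,40)],[(.058*np.cos(a),.058*np.sin(a),.003) for a in np.linspace(0,6.2832,40)]]
def overlay(n,im,items,box,name):
    x0,y0,x1,y1=box; s=min(800/(x1-x0),600/(y1-y0))
    c=cv2.resize(im[y0:y1,x0:x1,::-1],None,fx=s,fy=s,interpolation=cv2.INTER_CUBIC)
    for M,(x,y,yaw) in items:
        for l in M:
            p=w2px(n,Tz(x,y,yaw)(l)); p=((p+.5-[x0,y0])*s).astype(int)
            cv2.polylines(c,[p.reshape(-1,1,2)],False,(0,255,255),1)
    cv2.imwrite("pics/"+name+".png",c[:600,:800])
E
python3 - <<'E'
from h import *
t=cv2.imread("pics/top0_raw.png")[:,:,::-1]; s=cv2.imread("pics/scene0_raw.png")[:,:,::-1]
it=[(BOXM,(.507,-.277,np.radians(-69.4))),(TRAYM,(.658,.036,np.radians(9))),(PINM,(.480,-.050,np.radians(188))),(PANM,(.482,.319,0))]
it[1]=(TRAYM,(.6555,.0360,np.radians(8.5)))
overlay("top",t,it,(195,145,295,220),"o1");overlay("top",t,it,(250,170,410,290),"o2");overlay("scene",s,it,(190,80,350,200),"o3")
overlay("scene",s,it,(190,190,330,295),"o4")
E
```

```text
(no output)
```

View pics/o1.png

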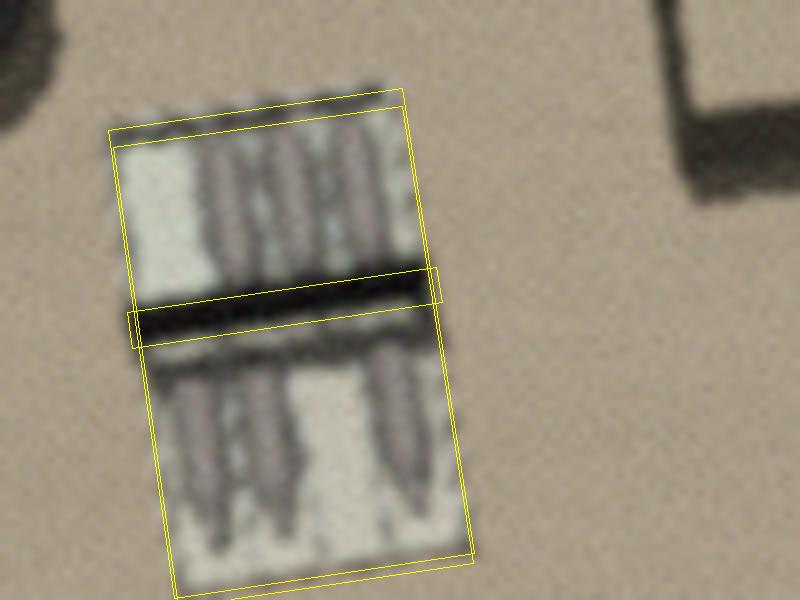

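View pics/o2.png

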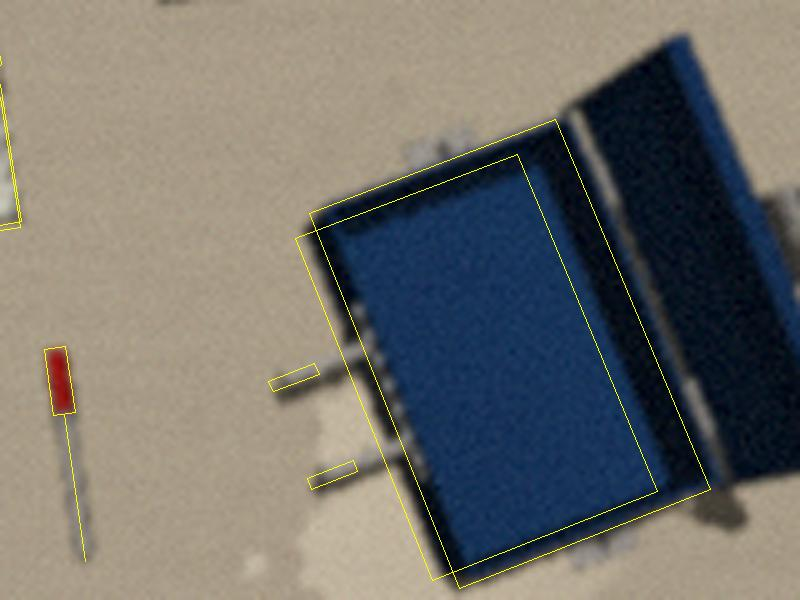

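View pics/o3.png

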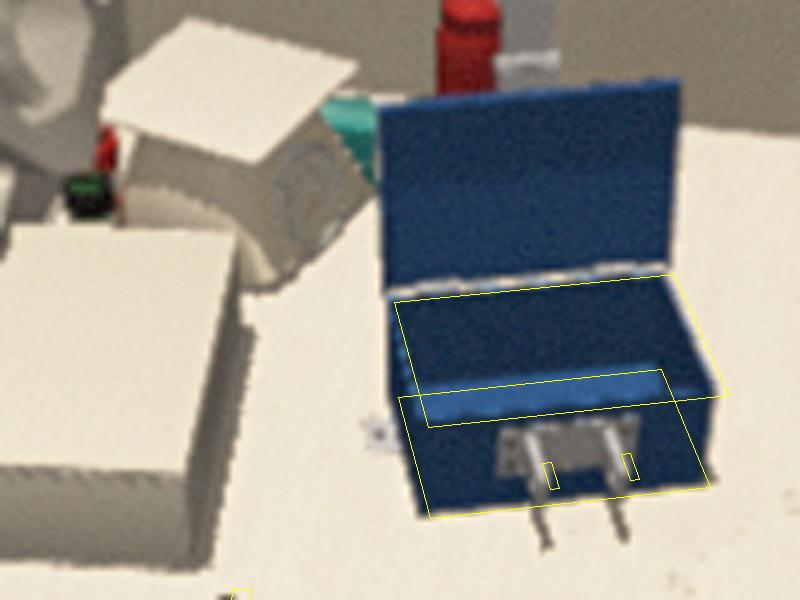

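View pics/o4.png

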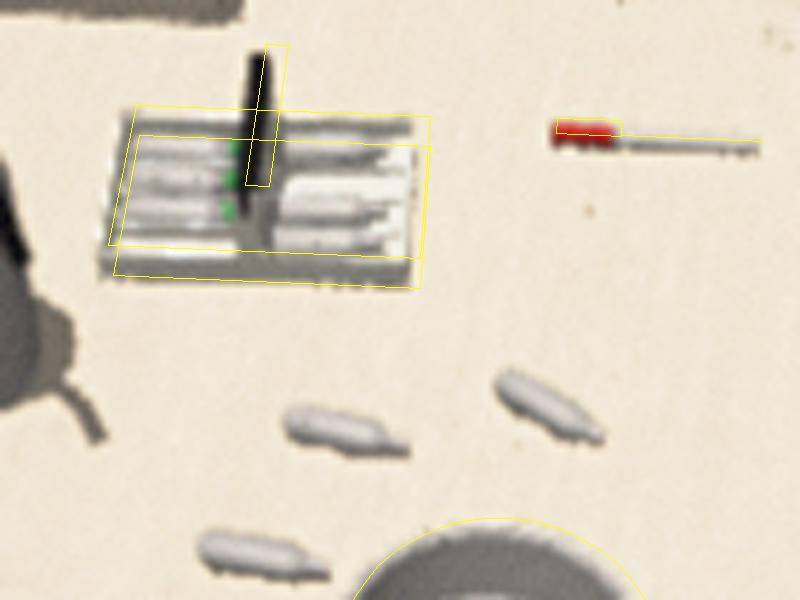

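```bash
python3 - <<'E'
from h import *
t=cv2.imread("pics/top0_raw.png")[:,:,::-1]; s=cv2.imread("pics/scene0_raw.png")[:,:,::-1]
a=np.radians(-69.4); bx=np.array([.507,-.277])+.009*np.array([np.cos(a),np.sin(a)])
print(bx)
it=[(BOXM+[rect(-.07,.07,-.103,.103,.0)],(*bx,a)),(TRAYM,(.6600,.0370,np.radians(8.5))),(PINM,(.481,-.050,np.radians(188))),(PANM,(.482,.319,0))]
overlay("top",t,it,(195,145,295,220),"o1");overlay("top",t,it,(250,170,410,290),"o2");overlay("scene",s,it,(190,80,350,200),"o3")
overlay("scene",s,it,(190,190,330,295),"o4")
E
```

```text
[ 0.5102 -0.2854]
```

View pics/o1.png

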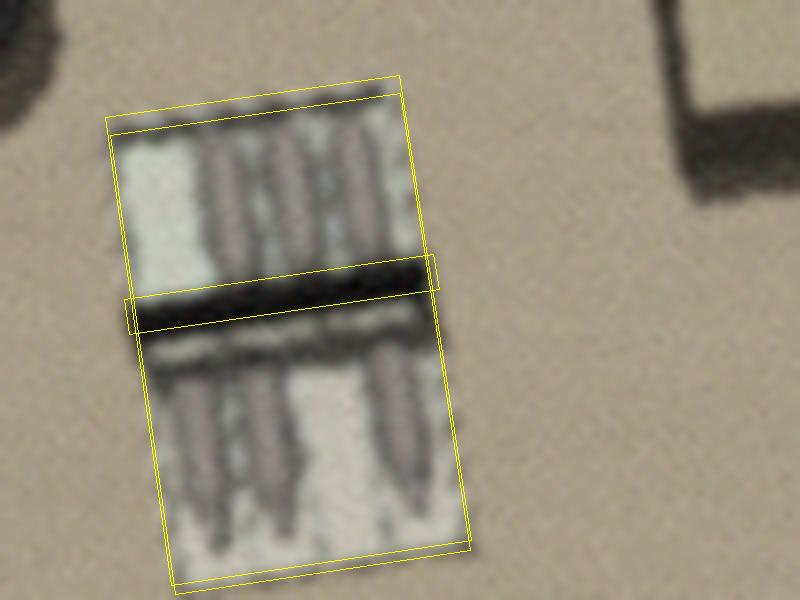

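View pics/o2.png

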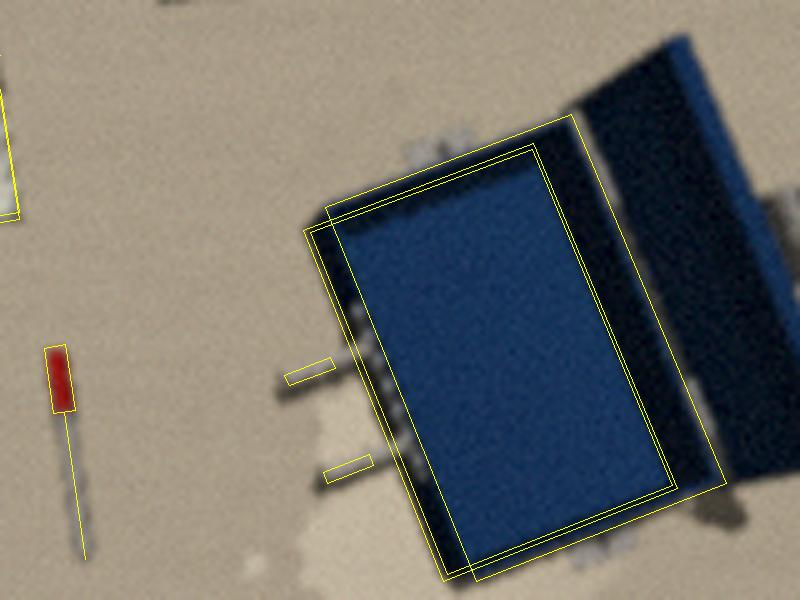

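View pics/o3.png

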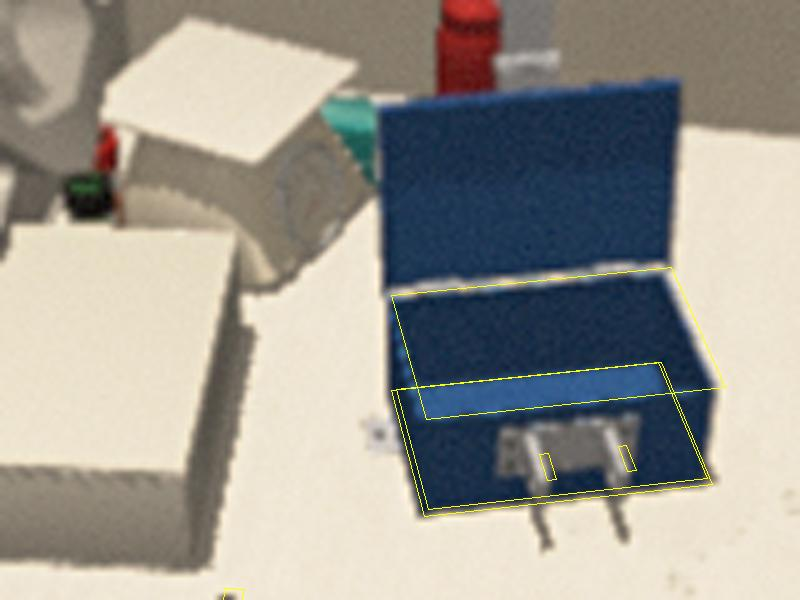

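```bash
cat >> h.py <<'E'
def go(p,yaw,tilt=0,axis='x',pos=None,Rm=None):
    """rows to TCP p; yaw deg = yaw of tool x, tool down, then extra rot about tool axis (deg)"""
    s=env.read_state(); r=q2R(s["tool_rot"])
    Rt=R.from_euler('z',yaw,degrees=True)*R.from_euler('x',180,degrees=True)*R.from_euler(axis,tilt,degrees=True)
    d=r.inv().apply(np.array(p)-s["eef_pos"])*1000; rv=np.degrees((r.inv()*Rt).as_rotvec())
    print("shift",d.round(1).tolist(),"rot",rv.round(2).tolist()); return d,rv
E
python3 - <<'E'
from h import *
print(px2w("scene",[(186,255)],0), px2w("top",[(178,152)],0), px2w("top",[(460,210),(487,190)],[0,.2]),px2w("scene",[(283,100)],0))
for p,y in (((.580,.178,.12),0),((.578,.178,.003),0)): go(p,y)
E
```

```text
[[0.7803 0.1777 0.    ]] [[0.7636 0.1864 0.    ]] [[ 0.5973 -0.6087  0.    ]
 [ 0.6158 -0.5881  0.2   ]] [[ 0.6438 -0.7265  0.    ]]
shift [606.5, -537.4, 89.9] rot [-0.06, -0.0, 15.86]
shift [604.6, -537.8, 206.9] rot [-0.06, -0.0, 15.86]
```

```bash
python3 -m inch '[[[606,-537,60],[0,0,15.9],1],[[606,-537,60],[0,0,15.9],1],[[606,-537,60],[0,0,15.9],1],[[606,-537,60],[0,0,15.9],1],[[606,-537,60],[0,0,15.9],1],[[606,-537,60],[0,0,15.9],1],[[606,-537,60],[0,0,15.9],1],[[606,-537,60],[0,0,15.9],1],[[606,-537,60],[0,0,15.9],1],[[606,-537,60],[0,0,15.9],1],[[606,-537,60],[0,0,15.9],1],[[606,-537,60],[0,0,15.9],1]]' 30; python3 - <<'E'
from h import *
st(); go((.580,.178,.06),0); go((.580,.178,.003),0)
E
```

```text
clock: 1.6
eef_pos: [0.547, 0.1272, 0.154]
tool_rot: [-0.0, 1.0, -0.0, -0.0]
force: [0.1, -0.7, 0.2]
width: 1.005
t 1.6 tcp [0.547  0.1272 0.154 ] zax [-0.0004  0.0009 -1.    ] yax [-0.0005 -1.     -0.0009] xax [ 1.     -0.0005 -0.0004] F [ 0.1153 -0.6923  0.2025] w 1.005
j [0.0195 0.4397 1.4659 0.001  1.2364 1.5904]
shift [33.1, -50.7, 94.1] rot [-0.05, 0.02, -0.03]
shift [33.1, -50.6, 151.1] rot [-0.05, 0.02, -0.03]
```

```bash
python3 -m inch '[[[33,-51,94],[0,0,0],1],[[33,-51,94],[0,0,0],1],[[33,-51,94],[0,0,0],1],[[33,-51,94],[0,0,0],1]]'; python3 - <<'E'
from h import *
st(); go((.580,.178,.003),0)
im=env.camera("top"); cv2.imwrite("pics/a.png",im[:,:,::-1]); crop("t",im,80,140,240,260,"a1"); 
im2=env.camera("scene");crop("t",im2,180,190,340,310,"a2"); 
p=env.read_state()["eef_pos"]; print(w2px("top",p),w2px("scene",p))
E
```

```text
clock: 2.1
eef_pos: [0.5803, 0.1779, 0.0612]
tool_rot: [-0.0, 1.0, -0.0, 0.0]
force: [0.7, -0.5, 1.1]
width: 1.001
t 2.1 tcp [0.5803 0.1779 0.0612] zax [ 0.0009  0.0009 -1.    ] yax [-0.0006 -1.     -0.0009] xax [ 1.     -0.0006  0.0009] F [ 0.6712 -0.5033  1.0634] w 1.001
j [0.1043 0.6338 1.4129 0.0009 1.0939 1.6753]
shift [-0.3, -0.0, 58.2] rot [-0.05, -0.05, -0.03]
[[176.5086 212.9797]] [[251.2735 252.9828]]
```

View pics/a1.png

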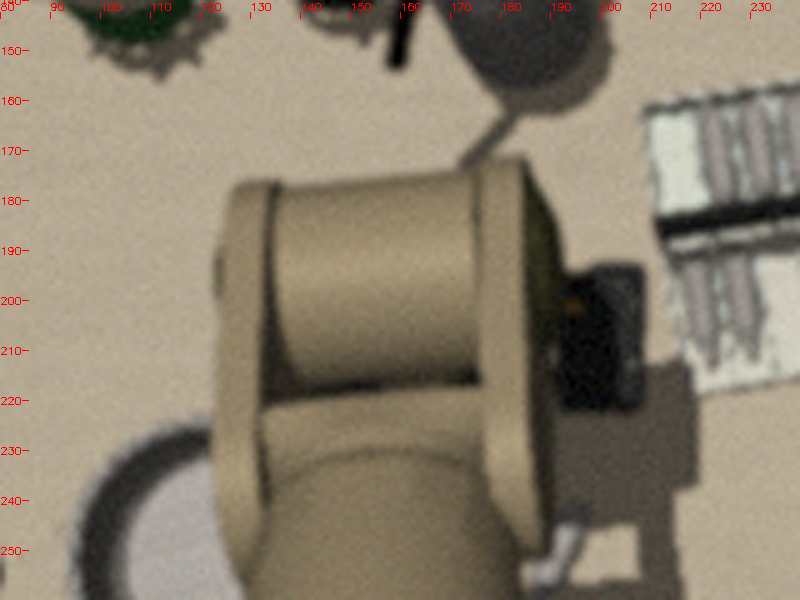

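View pics/a2.png

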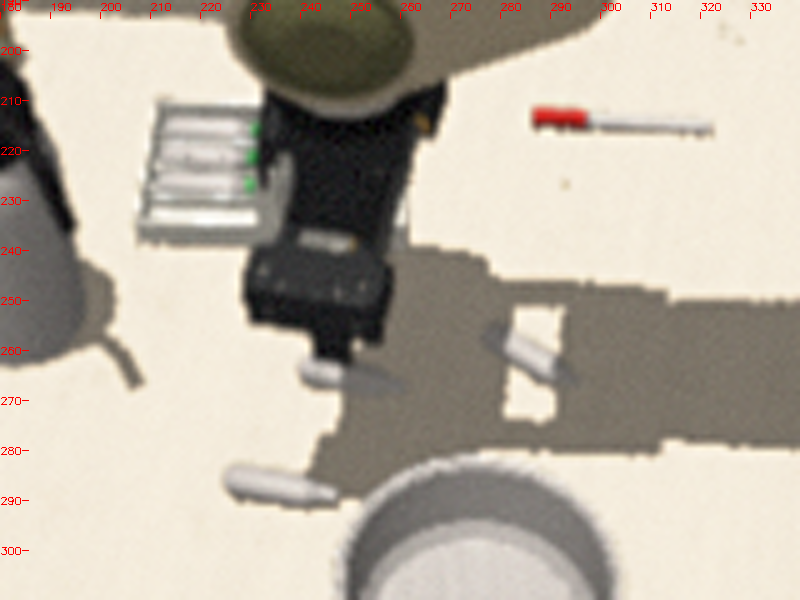

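```bash
python3 -m inch '[[[0,0,30],[0,0,0],0.3],[[0,0,58],[0,0,0],0],[[0,0,58],[0,0,0],-1],[[0,0,58],[0,0,0],-1],[[0,0,58],[0,0,0],-1],[[0,0,58],[0,0,0],-1],[[0,0,58],[0,0,0],-1],[[0,0,58],[0,0,0],-1]]' 30; python3 - <<'E'
from h import *
st(); go((.482,.325,.15),0); go((.482,.325,.04),0)
E
```

```text
clock: 3.2
eef_pos: [0.5808, 0.1778, 0.0041]
tool_rot: [-0.001, 1.0, -0.001, 0.001]
force: [-0.7, 0.1, -0.3]
width: 0.119
t 3.2 tcp [0.5808 0.1778 0.0041] zax [ 0.0026  0.0012 -1.    ] yax [-0.0013 -1.     -0.0012] xax [ 1.     -0.0013  0.0026] F [-0.6872  0.1172 -0.3063] w 0.119
j [0.1039 0.7105 1.4483 0.0011 0.9801 1.6754]
shift [-98.6, -147.3, -146.0] rot [-0.07, -0.15, -0.07]
shift [-98.9, -147.2, -36.0] rot [-0.07, -0.15, -0.07]
```

```bash
python3 -m inch '[[[0,0,-50],[0,0,0],-1],[[-20,-40,-120],[0,0,0],-1],[[-99,-147,-130],[0,0,0],-1],[[-99,-147,-130],[0,0,0],-1],[[-99,-147,-130],[0,0,0],-1],[[-99,-147,-130],[0,0,0],-1]]' 30; python3 - <<'E'
from h import *
st(); go((.482,.325,.04),0)
im2=env.camera("scene");crop("t",im2,180,180,340,300,"b2"); 
E
```

```text
clock: 3.95
eef_pos: [0.4815, 0.3252, 0.1341]
tool_rot: [-0.001, 1.0, 0.0, 0.002]
force: [-0.1, 0.7, -0.2]
width: 0.01
t 3.95 tcp [0.4815 0.3252 0.1341] zax [ 0.0031  0.0011 -1.    ] yax [ 0.0005 -1.     -0.0011] xax [1.     0.0004 0.0031] F [-0.136   0.6555 -0.1856] w 0.01
j [ 0.3925  0.4982  1.4305 -0.0002  1.2096  1.963 ]
shift [0.2, 0.3, 94.1] rot [-0.06, -0.18, 0.03]
```

View pics/b2.png

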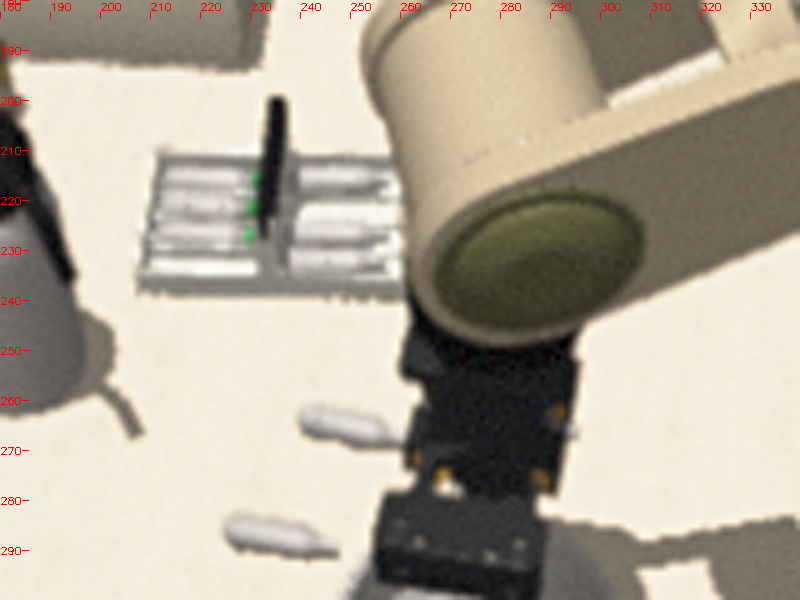

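```bash
python3 - <<'E'
from h import *
print(px2w("scene",[(240,264),(261,268.5)],.009))
im2=env.camera("scene");crop("t",im2,220,240,280,285,"b3"); 
im2=env.camera("top");crop("t",im2,140,170,240,245,"b4"); 
E
```

```text
[[0.6139 0.1829 0.009 ]
 [0.5519 0.1861 0.009 ]]
```

View pics/b3.png

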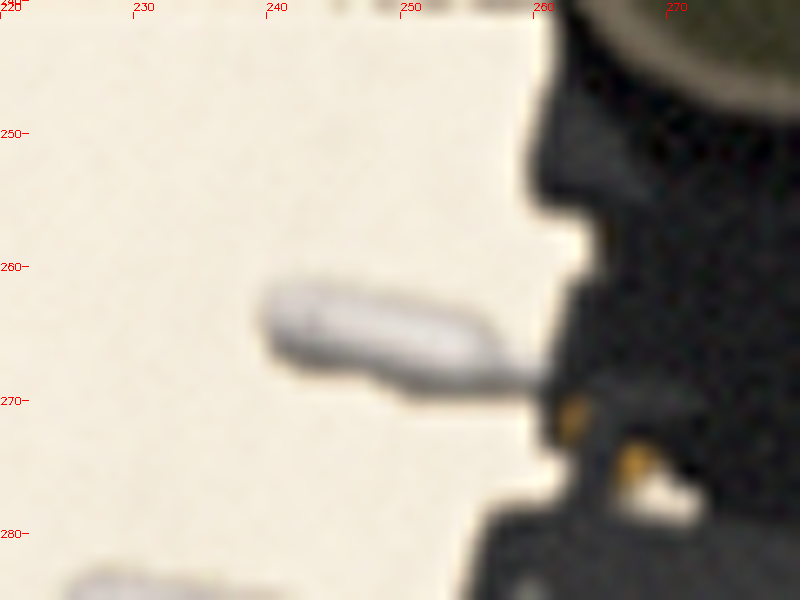

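View pics/b4.png

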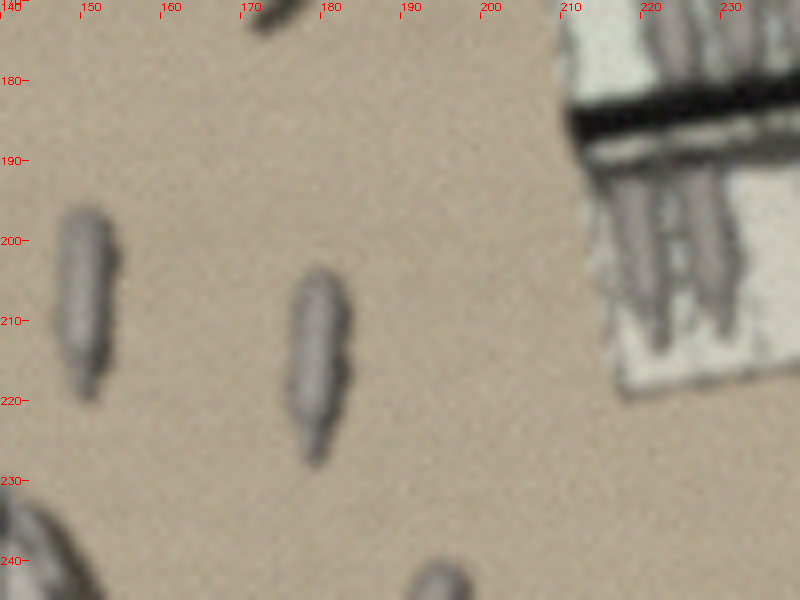

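```bash
python3 - <<'E'
from h import *
print(w2px("scene",[(.58,.178,.061),(.58,.222,.061),(.58,.24,.061),(.571,.24,.061),(.589,.24,.061)]))
st();go((.582,.181,.06),0);go((.582,.181,.003),0)
E
```

```text
[[251.4798 253.3308]
 [247.8597 266.0451]
 [246.3232 271.438 ]
 [249.6139 272.0031]
 [243.0415 270.8731]]
t 4.1 tcp [0.4826 0.3234 0.1334] zax [ 0.002   0.0006 -1.    ] yax [-0.003  -1.     -0.0006] xax [ 1.    -0.003  0.002] F [ 1.2128 -0.1746 -0.1542] w 0.008
j [ 0.3889  0.4993  1.4307 -0.0002  1.2095  1.9628]
shift [99.7, 142.1, 73.5] rot [-0.03, -0.12, -0.17]
shift [99.6, 142.2, 130.5] rot [-0.03, -0.12, -0.17]
```

```bash
python3 -m inch '[[[100,142,40],[0,0,0],0.2],[[100,142,40],[0,0,0],0.2],[[100,142,40],[0,0,0],0.2],[[100,142,75],[0,0,0],0.2],[[100,142,75],[0,0,0],0.2],[[100,142,129],[0,0,0],0.2],[[100,142,129],[0,0,0],0.2],[[100,142,129],[0,0,0],0.2],[[100,142,129],[0,0,0],0.2]]' 30; python3 - <<'E'
from h import *
s=st(); go((.582,.181,.003),0)
im2=env.camera("scene");crop("t",im2,200,215,280,275,"c2"); 
p=s["eef_pos"];o=s["width"]*.044
print(w2px("scene",[p,p+[-.009,o,0],p+[.009,o,0],p+[-.009,o+.0175,0],p+[.009,o+.0175,0]]))
E
```

```text
clock: 5.22
eef_pos: [0.5836, 0.1814, 0.0069]
tool_rot: [-0.0, 1.0, -0.001, 0.003]
force: [-0.1, 0.1, -0.1]
width: 0.601
t 5.22 tcp [0.5836 0.1814 0.0069] zax [ 0.0055  0.0009 -1.    ] yax [-0.0027 -1.     -0.001 ] xax [ 1.     -0.0027  0.0055] F [-0.1276  0.1017 -0.0962] w 0.601
j [0.1097 0.7119 1.4367 0.0004 0.9875 1.683 ]
shift [-1.6, 0.4, 3.9] rot [-0.05, -0.31, -0.16]
[[250.482  265.7684]
 [251.5059 273.8067]
 [245.2693 272.7323]
 [250.1108 278.9098]
 [243.8146 277.811 ]]
```

View pics/c2.png

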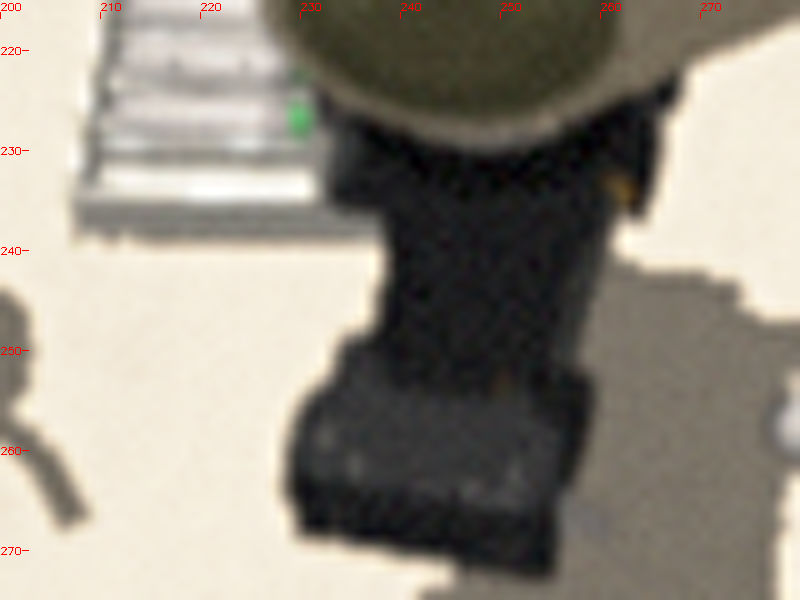

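```bash
python3 - <<'E'
from h import *
p=env.read_state()["eef_pos"]
print(w2px("scene",[p+[-.0375,.0935,.064],p+[.0375,.0935,.064]]))
E
python3 -m inch '[[[0,0,4],[0,0,0],-1],[[0,0,4],[0,0,0],-1],[[0,0,4],[0,0,0],-1],[[0,0,4],[0,0,0],-1],[[0,0,4],[0,0,0],-1],[[0,0,4],[0,0,0],-1],[[0,0,4],[0,0,0],-1],[[0,0,4],[0,0,0],-1]]' 30
python3 - <<'E'
from h import *
st()
E
```

```text
[[255.9678 282.3783]
 [227.8876 277.4335]]
clock: 6.28
eef_pos: [0.5834, 0.1814, 0.0025]
tool_rot: [-0.0, 1.0, -0.001, 0.003]
force: [1.2, 0.4, 0.7]
width: 0.003
t 6.28 tcp [0.5834 0.1814 0.0025] zax [ 0.005   0.0009 -1.    ] yax [-0.0028 -1.     -0.0009] xax [ 1.     -0.0028  0.005 ] F [1.1812 0.3911 0.6956] w 0.003
j [0.1097 0.718  1.4389 0.0004 0.9796 1.6831]
```

```bash
python3 - <<'E'
from h import *
print(px2w("top",[(208,195),(208,222)],.125),px2w("top",[(208,195),(208,222)],.16))
im2=env.camera("scene");crop("t",im2,200,215,280,275,"c3")
im2=env.camera("top");crop("t",im2,120,150,240,240,"c4")
E
```

```text
[[0.6172 0.0905 0.125 ]
 [0.5486 0.0897 0.125 ]] [[0.6108 0.0878 0.16  ]
 [0.5442 0.0869 0.16  ]]
```

View pics/c4.png

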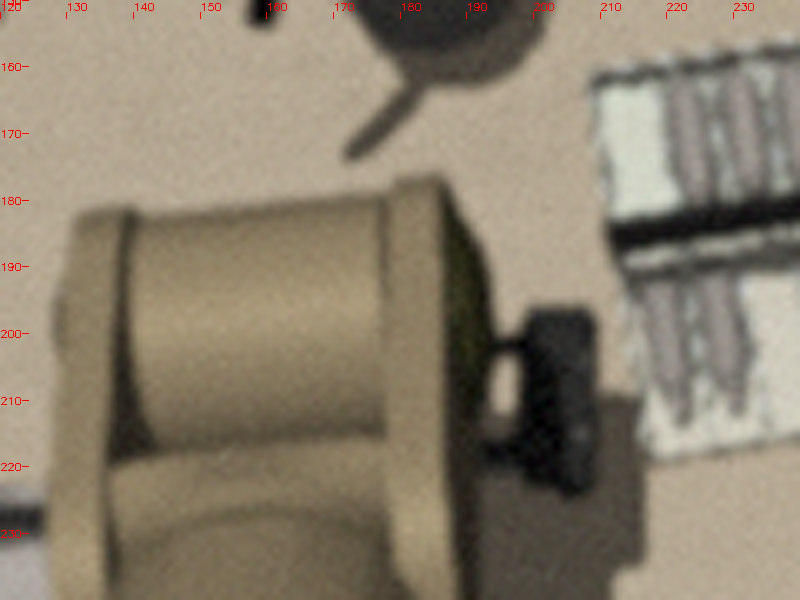

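View pics/c3.png

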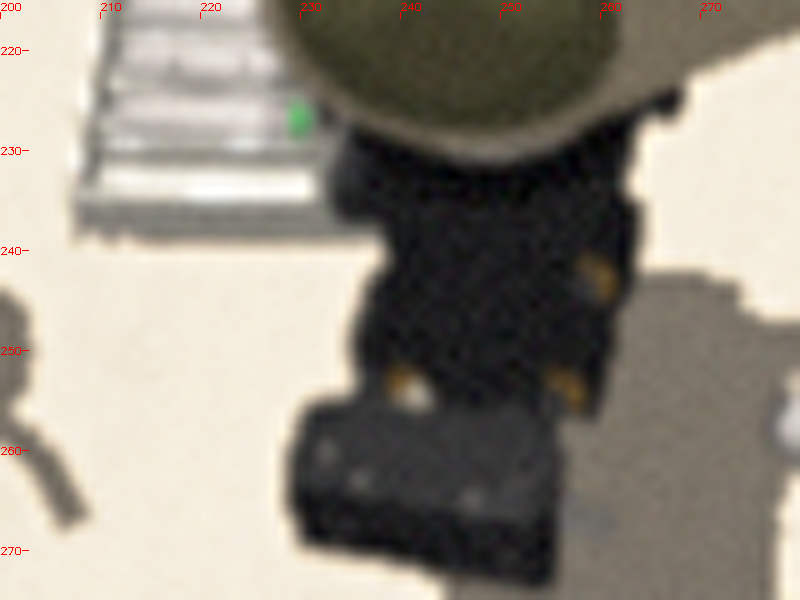

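```bash
python3 -m inch '[[[0,0,-60],[0,0,0],-1],[[0,0,-100],[0,0,10],-1],[[-60,60,-100],[0,0,30],-1],[[-83,130,-100],[0,0,60],-1],[[-83,130,-100],[0,0,80],-1],[[-83,130,-60],[0,0,90],-1],[[-83,130,-40],[0,0,90],-1],[[-83,130,-40],[0,0,90],-1],[[-83,130,-40],[0,0,90],-1],[[-83,130,-40],[0,0,90],-1]]' 30
python3 - <<'E'
from h import *
s=st()
im2=env.camera("scene");crop("t",im2,210,160,330,250,"d3")
p=s["eef_pos"]
print(w2px("scene",[p,p+[.0175,.009,0],p+[-.0175,.009,0],p*[1,1,0]]))
E
```

```text
clock: 7.62
eef_pos: [0.4949, 0.0305, 0.0403]
tool_rot: [-0.02, 0.717, -0.697, -0.008]
force: [-0.5, 0.9, -0.3]
width: 0.003
t 7.62 tcp [0.4949 0.0305 0.0403] zax [ 0.0156  0.0404 -0.9991] yax [-0.9995 -0.028  -0.0167] xax [ 0.0286 -0.9988 -0.04  ] F [-0.46    0.8552 -0.3415] w 0.003
j [-0.1998  0.4513  1.796   0.0551  0.8878  2.8788]
[[290.0594 223.8733]
 [283.8265 225.2116]
 [295.3709 226.932 ]
 [289.5518 232.6171]]
```

View pics/d3.png

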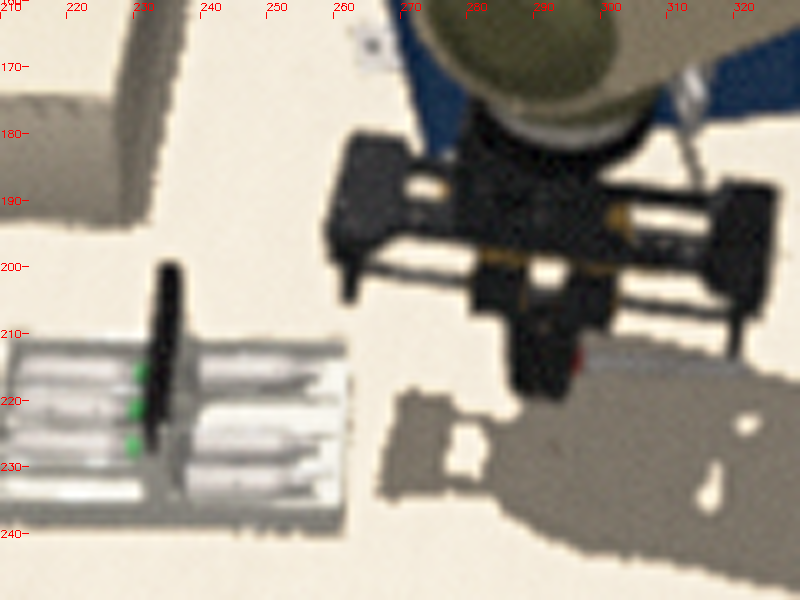

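```bash
python3 - <<'E'
from h import *
go((.495,.03,.04),0)
E
python3 -m inch '[[[0,0,0],[0,0,-30],-1],[[0,0,0],[0,0,-60],-1],[[0,0,0],[0,0,-90],-1],[[0,0,0],[0,0,-90],-1],[[0,0,0],[0,0,-90],-1],[[0,0,0],[0,0,-90],-1],[[0,0,0],[0,0,-90],-1],[[0,0,0],[0,0,-90],-1],[[0,0,0],[0,0,-90],-1],[[0,0,0],[0,0,-90],-1]]' 30
python3 - <<'E'
from h import *
st();go((.495,.03,.003),0)
E
```

```text
shift [-1.0, -0.7, 0.0] rot [-2.54, 1.13, -88.65]
clock: 8.93
eef_pos: [0.4945, 0.0292, 0.0401]
tool_rot: [-0.02, 1.0, 0.012, 0.008]
force: [0.8, 0.9, 0.7]
width: 0.003
t 8.93 tcp [0.4945 0.0292 0.0401] zax [ 0.0153  0.0408 -0.999 ] yax [ 0.0235 -0.9989 -0.0405] xax [0.9996 0.0229 0.0162] F [0.7587 0.8644 0.6735] w 0.003
j [-0.203   0.4509  1.7973  0.0556  0.8874  1.3097]
shift [-0.0, 0.7, 37.1] rot [-2.33, -0.9, 1.33]
```

```bash
python3 -m inch '[[[0,1,18],[-2.3,-0.9,1.3],-1],[[0,1,36],[-2.3,-0.9,1.3],-1],[[0,1,39],[-2.3,-0.9,1.3],-1],[[0,1,39],[-2.3,-0.9,1.3],-1]]' 30
python3 - <<'E'
from h import *
st();go((.495,.03,-.01),0)
E
python3 -m inch '[[[0,0,3],[0,0,0],-1],[[0,0,3],[0,0,0],-1],[[0,0,5],[0,0,0],-1],[[0,0,5],[0,0,0],-1]]' 30
```

```text
clock: 9.43
eef_pos: [0.4953, 0.0297, 0.0014]
tool_rot: [-0.0, 1.0, 0.0, 0.0]
force: [0.5, -0.6, -0.1]
width: 0.004
t 9.43 tcp [0.4953 0.0297 0.0014] zax [ 0.0003  0.0004 -1.    ] yax [ 0.     -1.     -0.0004] xax [1.     0.     0.0003] F [ 0.5288 -0.5586 -0.0643] w 0.004
j [-0.1769  0.5276  1.8032  0.0007  0.8105  1.3934]
shift [-0.3, -0.3, 11.4] rot [-0.02, -0.02, 0.0]
clock: 9.93
eef_pos: [0.4952, 0.0297, -0.0037]
tool_rot: [-0.0, 1.0, -0.0, 0.0]
force: [-0.3, 0.6, -0.2]
width: 0.006
```

```bash
python3 -m inch '[[[0,0,3],[0,0,0],-1],[[0,0,5],[0,0,0],-1],[[0,0,8],[0,0,0],-1],[[0,0,8],[0,0,0],-1]]' 30;python3 -m inch '[[[0,0,2],[0,0,0],-1],[[0,0,4],[0,0,0],-1],[[0,0,4],[0,0,0],-1]]'; python3 -m inch '[[[0,0,2],[0,0,0],-1],[[0,0,4],[0,0,0],-1],[[0,0,4],[0,0,0],-1]]'
```

```text
clock: 10.42
eef_pos: [0.495, 0.0297, -0.0119]
tool_rot: [-0.0, 1.0, -0.0, -0.0]
force: [0.1, 0.1, -0.4]
width: 0.007
clock: 10.8
eef_pos: [0.4949, 0.0298, -0.0161]
tool_rot: [-0.0, 1.0, -0.0, -0.0]
force: [-0.5, -0.5, 0.2]
width: 0.007
clock: 11.18
eef_pos: [0.4948, 0.0298, -0.0202]
tool_rot: [-0.0, 1.0, -0.0, -0.0]
force: [-1.0, 0.2, 0.2]
width: 0.004
```

```bash
python3 -m inch '[[[0,0,1],[0,0,0],-1],[[0,0,2],[0,0,0],-1],[[0,0,2],[0,0,0],-1]]'; python3 -m inch '[[[0,0,1],[0,0,0],-1],[[0,0,2],[0,0,0],-1],[[0,0,2],[0,0,0],-1]]';python3 -m inch '[[[0,0,1],[0,0,0],-1],[[0,0,2],[0,0,0],-1],[[0,0,2],[0,0,0],-1]]'
python3 - <<'E'
from h import *
s=st()
im2=env.camera("scene");crop("t",im2,210,160,330,250,"e3")
E
```

```text
clock: 11.55
eef_pos: [0.4948, 0.0298, -0.0223]
tool_rot: [-0.0, 1.0, -0.0, -0.001]
force: [0.6, 0.6, -0.0]
width: 0.005
clock: 11.92
eef_pos: [0.4947, 0.0298, -0.0244]
tool_rot: [-0.0, 1.0, -0.0, -0.001]
force: [0.2, -0.1, 0.7]
width: 0.006
clock: 12.3
eef_pos: [0.4946, 0.0298, -0.0265]
tool_rot: [-0.0, 1.0, -0.0, -0.001]
force: [0.8, -0.6, -0.7]
width: 0.004
t 12.3 tcp [ 0.4946  0.0298 -0.0265] zax [-0.0014  0.0007 -1.    ] yax [-0.0001 -1.     -0.0007] xax [ 1.     -0.0001 -0.0014] F [ 0.7507 -0.6312 -0.7009] w 0.004
j [-0.1769  0.5798  1.8142  0.0007  0.7492  1.3934]
```

View pics/e3.png

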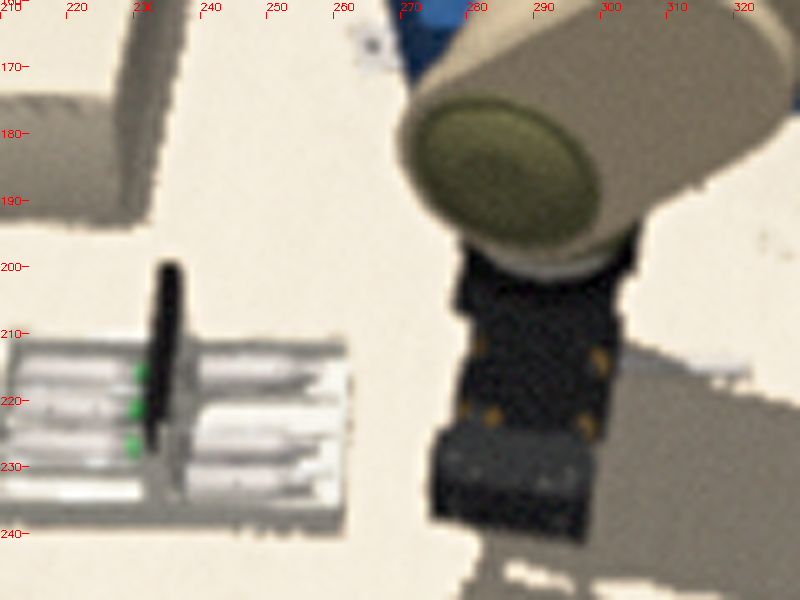

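```bash
for i in 1; do python3 -m inch '[[[0,0,1],[0,0,0],-1],[[0,0,2],[0,0,0],-1],[[0,0,2],[0,0,0],-1]]'|sed -n '2p;4p'; python3 -m inch '[[[0,0,1],[0,0,0],-1],[[0,0,2],[0,0,0],-1],[[0,0,2],[0,0,0],-1]]'|sed -n '2p;4p'; python3 -m inch '[[[0,0,1],[0,0,0],-1],[[0,0,2],[0,0,0],-1],[[0,0,2],[0,0,0],-1]]'|sed -n '2p;4p'; done
```

```text
eef_pos: [0.4946, 0.0298, -0.0285]
force: [1.0, 0.7, -0.1]
eef_pos: [0.4948, 0.0298, -0.0287]
force: [-9.5, 0.9, 24.9]
eef_pos: [0.4948, 0.0298, -0.0288]
force: [-10.9, 0.3, 29.0]
```

```bash
python3 -m inch '[[[0,0,-20],[0,0,0],-1],[[0,0,-60],[0,0,0],-0.2],[[40,-60,-80],[0,0,0],-0.2],[[86,-149,-70],[0,0,0],0],[[86,-149,-70],[0,0,0],0],[[86,-149,-70],[0,0,0],0.2],[[86,-149,-70],[0,0,0],0.2]]' 30
python3 - <<'E'
from h import *
st();go((.581,.180,-.0255),0)
im2=env.camera("scene");crop("t",im2,200,215,300,290,"f3")
E
```

```text
clock: 14.35
eef_pos: [0.5803, 0.1784, 0.0409]
tool_rot: [0.0, 1.0, 0.0, -0.001]
force: [0.1, -0.3, 0.1]
width: 0.597
t 14.35 tcp [0.5803 0.1784 0.0409] zax [-0.002  -0.0001 -1.    ] yax [ 0.0008 -1.      0.0001] xax [ 1.      0.0008 -0.002 ] F [ 0.1271 -0.3054  0.1191] w 0.597
j [0.1054 0.6618 1.424  0.0001 1.0579 1.6754]
shift [0.8, -1.6, 66.4] rot [0.01, 0.12, 0.04]
```

View pics/f3.png

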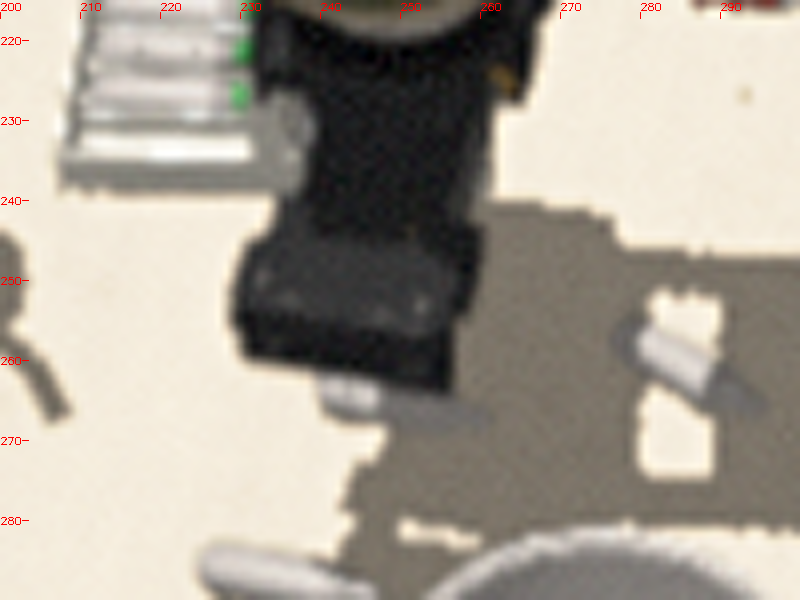

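```bash
python3 -m inch '[[[1,-2,35],[0,0,0],0.2],[[1,-2,62],[0,0,0],0.2],[[1,-2,66],[0,0,0],0],[[1,-2,66],[0,0,0],-1],[[1,-2,66],[0,0,0],-1],[[1,-2,66],[0,0,0],-1],[[1,-2,66],[0,0,0],-1],[[1,-2,66],[0,0,0],-1],[[1,-2,66],[0,0,0],-1]]' 30
python3 - <<'E'
from h import *
st();go((.482,.325,.11),0);go((.482,.325,.01),0)
E
```

```text
clock: 15.52
eef_pos: [0.5818, 0.1799, -0.024]
tool_rot: [0.0, 1.0, 0.0, -0.0]
force: [-0.4, -0.8, 5.7]
width: 0.194
t 15.53 tcp [ 0.5818  0.1799 -0.024 ] zax [-0.0004 -0.0001 -1.    ] yax [ 0.0001 -1.      0.0001] xax [ 1.      0.0001 -0.0004] F [-0.3847 -0.842   5.6751] w 0.194
j [ 0.1078  0.7567  1.4502 -0.0001  0.9352  1.6786]
shift [-99.8, -145.1, -134.0] rot [0.01, 0.03, 0.0]
shift [-99.8, -145.1, -34.0] rot [0.01, 0.03, 0.0]
```

```bash
python3 -m inch '[[[0,0,-50],[0,0,0],-1],[[0,0,-110],[0,0,0],-1],[[-50,-70,-134],[0,0,0],-1],[[-100,-140,-134],[0,0,0],-1],[[-100,-140,-134],[0,0,0],-1],[[-100,-140,-80],[0,0,0],-1],[[-100,-140,-34],[0,0,0],-1],[[-100,-140,-34],[0,0,0],-0.4],[[-100,-140,-34],[0,0,0],-0.4],[[-100,-140,-34],[0,0,0],-0.2]]' 30
python3 - <<'E'
from h import *
st();go((.482,.325,.01),0)
E
```

```text
clock: 16.77
eef_pos: [0.483, 0.3203, 0.0121]
tool_rot: [-0.001, 1.0, -0.0, 0.001]
force: [0.6, -0.7, -0.5]
width: 0.381
t 16.77 tcp [0.483  0.3203 0.0121] zax [ 0.0028  0.0012 -1.    ] yax [-0.0001 -1.     -0.0012] xax [ 1.     -0.0001  0.0028] F [ 0.5645 -0.6942 -0.533 ] w 0.381
j [0.3836 0.6492 1.5389 0.0001 0.9505 1.9544]
shift [-1.0, -4.7, 2.1] rot [-0.07, -0.16, -0.01]
```

```bash
python3 -m inch '[[[0,0,-50],[0,0,0],-0.2],[[0,0,-90],[0,0,0],0],[[60,0,-100],[0,0,0],0.2],[[121,59,-80],[0,0,-4],0.2],[[121,59,-60],[0,0,-4],0.2],[[121,59,-60],[0,0,-4],0.2],[[121,59,-60],[0,0,-4],0.2]]' 30
python3 - <<'E'
from h import *
st();go((.604,.261,-.024),4)
im2=env.camera("scene");crop("t",im2,200,235,320,325,"g3")
im2=env.camera("top");crop("t",im2,80,180,200,270,"g4")
E
```

```text
clock: 17.65
eef_pos: [0.6038, 0.2621, 0.0741]
tool_rot: [-0.001, 0.999, 0.035, 0.002]
force: [0.1, 0.8, 0.2]
width: 0.601
t 17.65 tcp [0.6038 0.2621 0.0741] zax [ 0.0047  0.0019 -1.    ] yax [ 0.0702 -0.9975 -0.0016] xax [0.9975 0.0702 0.0048] F [0.1363 0.8065 0.2231] w 0.601
j [0.2316 0.7212 1.2189 0.0008 1.1965 1.7318]
shift [-0.3, 1.3, 98.1] rot [-0.09, -0.27, 0.03]
```

View pics/g3.png

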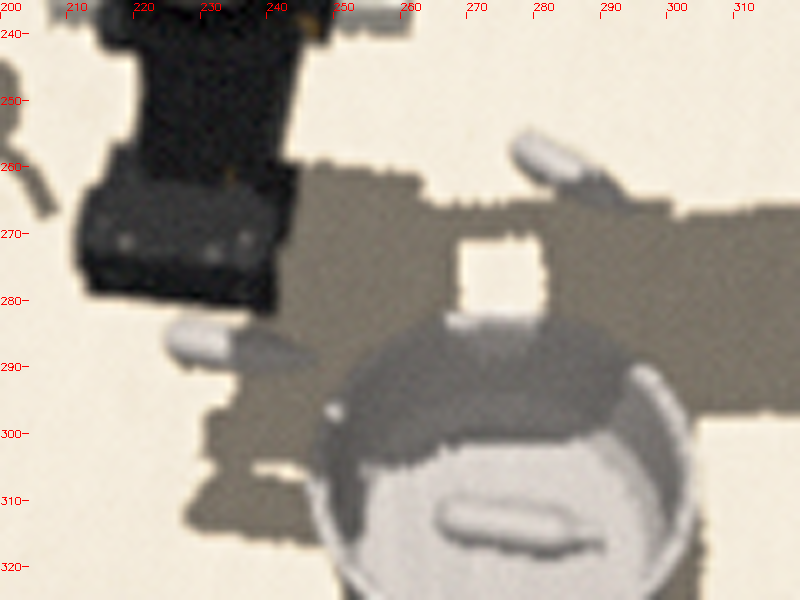

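View pics/g4.png

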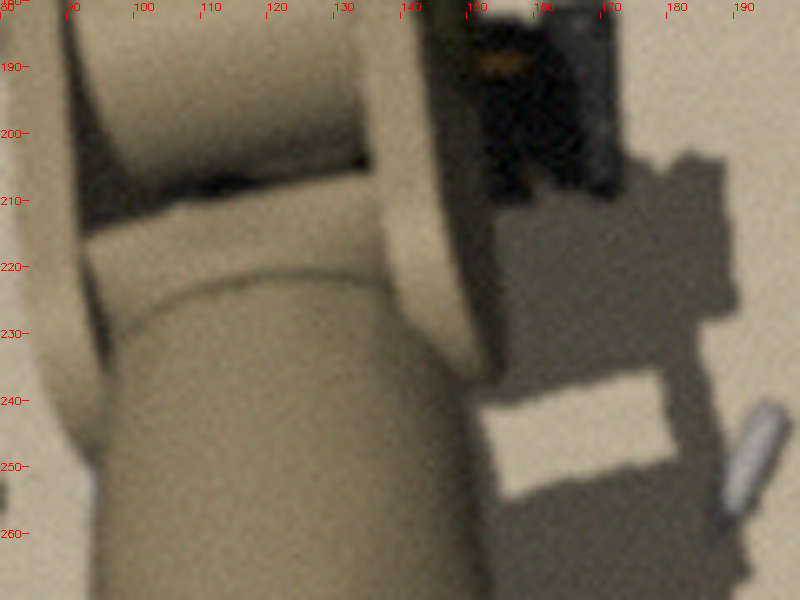

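```bash
python3 -m inch '[[[0,1,50],[0,0,0],0.2],[[0,1,94],[0,0,0],0.2],[[0,1,98],[0,0,0],0],[[0,1,98],[0,0,0],-1],[[0,1,98],[0,0,0],-1],[[0,1,98],[0,0,0],-1],[[0,1,98],[0,0,0],-1],[[0,1,98],[0,0,0],-1],[[0,1,98],[0,0,0],-1]]' 30
python3 - <<'E'
from h import *
st();go((.482,.345,.11),4);go((.482,.345,.012),0)
E
```

```text
clock: 18.88
eef_pos: [0.605, 0.2619, -0.0222]
tool_rot: [-0.001, 0.999, 0.035, 0.004]
force: [-0.6, 0.3, 7.0]
width: 0.196
t 18.88 tcp [ 0.605   0.2619 -0.0222] zax [ 0.0073  0.0025 -1.    ] yax [ 0.071  -0.9975 -0.002 ] xax [0.9975 0.0709 0.0075] F [-0.6015  0.3438  6.9991] w 0.196
j [0.2308 0.8406 1.2749 0.001  1.0184 1.7301]
shift [-115.8, -91.9, -132.9] rot [-0.12, -0.43, 0.07]
shift [-116.6, -91.7, -34.9] rot [-0.13, -0.42, 4.07]
```

```bash
python3 -m inch '[[[0,0,-50],[0,0,0],-1],[[0,0,-110],[0,0,0],-1],[[-60,-40,-134],[0,0,4],-1],[[-117,-85,-134],[0,0,4],-1],[[-117,-85,-134],[0,0,4],-1],[[-117,-85,-80],[0,0,4],-1],[[-117,-85,-38],[0,0,4],-1],[[-117,-85,-38],[0,0,4],-0.5],[[-117,-85,-38],[0,0,4],-0.4],[[-117,-85,-38],[0,0,4],-0.3]]' 30
python3 - <<'E'
from h import *
st();go((.484,.146,.04),-23.5)
E
```

```text
clock: 20.12
eef_pos: [0.4832, 0.3386, 0.017]
tool_rot: [-0.002, 1.0, 0.001, 0.005]
force: [0.2, 0.3, 0.5]
width: 0.349
t 20.12 tcp [0.4832 0.3386 0.017 ] zax [ 0.0103  0.0038 -0.9999] yax [ 0.0011 -1.     -0.0038] xax [0.9999 0.001  0.0103] F [0.2396 0.3453 0.4958] w 0.349
j [ 0.4131  0.6568  1.5085 -0.0008  0.9653  1.9833]
shift [0.8, 192.5, -23.7] rot [-0.34, -0.54, 23.56]
```

```bash
python3 -m inch '[[[0,0,-50],[0,0,0],-0.3],[[0,0,-80],[0,0,0],-0.3],[[0,60,-90],[0,0,5],0],[[1,120,-80],[0,0,15],0.2],[[1,180,-50],[0,0,23.5],0.2],[[1,193,-40],[-0.3,-0.5,23.5],0.2],[[1,193,-40],[-0.3,-0.5,23.5],0.2],[[1,193,-40],[-0.3,-0.5,23.5],0.2]]' 30
python3 - <<'E'
from h import *
st();go((.484,.146,-.024),-23.5)
im2=env.camera("scene");crop("t",im2,220,215,340,305,"h3")
im2=env.camera("top");crop("t",im2,80,180,220,285,"h4")
E
```

```text
clock: 21.12
eef_pos: [0.4847, 0.1466, 0.0573]
tool_rot: [-0.001, 0.979, -0.202, 0.001]
force: [-1.0, 0.1, -0.3]
width: 0.605
t 21.12 tcp [0.4847 0.1466 0.0573] zax [ 0.0029  0.0008 -1.    ] yax [-0.396  -0.9183 -0.0019] xax [ 0.9182 -0.396   0.0023] F [-1.0234  0.0588 -0.2845] w 0.605
j [0.0617 0.4497 1.7398 0.0008 0.9492 2.0392]
shift [-0.6, 1.0, 81.3] rot [-0.11, -0.13, 0.17]
```

View pics/h3.png

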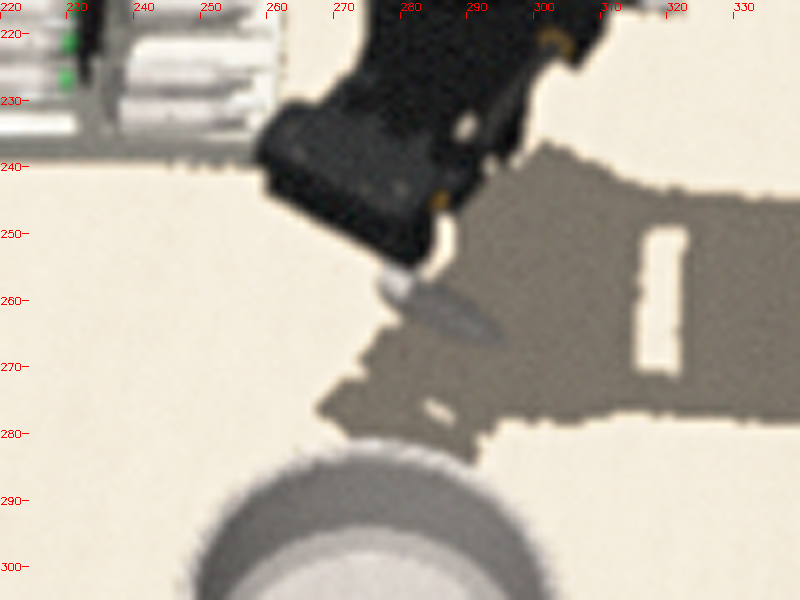

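View pics/h4.png

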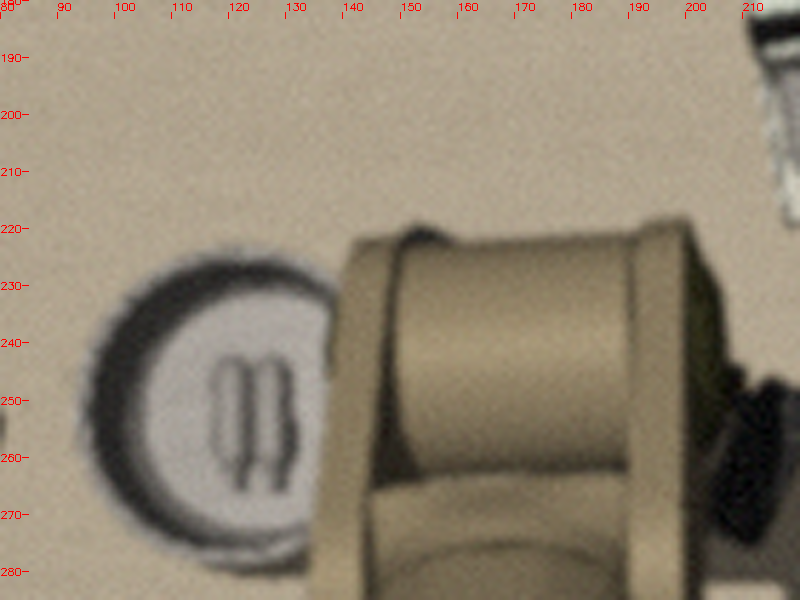

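```bash
python3 -m inch '[[[-1,1,45],[0,0,0],0.2],[[-1,1,76],[0,0,0],0.2],[[-1,1,81],[0,0,0],0],[[-1,1,81],[0,0,0],-1],[[-1,1,81],[0,0,0],-1],[[-1,1,81],[0,0,0],-1],[[-1,1,81],[0,0,0],-1],[[-1,1,81],[0,0,0],-1],[[-1,1,81],[0,0,0],-1]]' 30
python3 - <<'E'
from h import *
st();go((.482,.305,.11),0);go((.480,.300,.015),0)
E
```

```text
clock: 22.35
eef_pos: [0.4839, 0.1463, -0.0231]
tool_rot: [-0.001, 0.979, -0.202, 0.002]
force: [-0.7, 0.6, 6.7]
width: 0.194
t 22.35 tcp [ 0.4839  0.1463 -0.0231] zax [ 0.0041  0.0009 -1.    ] yax [-0.3958 -0.9184 -0.0024] xax [ 0.9183 -0.3958  0.0034] F [-0.7385  0.5892  6.6525] w 0.194
j [0.0611 0.5861 1.7877 0.001  0.7637 2.0381]
shift [-64.1, -145.3, -132.9] rot [-0.1, -0.22, -23.31]
shift [-64.3, -139.7, -37.9] rot [-0.1, -0.22, -23.31]
```

```bash
python3 -m inch '[[[0,0,-50],[0,0,0],-1],[[0,0,-110],[0,0,0],-1],[[-30,-70,-134],[0,0,-10],-1],[[-60,-134,-134],[0,0,-23],-1],[[-60,-134,-134],[0,0,-23],-1],[[-60,-134,-80],[0,0,-23],-1],[[-60,-134,-44],[0,0,-23],-1],[[-60,-134,-44],[0,0,-23],-0.5],[[-60,-134,-44],[0,0,-23],-0.4],[[-60,-134,-44],[0,0,-23],-0.35],[[-60,-134,-90],[0,0,-23],-0.3],[[-60,-134,-150],[0,0,-23],0]]' 30
python3 - <<'E'
from h import *
st();go((.661,.037,.15),98.5)
E
```

```text
clock: 23.85
eef_pos: [0.4809, 0.2928, 0.1288]
tool_rot: [-0.0, 1.0, -0.003, 0.002]
force: [0.6, 0.2, 0.2]
width: 0.438
t 23.85 tcp [0.4809 0.2928 0.1288] zax [ 0.0033  0.0007 -1.    ] yax [-0.0057 -1.     -0.0007] xax [ 1.     -0.0057  0.0033] F [0.5785 0.1821 0.1918] w 0.438
j [ 0.3391  0.4663  1.4956 -0.0005  1.1764  1.9157]
shift [181.7, 254.7, -20.8] rot [0.13, -0.17, -98.83]
```

```bash
python3 -m inch '[[[60,60,-21],[0,0,-10],1],[[100,120,-21],[0,0,-20],1],[[150,180,-21],[0,0,-30],1],[[181,254,-21],[0,0,-40],0.6],[[181,254,-21],[0,0,-50],0.6],[[181,254,-21],[0,0,-60],0.6],[[181,254,-21],[0,0,-70],0.6],[[181,254,-21],[0,0,-80],0.6],[[181,254,-21],[0,0,-90],0.6],[[181,254,-21],[0,0,-98.8],0.6],[[181,254,-21],[0,0,-98.8],0.6],[[181,254,-21],[0,0,-98.8],0.6]]' 30
python3 - <<'E'
from h import *
st();go((.660,.038,.06),98.7);go((.660,.038,.0145),98.7)
im2=env.camera("scene");crop("t",im2,190,150,310,240,"i3")
im2=env.camera("top");crop("t",im2,80,180,220,285,"i4")
E
```

```text
clock: 25.35
eef_pos: [0.6604, 0.0377, 0.1509]
tool_rot: [0.001, 0.654, 0.756, 0.002]
force: [-0.4, -0.2, -0.3]
width: 0.802
t 25.35 tcp [0.6604 0.0377 0.1509] zax [ 0.0042  0.0006 -1.    ] yax [0.9895 0.1444 0.0042] xax [-0.1444  0.9895 -0.    ] F [-0.4224 -0.1514 -0.3363] w 0.802
j [-0.1202  0.6601  1.1185  0.0011  1.3589 -0.2653]
shift [0.4, -0.8, 90.9] rot [0.24, 0.0, -0.4]
shift [0.4, -1.0, 136.4] rot [0.24, 0.0, -0.4]
```

View pics/i3.png

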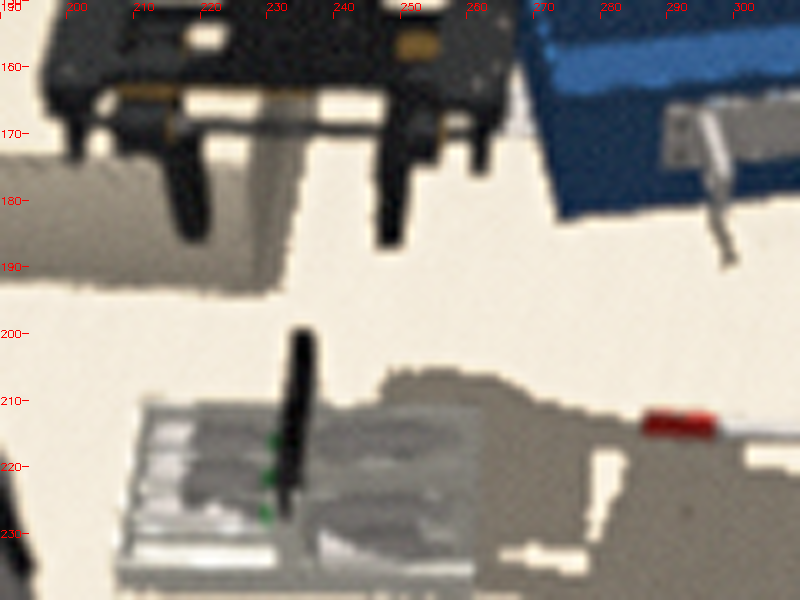

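View pics/i4.png

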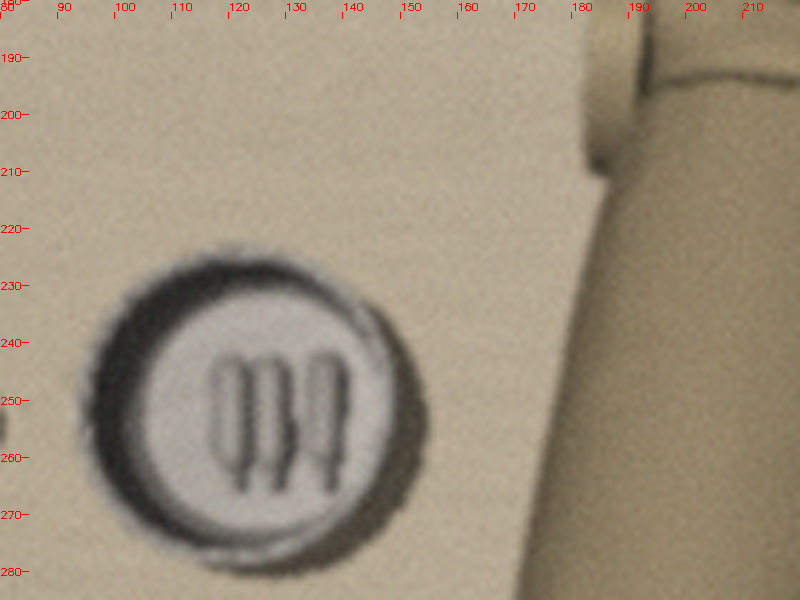

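```bash
python3 -m inch '[[[0,-1,40],[0.2,0,-0.4],0.6],[[0,-1,80],[0.2,0,-0.4],0.6],[[0,-1,110],[0.2,0,-0.4],0.6],[[0,-1,130],[0.2,0,-0.4],0.6],[[0,-1,137],[0.2,0,-0.4],0.6],[[0,-1,137],[0.2,0,-0.4],0.6]]' 30
python3 - <<'E'
from h import *
st()
im2=env.camera("scene");crop("t",im2,190,150,310,240,"j3")
E
```

```text
clock: 26.2
eef_pos: [0.6602, 0.0376, 0.014]
tool_rot: [0.0, 0.651, 0.759, 0.0]
force: [0.4, -0.9, 1.0]
width: 0.801
t 26.2 tcp [0.6602 0.0376 0.014 ] zax [ 0.001 -0.    -1.   ] yax [0.9884 0.1521 0.001 ] xax [-0.1521  0.9884 -0.0002] F [ 0.3801 -0.9314  1.0109] w 0.801
j [-0.12    0.7999  1.2447  0.0001  1.096  -0.2727]
```

View pics/j3.png

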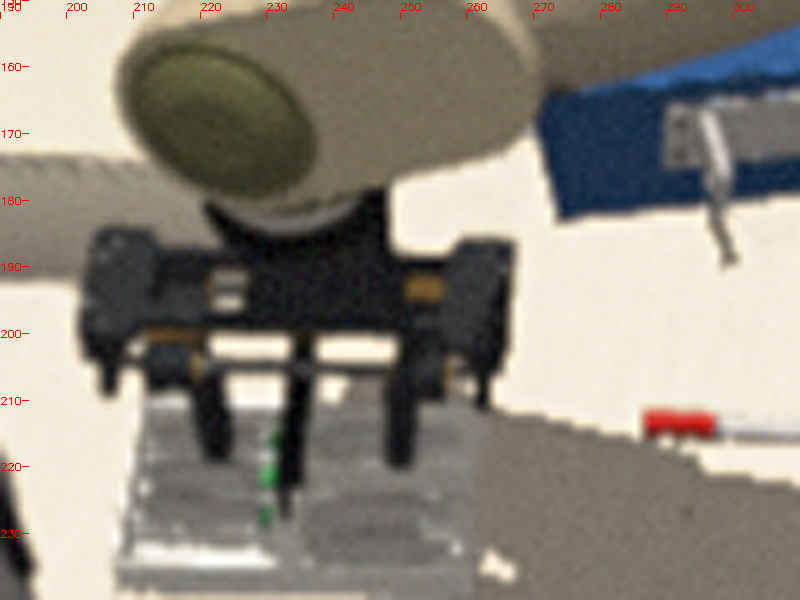

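```bash
python3 -m inch '[[[0,0,0],[0,0,0],-1],[[0,0,0],[0,0,0],-1],[[0,0,0],[0,0,0],-1],[[0,0,0],[0,0,0],-1],[[0,0,0],[0,0,0],-1],[[0,0,0],[0,0,0],-1],[[0,0,0],[0,0,0],-1],[[0,0,0],[0,0,0],-1],[[0,0,0],[0,0,0],-1],[[0,0,0],[0,0,0],-1]]' 50;  python3 -m inch '[[[0,0,-5],[0,0,0],-1],[[0,0,-15],[0,0,0],-1],[[0,0,-30],[0,0,0],-1],[[0,0,-40],[0,0,0],-1],[[0,0,-40],[0,0,0],-1]]' 50
python3 - <<'E'
from h import *
st()
im2=env.camera("scene");crop("t",im2,190,150,310,240,"k3")
im2=env.camera("top");crop("t",im2,80,120,260,255,"k4")
E
```

```text
clock: 27.5
eef_pos: [0.6605, 0.0376, 0.0146]
tool_rot: [0.001, 0.651, 0.759, 0.001]
force: [0.6, 0.7, 0.4]
width: 0.125
clock: 28.12
eef_pos: [0.661, 0.0375, 0.0559]
tool_rot: [0.002, 0.651, 0.759, 0.001]
force: [0.6, -0.4, -3.6]
width: 0.13
t 28.12 tcp [0.661  0.0375 0.0559] zax [ 0.004  -0.0004 -1.    ] yax [0.9883 0.1523 0.0039] xax [-0.1523  0.9883 -0.001 ] F [ 0.5534 -0.3622 -3.5511] w 0.13
j [-0.1199  0.7498  1.2179  0.0001  1.1698 -0.2728]
```

View pics/k3.png

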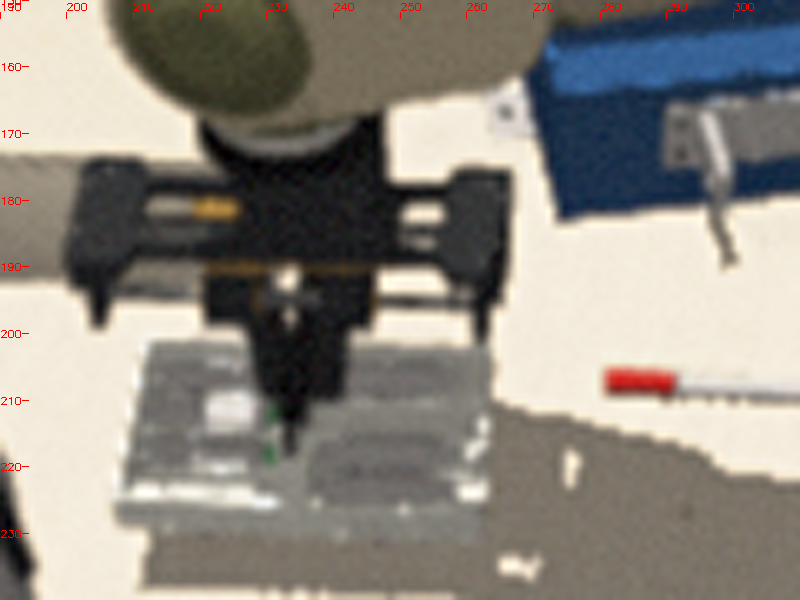

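```bash
python3 - <<'E'
from h import *
d,r=go((.5545,.353,.1155),115)
E
```

```text
shift [327.8, -56.4, -61.3] rot [0.08, 0.03, -16.24]
```

View pics/k4.png

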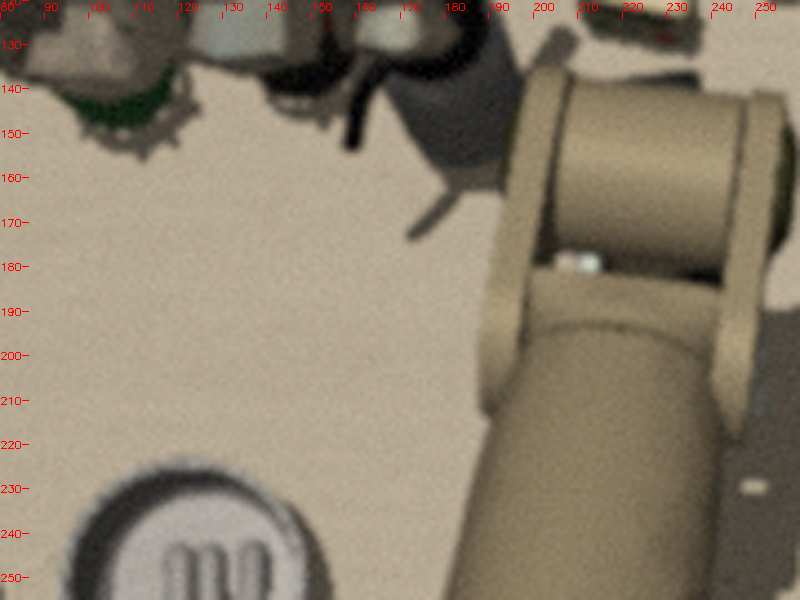

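```bash
python3 -m inch '[[[0,-20,-15],[0,0,0],-1],[[0,-45,-35],[0,0,0],-1],[[10,-70,-50],[0,0,0],-1],[[30,-90,-61],[0,0,-1],-1],[[60,-95,-61],[0,0,-3],-1],[[95,-95,-61],[0,0,-5],-1],[[130,-95,-61],[0,0,-7],-1],[[165,-95,-61],[0,0,-9],-1],[[200,-95,-61],[0,0,-11],-1],[[235,-92,-61],[0,0,-13],-1],[[270,-85,-61],[0,0,-15],-1],[[295,-75,-61],[0,0,-16],-1]]' 50
python3 - <<'E'
from h import *
st()
d,r=go((.5545,.353,.1155),115)
E
```

```text
clock: 29.72
eef_pos: [0.5405, 0.3192, 0.1146]
tool_rot: [0.0, 0.538, 0.843, -0.0]
force: [-0.8, -0.7, -3.8]
width: 0.127
t 29.73 tcp [0.5405 0.3192 0.1146] zax [ 0.0004 -0.0003 -1.    ] yax [0.9074 0.4203 0.0002] xax [-0.4203  0.9074 -0.0005] F [-0.7584 -0.7252 -3.8015] w 0.127
j [ 0.3473  0.6178  1.2879 -0.0005  1.2356 -0.0863]
shift [24.8, 26.9, -0.9] rot [0.01, 0.03, -0.15]
```

```bash
python3 -m inch '[[[10,10,-1],[0,0,0],-1],[[20,20,-1],[0,0,0],-1],[[25,27,-1],[0,0,0],-1],[[25,27,-1],[0,0,0],-1]]' 50
python3 - <<'E'
from h import *
st()
d,r=go((.5545,.353,.1155),115)
a=np.radians(25);h=np.array([.5545,.353,.1155+.0495])
X=np.array([np.cos(a),np.sin(a),0]);
for th in (0,15,30):
    t=np.radians(th);zt=-np.sin(t)*X+np.cos(t)*np.array([0,0,1]);go(h-.0495*zt,115,-th)
im2=env.camera("scene");crop("t",im2,150,190,350,340,"l3")
im2=env.camera("top");crop("t",im2,60,130,260,280,"l4")
E
```

```text
clock: 30.22
eef_pos: [0.5545, 0.3532, 0.1151]
tool_rot: [0.0, 0.538, 0.843, -0.0]
force: [-1.1, -0.1, -4.0]
width: 0.129
t 30.23 tcp [0.5545 0.3532 0.1151] zax [-0.0003 -0.0007 -1.    ] yax [ 0.9073  0.4205 -0.0005] xax [-0.4205  0.9073 -0.0005] F [-1.1448 -0.1435 -4.0246] w 0.129
j [ 0.3896  0.6828  1.1744 -0.0005  1.2849 -0.0442]
shift [-0.2, -0.1, -0.4] rot [-0.03, 0.03, -0.13]
shift [-0.2, -0.1, -0.4] rot [-0.03, 0.03, -0.13]
shift [-0.2, 12.7, -2.1] rot [-15.03, 0.05, -0.13]
shift [-0.2, 24.7, -7.0] rot [-30.03, 0.06, -0.12]
```

View pics/l3.png

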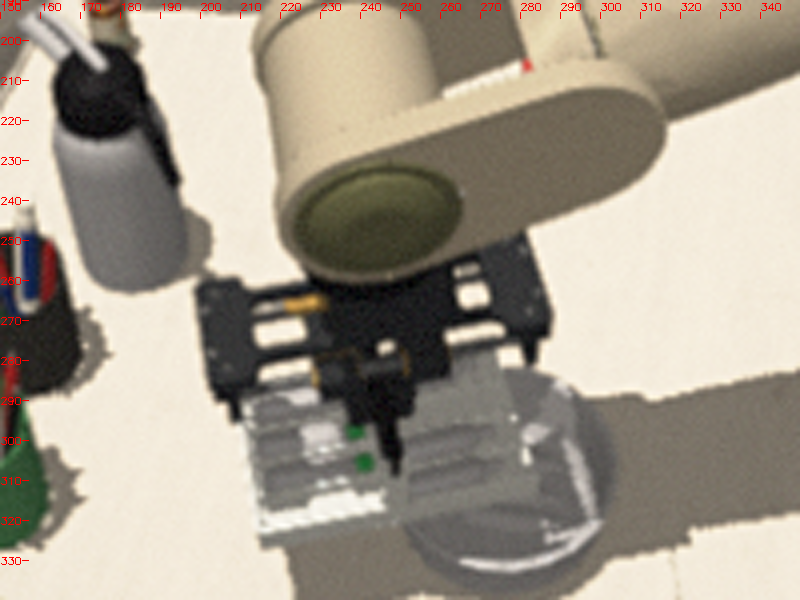

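View pics/l4.png

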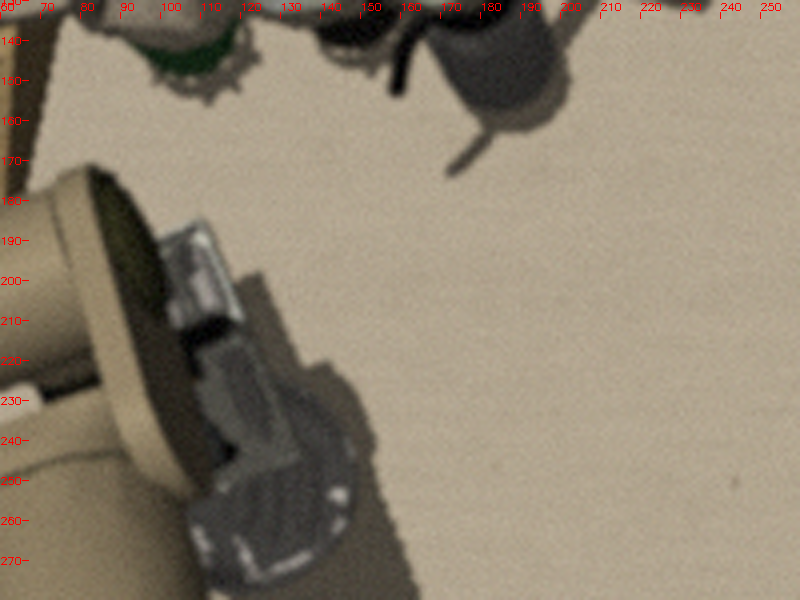

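```bash
python3 -m inch '[[[0,4,-0.3],[-5,0,0],-1],[[0,9,-1],[-10,0,0],-1],[[0,13,-2],[-15,0,0],-1],[[0,14,-2.5],[-17,0,0],-1],[[0,16,-3],[-19,0,0],-1],[[0,17.5,-3.5],[-21,0,0],-1],[[0,19,-4],[-23,0,0],-1],[[0,21,-5],[-25,0,0],-1],[[0,22,-5.5],[-26.5,0,0],-1],[[0,23,-6],[-28,0,0],-1],[[0,24,-6.5],[-29,0,0],-1],[[0,25,-7],[-30,0,0],-1]]' 50
python3 - <<'E'
from h import *
st()
im2=env.camera("scene");crop("t",im2,150,190,350,340,"m3")
im2=env.camera("top");crop("t",im2,60,130,260,280,"m4")
E
```

```text
clock: 31.82
eef_pos: [0.5771, 0.363, 0.1226]
tool_rot: [0.14, 0.52, 0.814, 0.218]
force: [-0.1, 0.1, -3.4]
width: 0.135
t 31.82 tcp [0.5771 0.363  0.1226] zax [ 0.4543  0.2095 -0.8659] yax [0.7857 0.3638 0.5002] xax [-0.4199  0.9076 -0.0007] F [-0.073   0.0622 -3.3678] w 0.135
j [ 0.3791  0.4832  1.5961  0.0516  0.5397 -0.0915]
```

View pics/m3.png

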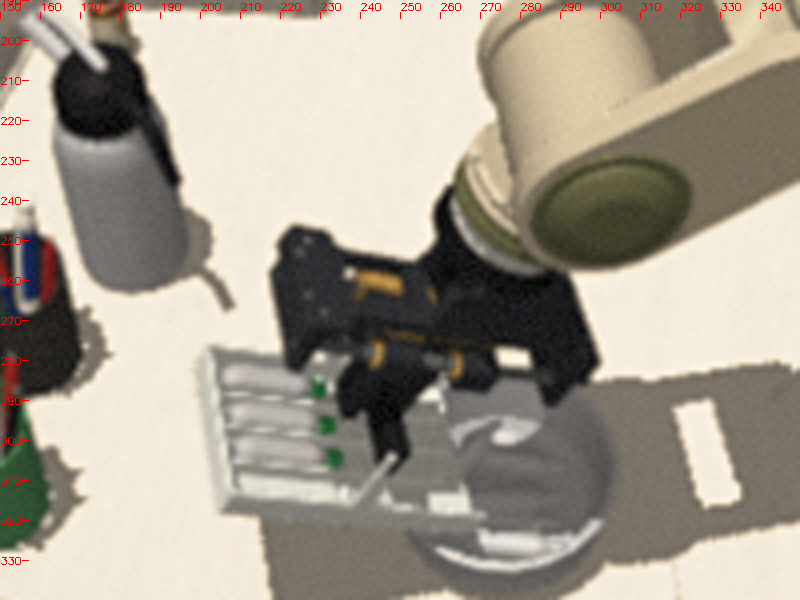

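View pics/m4.png

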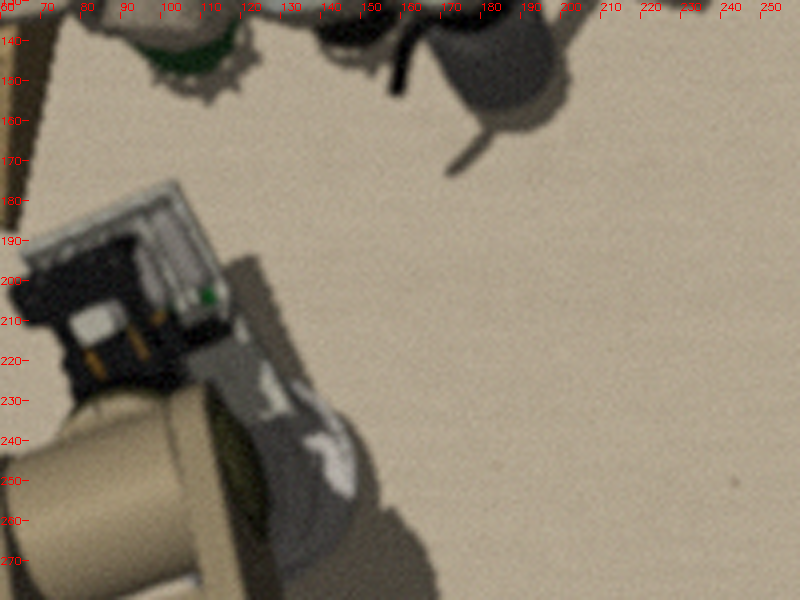

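```bash
python3 -m inch '[[[0,1,-0.5],[-1.5,0,0],-1],[[0,2,-1],[-3,0,0],-1],[[0,2,-1],[-3,0,0],-1],[[0,2,-1],[-3,0,0],-1],[[0,0,0],[-1,0,0],-1],[[0,0,0],[0,0,0],-1],[[0,0,0],[0,0,0],-1]]' 50
python3 - <<'E'
from h import *
st()
go((.5545,.353,.1155),115)
im2=env.camera("scene");crop("t",im2,200,250,320,340,"n3")
E
```

```text
clock: 32.8
eef_pos: [0.5773, 0.3632, 0.1225]
tool_rot: [0.14, 0.52, 0.814, 0.218]
force: [0.0, -0.9, -3.5]
width: 0.127
t 32.8 tcp [0.5773 0.3632 0.1225] zax [ 0.4541  0.2095 -0.866 ] yax [0.7858 0.3639 0.5001] xax [-0.4199  0.9076 -0.0006] F [ 0.0287 -0.9044 -3.5342] w 0.127
j [ 0.3793  0.4837  1.5953  0.0515  0.5401 -0.0914]
shift [0.3, -25.1, -6.4] rot [30.01, 0.08, -0.16]
```

View pics/n3.png

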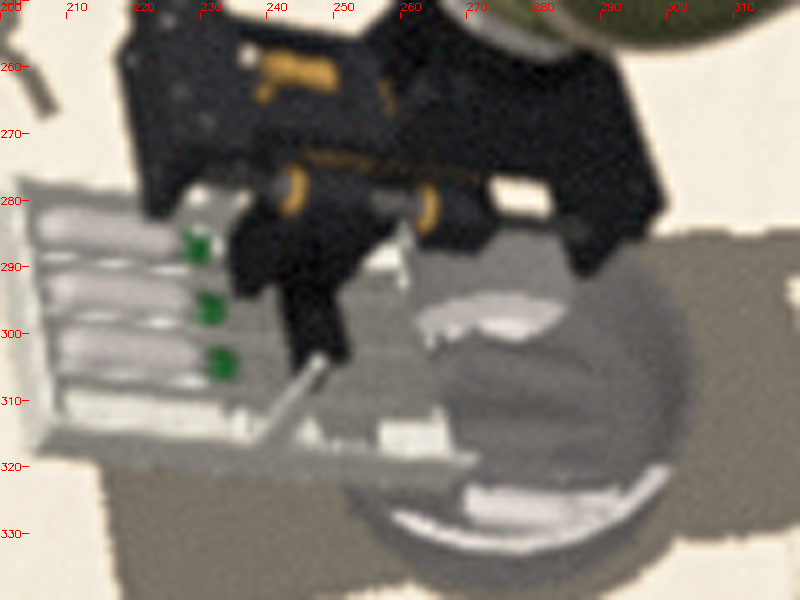

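```bash
python3 -m inch '[[[0,6,-11],[0,0,0],-1],[[0,12.5,-22],[0,0,0],-1],[[0,10,-28],[6,0,0],-1],[[0,5,-32],[12,0,0],-1],[[0,0,-32],[18,0,0],-1],[[0,-7,-32],[24,0,0],-1],[[0,-12,-28],[30,0,0],-1],[[0,-12,-28],[30,0,0],-1],[[0,-12,-28],[30,0,0],-1]]' 50
python3 - <<'E'
from h import *
st()
im2=env.camera("scene");crop("t",im2,180,230,320,335,"p3")
im2=env.camera("top");crop("t",im2,60,150,220,270,"p4")
E
```

```text
clock: 33.98
eef_pos: [0.555, 0.353, 0.1412]
tool_rot: [0.001, 0.538, 0.843, 0.001]
force: [0.2, 0.0, -3.2]
width: 0.128
t 33.98 tcp [0.555  0.353  0.1412] zax [ 0.0027  0.0006 -1.    ] yax [0.9075 0.4201 0.0027] xax [-0.4201  0.9075 -0.0006] F [ 0.1591  0.008  -3.2245] w 0.128
j [ 0.389   0.6597  1.1446 -0.0005  1.3346 -0.0444]
```

View pics/p3.png

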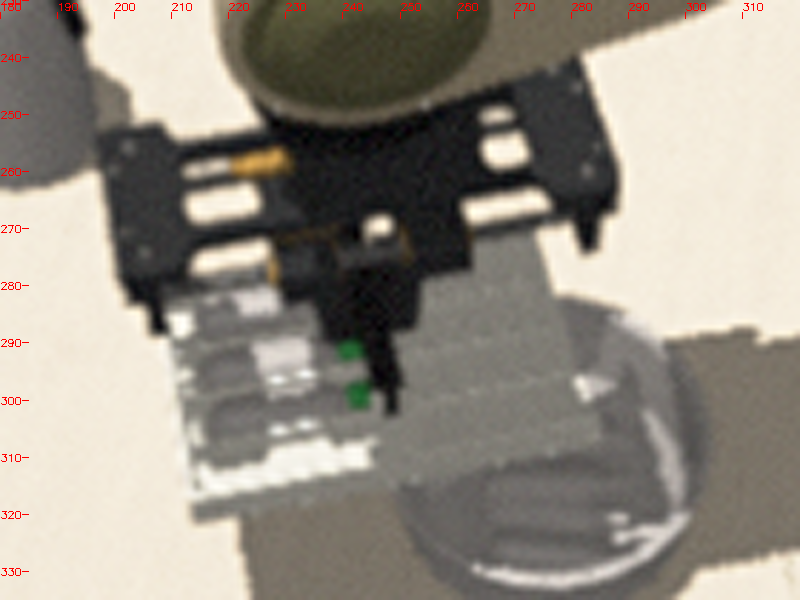

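View pics/p4.png

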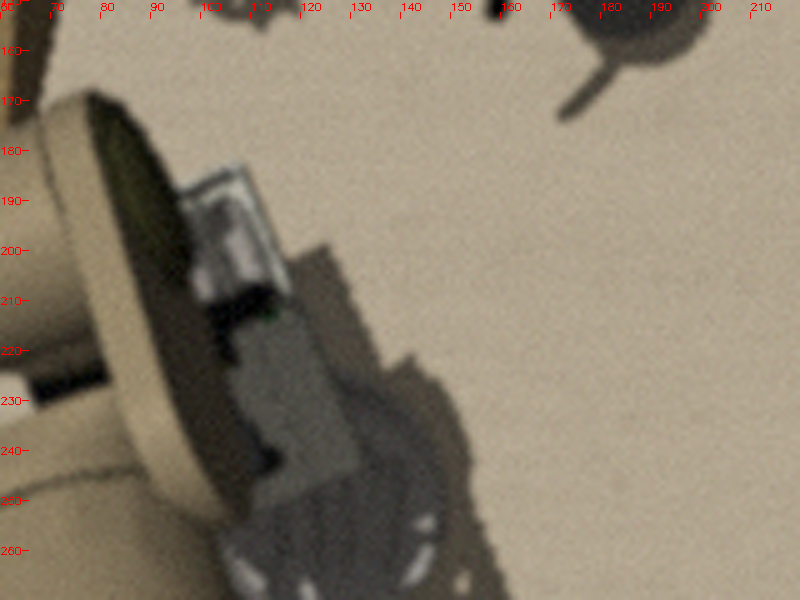

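```bash
python3 - <<'E'
from h import *
go((.511,-.285,.141),110.6)
im=env.camera("top"); cv2.imwrite("pics/top1_raw.png",im[:,:,::-1]); im2=env.camera("scene"); cv2.imwrite("pics/scene1_raw.png",im2[:,:,::-1])
a=np.radians(-69.4)
it=[(BOXM+[rect(-.07,.07,-.103,.103,.0)],(.511,-.286,a)),(PINM,(.481,-.05,np.radians(188)))]
overlay("top",im,it,(240,170,410,297),"q2");overlay("scene",im2,it,(230,100,350,190),"q3")
crop("t",im,240,210,300,255,"q4");crop("t",im2,270,190,330,235,"q5")
E
```

```text
shift [-560.5, -307.7, 0.1] rot [0.12, 0.03, 4.24]
```

View pics/q2.png

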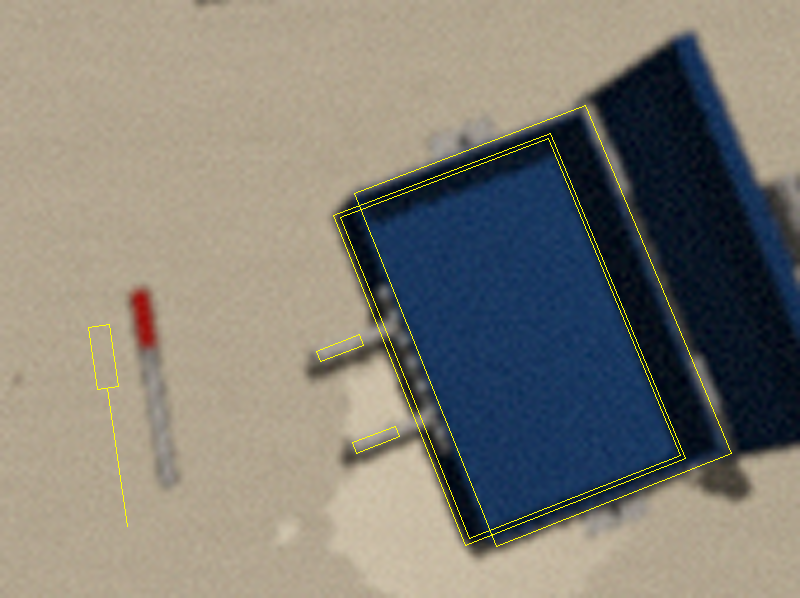

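View pics/q3.png

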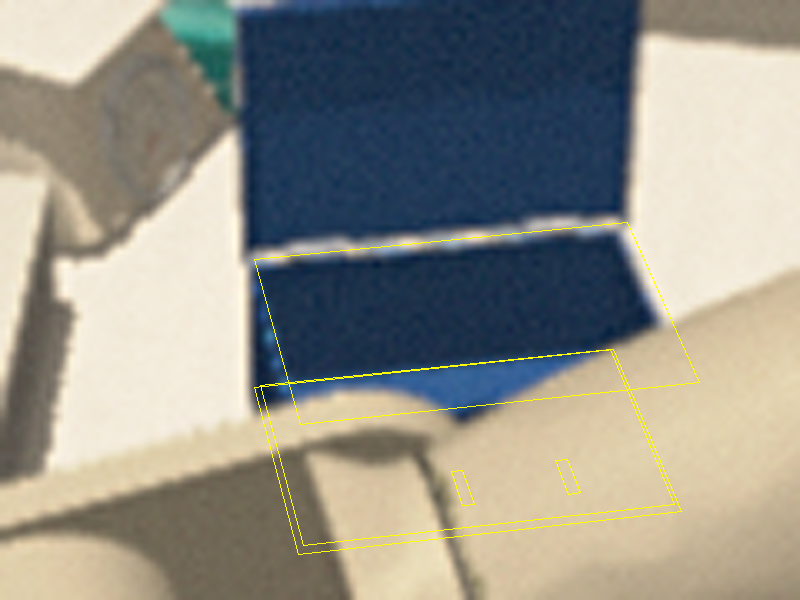

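View pics/q4.png

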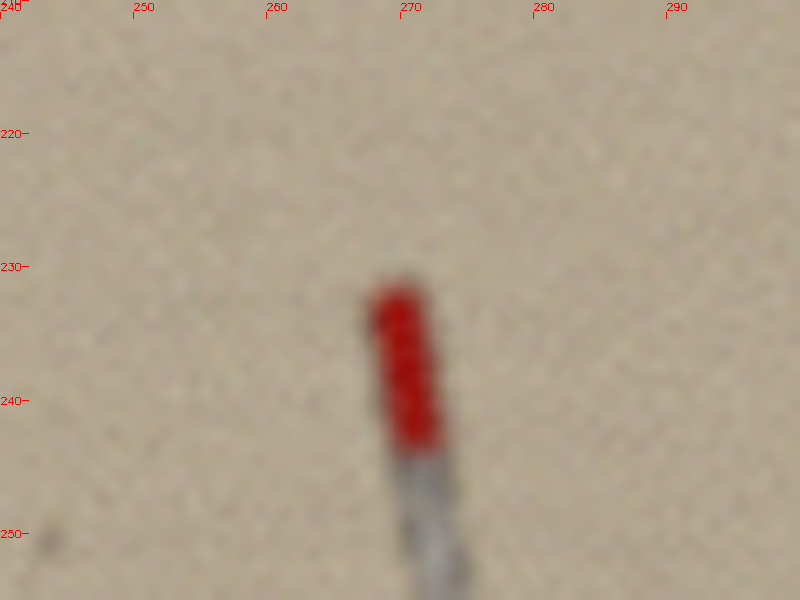

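View pics/q5.png

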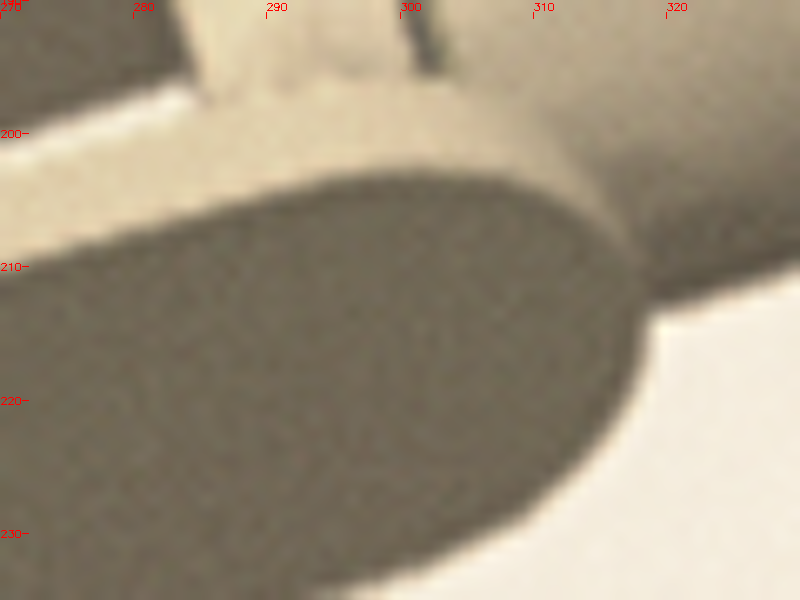

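```bash
python3 -m inch '[[[-15,-8,0],[0,0,0],-1],[[-45,-24,0],[0,0,0],-1],[[-85,-46,0],[0,0,1],-1],[[-130,-71,0],[0,0,1],-1],[[-175,-96,0],[0,0,2],-1],[[-220,-121,0],[0,0,2],-1],[[-265,-145,0],[0,0,3],-1],[[-310,-170,0],[0,0,3],-1],[[-355,-195,0],[0,0,4],-1],[[-400,-220,0],[0,0,4.2],-1],[[-440,-242,0],[0,0,4.2],-1],[[-470,-258,0],[0,0,4.2],-1]]' 50
python3 - <<'E'
from h import *
st()
go((.5095,-.286,.141),110.6)
E
```

```text
clock: 35.67
eef_pos: [0.5177, -0.1839, 0.1417]
tool_rot: [0.001, 0.569, 0.822, 0.0]
force: [1.0, 0.5, -3.9]
width: 0.127
t 35.67 tcp [ 0.5177 -0.1839  0.1417] zax [ 0.0028 -0.0009 -1.    ] yax [0.9362 0.3514 0.0024] xax [-0.3514  0.9362 -0.0018] F [ 1.0151  0.4934 -3.8571] w 0.127
j [-0.555   0.4247  1.5229  0.0008  1.1911 -0.9144]
shift [-92.7, -43.6, 0.8] rot [0.13, 0.1, -0.03]
```

```bash
python3 -m inch '[[[-25,-12,0],[0,0,0],-1],[[-55,-26,0],[0,0,0],-1],[[-80,-38,0],[0,0,0],-1],[[-93,-44,0],[0,0,0],-1],[[-93,-44,0],[0,0,0],-1],[[-93,-44,0],[0,0,0],-1]]' 50
python3 - <<'E'
from h import *
st()
go((.5095,-.286,.018),110.6)
im=env.camera("top"); im2=env.camera("scene")
crop("t",im,260,170,430,297,"r4");crop("t",im2,240,80,360,170,"r5")
E
```

```text
clock: 36.42
eef_pos: [0.5094, -0.2854, 0.1419]
tool_rot: [0.001, 0.569, 0.822, 0.001]
force: [1.0, 0.0, -4.0]
width: 0.129
t 36.42 tcp [ 0.5094 -0.2854  0.1419] zax [ 0.0029 -0.0006 -1.    ] yax [0.9359 0.3521 0.0025] xax [-0.3521  0.9359 -0.0016] F [ 1.0321  0.0256 -4.0016] w 0.129
j [-0.712   0.4968  1.4112  0.0015  1.231  -1.0724]
shift [-0.4, -0.4, 123.9] rot [0.14, 0.09, 0.02]
```

View pics/r4.png

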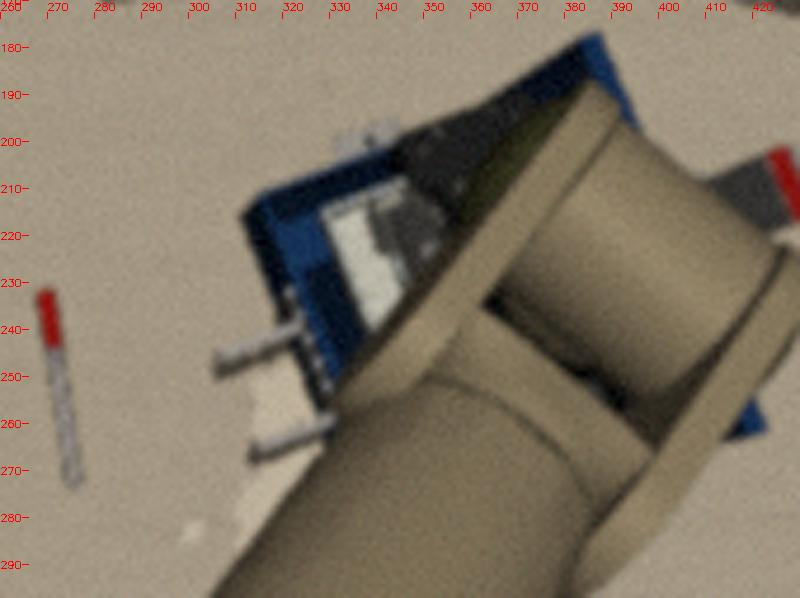

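View pics/r5.png

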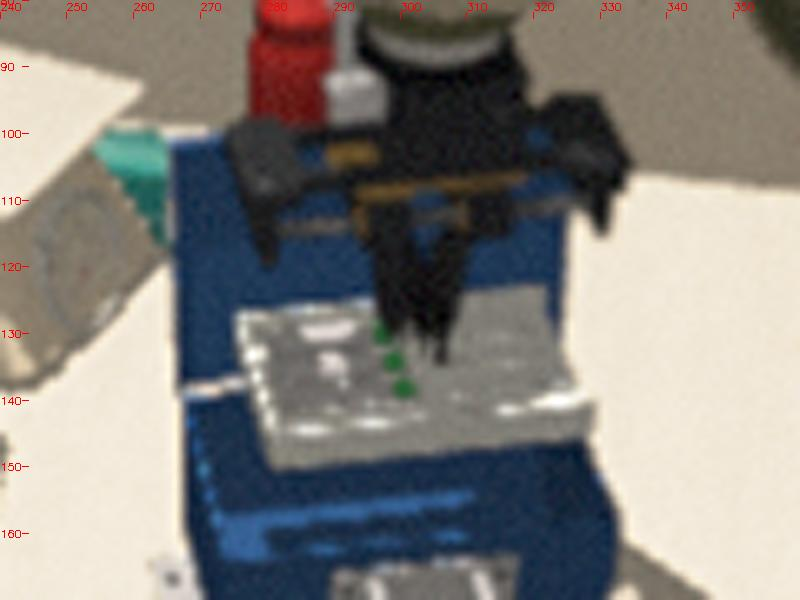

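```bash
python3 - <<'E'
from h import *
for z in (.1,.15,.2,.25,.3): print(z,w2px("scene",[(.495,.03,z),(.495,.095,z)]).round(1).tolist())
# lid top edge from images: pixel of lid top corners
print(px2w("top",[(385,177),(422,262)],.236))
R1=R.from_euler('z',-69.4,degrees=True).as_matrix()
for lean in (0.03,.1,.18):
    P=[np.array([.5095,-.286,0])+R1@np.array([.073+.147*np.sin(lean),y,.089+.147*np.cos(lean)]) for y in (-.106,.106)]
    print(lean,w2px("top",P).round(1).tolist(),w2px("scene",P).round(1).tolist())
E
```

```text
0.1 [[290.8, 210.0], [287.2, 226.5]]
0.15 [[291.5, 197.8], [287.9, 214.2]]
0.2 [[292.3, 184.8], [288.5, 201.3]]
0.25 [[293.0, 171.1], [289.2, 187.4]]
0.3 [[293.8, 156.5], [289.9, 172.7]]
[[ 0.6395 -0.329   0.236 ]
 [ 0.4422 -0.4046  0.236 ]]
0.03 [[418.3, 264.1], [381.7, 178.5]] [[328.1, 96.4], [266.9, 101.8]]
0.1 [[422.2, 262.5], [385.7, 177.0]] [[327.2, 95.0], [266.4, 100.3]]
0.18 [[426.6, 260.7], [390.0, 175.5]] [[326.3, 93.7], [265.8, 99.0]]
```

```bash
python3 -m inch '[[[0,0,15],[0,0,0],-1],[[0,0,40],[0,0,0],-1],[[0,0,60],[0,0,0],-1],[[0,0,60],[0,0,0],-1]]' 50
python3 - <<'E'
from h import *
st()
im=env.camera("top"); im2=env.camera("scene")
crop("t",im,260,170,430,297,"r4");crop("t",im2,240,80,360,170,"r5")
E
```

```text
clock: 37.02
eef_pos: [0.5088, -0.2845, 0.0798]
tool_rot: [-0.001, 0.569, 0.822, 0.001]
force: [-0.2, 0.1, -3.8]
width: 0.126
t 37.02 tcp [ 0.5088 -0.2845  0.0798] zax [-0.0001  0.0018 -1.    ] yax [0.9357 0.3527 0.0006] xax [-0.3527  0.9357  0.0018] F [-0.2037  0.0706 -3.7793] w 0.126
j [-0.7114  0.565   1.477   0.0015  1.1009 -1.0725]
```

View pics/r4.png

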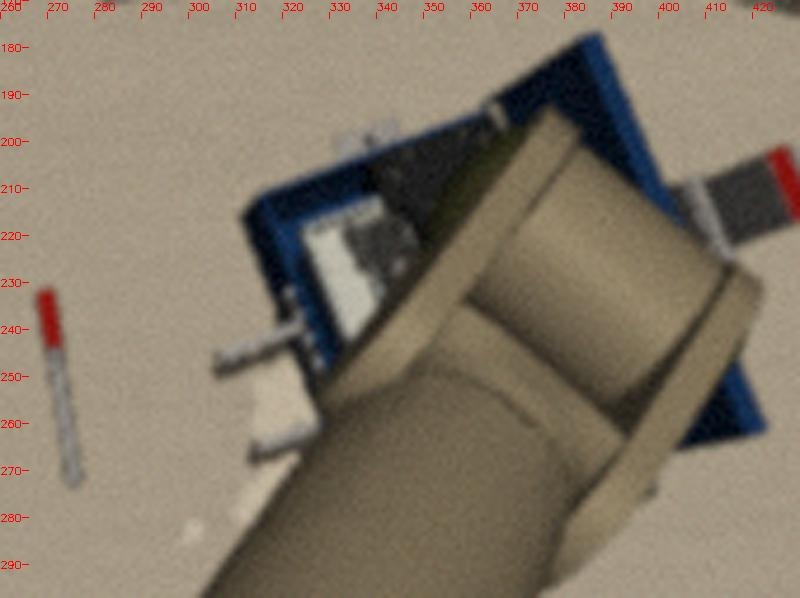

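View pics/r5.png

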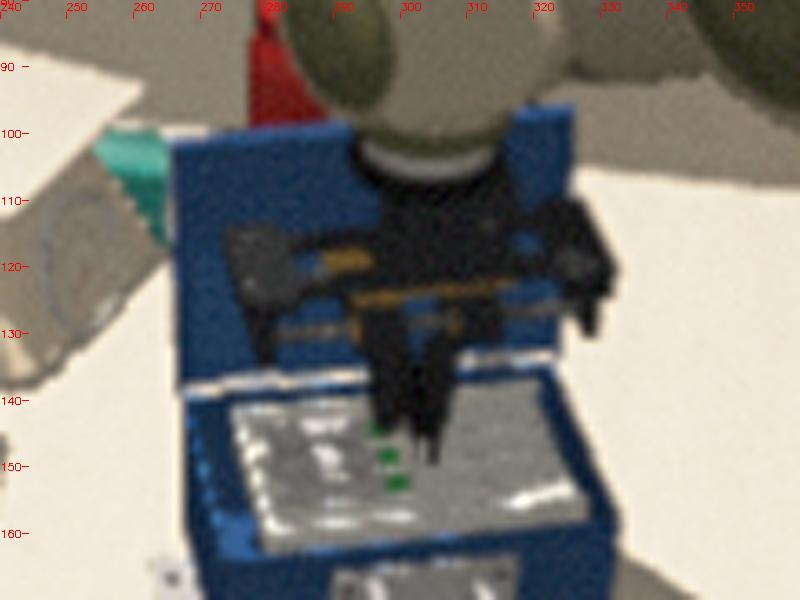

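```bash
python3 -m inch '[[[4,0,15],[0,0,0],-1],[[4,0,35],[0,0,0],-1],[[4,0,50],[0,0,0],-1],[[4,0,55],[0,0,0],-1],[[4,0,55],[0,0,0],-1]]' 50;python3 -m inch '[[[0,0,2],[0,0,0],-1],[[0,0,4],[0,0,0],-1],[[0,0,6],[0,0,0],-1],[[0,0,6],[0,0,0],-1]]' 50
python3 - <<'E'
from h import *
st()
E
```

```text
clock: 37.75
eef_pos: [0.5086, -0.2818, 0.0271]
tool_rot: [0.002, 0.569, 0.822, 0.001]
force: [-0.4, -0.2, -3.4]
width: 0.127
clock: 38.25
eef_pos: [0.5086, -0.2817, 0.021]
tool_rot: [0.001, 0.569, 0.822, 0.001]
force: [-0.1, -0.1, -3.2]
width: 0.13
t 38.25 tcp [ 0.5086 -0.2817  0.021 ] zax [ 0.003  -0.0008 -1.    ] yax [0.9358 0.3526 0.0026] xax [-0.3526  0.9358 -0.0018] F [-0.1275 -0.0725 -3.2036] w 0.13
j [-0.7079  0.6393  1.528   0.0017  0.9715 -1.0692]
```

```bash
python3 -m inch '[[[0,0,1],[0,0,0],-1],[[0,0,2.5],[0,0,0],-1],[[0,0,3.5],[0,0,0],-1],[[0,0,3.5],[0,0,0],-1]]' 50
python3 - <<'E'
from h import *
st()
im=env.camera("top"); im2=env.camera("scene")
crop("t",im2,240,80,360,170,"r5")
E
```

```text
clock: 38.75
eef_pos: [0.5087, -0.2818, 0.0176]
tool_rot: [0.002, 0.569, 0.822, 0.001]
force: [-1.0, -0.0, -2.1]
width: 0.132
t 38.75 tcp [ 0.5087 -0.2818  0.0176] zax [ 0.0032 -0.0009 -1.    ] yax [0.9357 0.3527 0.0027] xax [-0.3527  0.9357 -0.002 ] F [-1.0423 -0.0249 -2.0563] w 0.132
j [-0.7079  0.6444  1.5298  0.0017  0.9644 -1.0693]
```

View pics/r5.png

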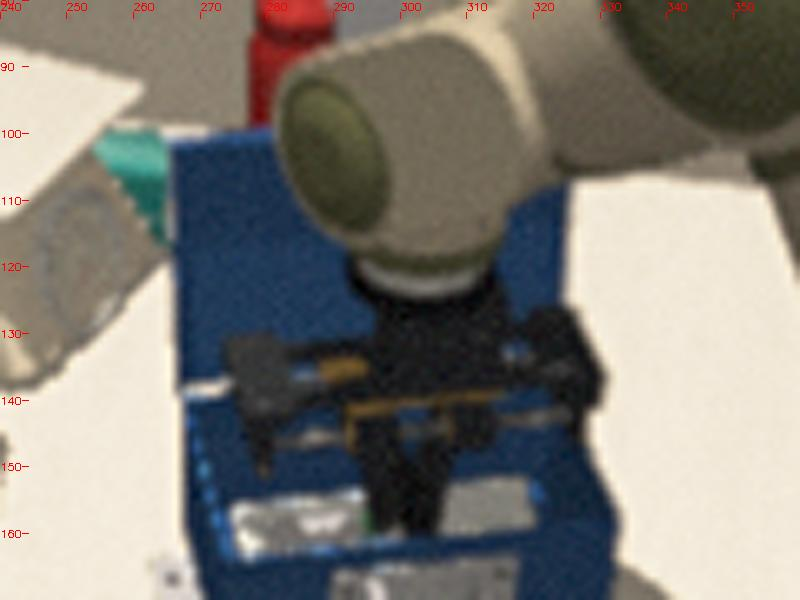

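```bash
python3 -m inch '[[[0,0,1],[0,0,0],-1],[[0,0,1],[0,0,0],-1],[[0,0,1],[0,0,0],-0.5],[[0,0,1],[0,0,0],-0.2],[[0,0,1],[0,0,0],-0.2],[[0,0,1],[0,0,0],-0.2]]' 50
python3 - <<'E'
from h import *
st()
E
python3 -m inch '[[[0,0,-20],[0,0,0],-0.2],[[0,0,-60],[0,0,0],-0.2],[[0,0,-110],[0,0,0],-0.2],[[10,0,-160],[0,0,0],-0.6],[[40,0,-200],[0,0,0],-1],[[60,0,-230],[0,0,0],-1],[[60,0,-230],[0,0,0],-1]]'
python3 - <<'E'
from h import *
st()
im=env.camera("top"); im2=env.camera("scene")
crop("t",im2,240,60,360,190,"r5");crop("t",im,260,150,450,297,"r4")
E
```

```text
clock: 39.6
eef_pos: [0.5087, -0.2818, 0.0165]
tool_rot: [0.002, 0.569, 0.822, 0.001]
force: [-0.6, 0.2, 0.0]
width: 0.397
t 39.6 tcp [ 0.5087 -0.2818  0.0165] zax [ 0.0032 -0.0009 -1.    ] yax [0.9358 0.3526 0.0027] xax [-0.3526  0.9358 -0.002 ] F [-0.6401  0.2125  0.0238] w 0.397
j [-0.7079  0.6459  1.5302  0.0017  0.9624 -1.0692]
clock: 40.48
eef_pos: [0.4873, -0.2252, 0.2484]
tool_rot: [0.004, 0.568, 0.823, 0.0]
force: [-0.3, -0.2, -1.1]
width: 0.002
t 40.48 tcp [ 0.4873 -0.2252  0.2484] zax [ 0.0068 -0.0036 -1.    ] yax [0.9353 0.3537 0.0051] xax [-0.3537  0.9354 -0.0058] F [-0.2715 -0.1667 -1.1161] w 0.002
j [-0.6519  0.3095  1.4009  0.0013  1.4235 -1.0136]
```

View pics/r5.png

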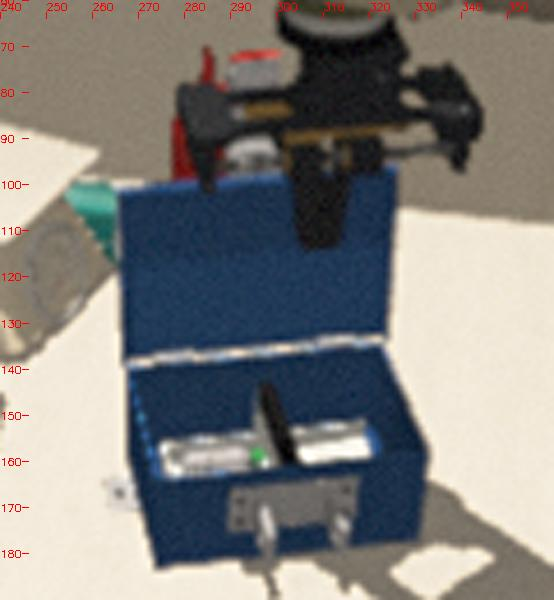

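View pics/r4.png

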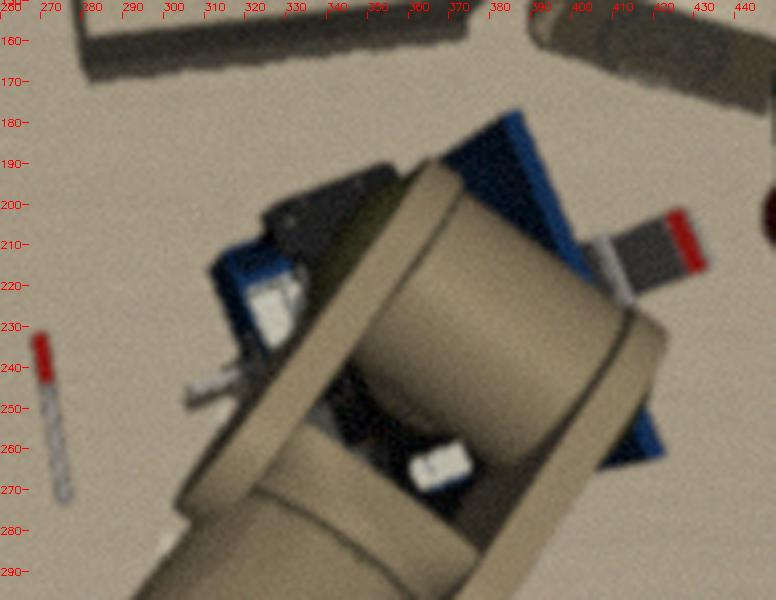

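```bash
python3 - <<'E'
from h import *
go((.494,-.4306,.30),20.6)
E
```

```text
shift [-194.4, -65.3, -54.6] rot [0.14, -0.04, 90.04]
```

```bash
python3 -m inch '[[[0,0,-55],[0,0,10],-1],[[0,0,-55],[0,0,20],-1],[[-20,-7,-55],[0,0,30],-1],[[-60,-20,-55],[0,0,40],-1],[[-100,-34,-55],[0,0,50],-1],[[-140,-48,-55],[0,0,60],-1],[[-194,-65,-55],[0,0,70],-1],[[-194,-65,-55],[0,0,80],-1],[[-194,-65,-55],[0,0,90],-1],[[-194,-65,-55],[0,0,90],-1],[[-194,-65,-55],[0,0,90],-1]]'
python3 - <<'E'
from h import *
st()
im=env.camera("top"); im2=env.camera("scene")
crop("t",im2,240,40,360,180,"r5");crop("t",im,260,150,450,297,"r4")
go((.494,-.4306,.165),20.6)
E
```

```text
clock: 41.95
eef_pos: [0.494, -0.4304, 0.2993]
tool_rot: [-0.0, 0.984, 0.181, 0.001]
force: [0.1, -0.2, 0.1]
width: 0.005
t 41.95 tcp [ 0.494  -0.4304  0.2993] zax [ 0.0013  0.0008 -1.    ] yax [ 0.3555 -0.9347 -0.0003] xax [0.9347 0.3555 0.0015] F [ 0.0738 -0.2074  0.121 ] w 0.005
j [-0.8958  0.5934  0.8519  0.0015  1.6961  0.3118]
shift [-0.4, 0.2, 134.9] rot [0.03, -0.1, 0.16]
```

View pics/r5.png

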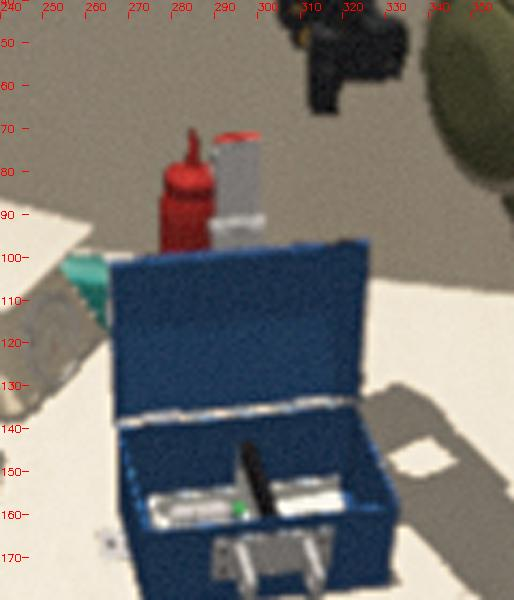

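View pics/r4.png

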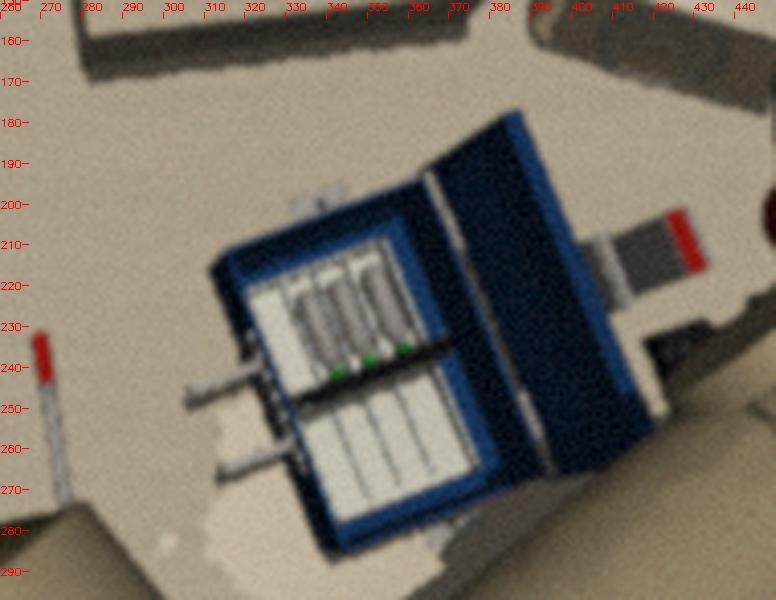

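```bash
python3 -m inch '[[[0,0,60],[0,0,0],-1],[[0,0,110],[0,0,0],-1],[[0,0,135],[0,0,0],-1],[[0,0,135],[0,0,0],-1],[[0,-15,135],[0,0,0],-1],[[0,-30,135],[0,0,0],-1],[[0,-45,135],[0,0,0],-1],[[0,-60,135],[0,0,0],-1]]'
python3 - <<'E'
from h import *
st()
im2=env.camera("scene")
crop("t",im2,240,40,360,180,"r5")
E
```

```text
clock: 43.05
eef_pos: [0.4735, -0.3745, 0.167]
tool_rot: [0.002, 0.984, 0.181, 0.002]
force: [0.7, -1.6, -1.1]
width: 0.006
t 43.05 tcp [ 0.4735 -0.3745  0.167 ] zax [ 0.0043 -0.003  -1.    ] yax [ 0.3554 -0.9347  0.0044] xax [0.9347 0.3554 0.0029] F [ 0.661  -1.5547 -1.0972] w 0.006
j [-0.8636  0.516   1.3127  0.0013  1.3078  0.3435]
```

View pics/r5.png

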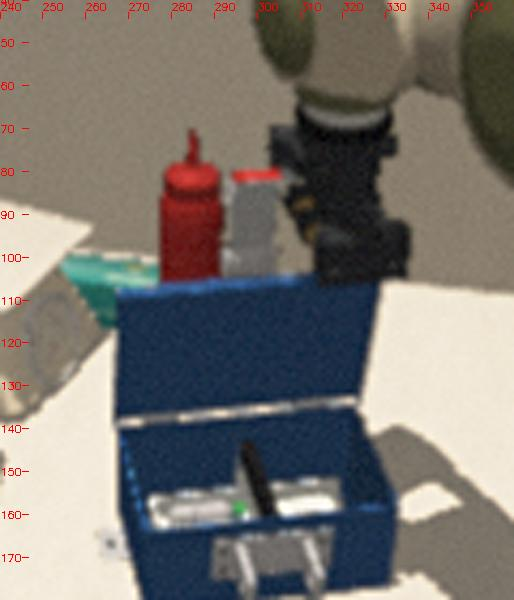

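```bash
python3 -m inch '[[[0,-12,0],[0,0,0],-1],[[0,-25,0],[0,0,0],-1],[[0,-38,0],[0,0,0],-1],[[0,-50,0],[0,0,0],-1],[[0,-60,0],[0,0,0],-1],[[0,-60,0],[0,0,0],-1],[[0,-60,0],[0,0,0],-1]]'
python3 - <<'E'
from h import *
st()
im2=env.camera("scene")
crop("t",im2,240,40,360,180,"r5")
E
```

```text
clock: 43.98
eef_pos: [0.452, -0.3172, 0.1669]
tool_rot: [0.001, 0.983, 0.181, 0.002]
force: [0.7, -0.5, 0.3]
width: 0.005
t 43.98 tcp [ 0.452  -0.3172  0.1669] zax [ 0.0038 -0.0021 -1.    ] yax [ 0.356  -0.9345  0.0033] xax [0.9345 0.356  0.0028] F [ 0.6687 -0.5133  0.3205] w 0.005
j [-0.8249  0.405   1.4825  0.0015  1.25    0.3815]
```

View pics/r5.png

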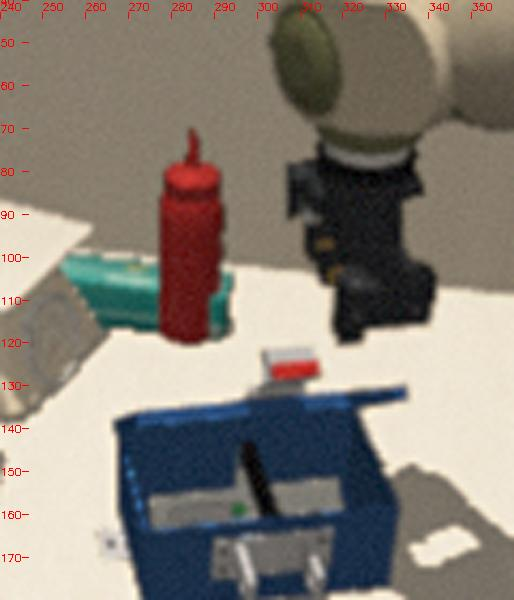

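```bash
python3 -m inch '[[[0,0,-20],[0,0,0],-1],[[0,0,-40],[0,0,0],-1],[[0,0,-40],[0,0,0],-1],[[0,0,-40],[0,0,0],-1],[[0,0,-40],[0,0,0],-1],[[0,0,-40],[0,0,0],-1]]'
python3 - <<'E'
from h import *
st()
im=env.camera("top");im2=env.camera("scene")
crop("t",im2,240,60,360,180,"r5");crop("t",im,260,150,450,297,"r4")
E
```

```text
clock: 44.78
eef_pos: [0.4517, -0.317, 0.2063]
tool_rot: [0.001, 0.983, 0.181, 0.001]
force: [0.4, 0.0, -0.8]
width: 0.006
t 44.77 tcp [ 0.4517 -0.317   0.2063] zax [ 0.0032 -0.0014 -1.    ] yax [ 0.3559 -0.9345  0.0024] xax [0.9345 0.3559 0.0025] F [ 0.4056  0.0369 -0.7646] w 0.006
j [-0.825   0.3725  1.4236  0.0014  1.3423  0.3816]
```

View pics/r5.png

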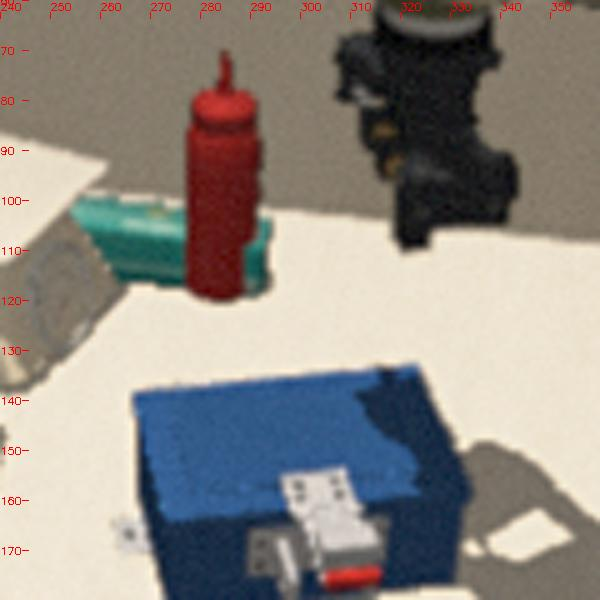

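View pics/r4.png

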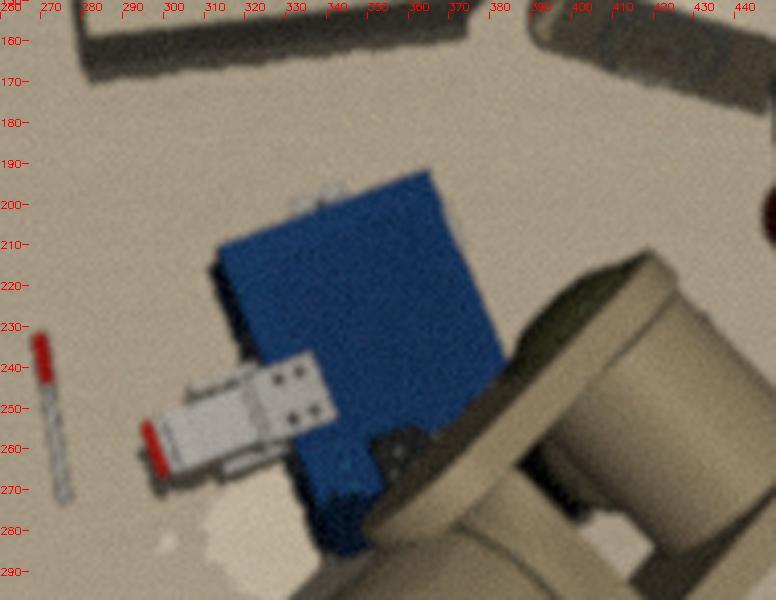

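```bash
python3 - <<'E'
from h import *
go((.4595,-.1531,.206),20.6)
E
```

```text
shift [65.6, -150.5, 0.3] rot [0.16, -0.15, 0.25]
```

```bash
python3 -m inch '[[[66,-150,0],[0,0,0],-1],[[66,-150,0],[0,0,0],-1],[[66,-150,0],[0,0,0],-1],[[66,-150,0],[0,0,0],-1],[[66,-150,0],[0,0,0],-1]]'
python3 - <<'E'
from h import *
st()
im=env.camera("top");im2=env.camera("scene")
crop("t",im2,240,100,360,190,"r5");crop("t",im,230,180,370,285,"r4")
go((.4595,-.1531,.0614),20.6)
E
```

```text
clock: 45.5
eef_pos: [0.4601, -0.1541, 0.2063]
tool_rot: [0.001, 0.984, 0.181, 0.002]
force: [-0.2, -0.4, -0.3]
width: 0.005
t 45.5 tcp [ 0.4601 -0.1541  0.2063] zax [ 0.0036 -0.002  -1.    ] yax [ 0.3557 -0.9346  0.0032] xax [0.9346 0.3557 0.0026] F [-0.248  -0.3682 -0.2577] w 0.005
j [-0.5653  0.2254  1.6213  0.0002  1.2908  0.6418]
shift [-0.4, -1.9, 144.7] rot [0.16, -0.14, 0.17]
```

View pics/r5.png

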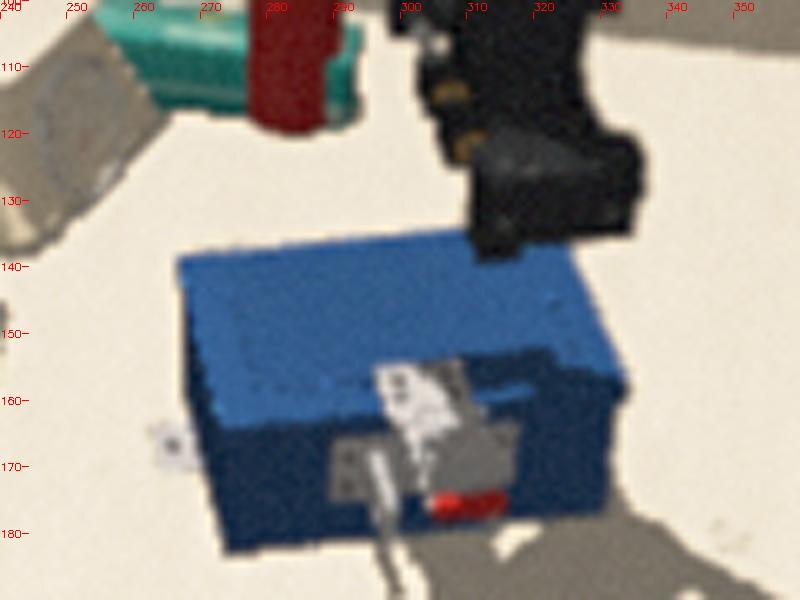

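View pics/r4.png

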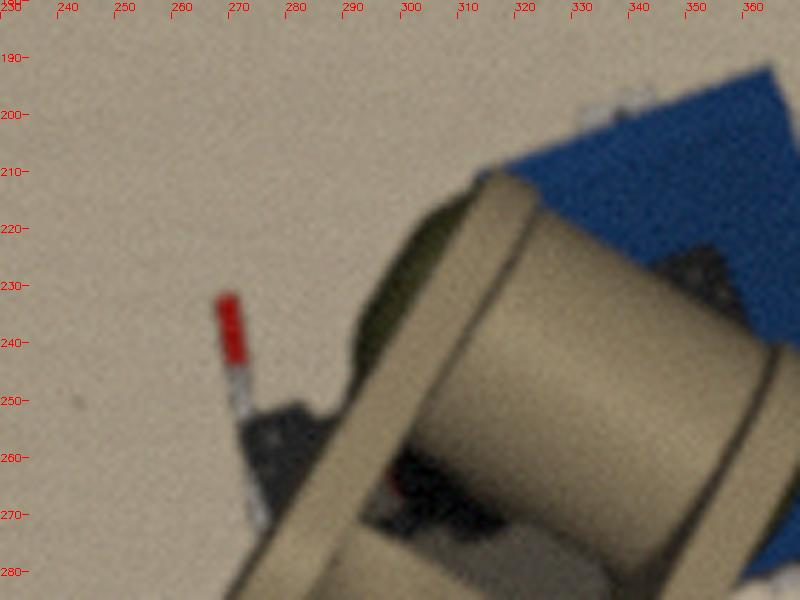

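```bash
python3 - <<'E'
from h import *
T=lambda b: np.array([.5095,-.286,0])+R.from_euler('z',-69.4,degrees=True).apply(b)
for th in (.9,1.2,1.57,1.9): 
    P=T([[-.092-.066*np.sin(th),0,.098-.066*np.cos(th)]]); print(th,w2px("scene",P).round(1),w2px("top",P).round(1))
E
```

```text
0.9 [[309.8 181.4]] [[301.8 259.1]]
1.2 [[310.8 179.5]] [[299.  260.1]]
1.57 [[311.7 174.9]] [[298.4 260.3]]
1.9 [[311.9 169.1]] [[300.7 259.4]]
```

```bash
python3 -m inch '[[[0,-2,50],[0,0,0],-1],[[0,-2,95],[0,0,0],-1],[[0,-2,110],[0,0,0],-1],[[0,-2,120],[0,0,0],-1],[[0,-2,130],[0,0,0],-1],[[0,-2,140],[0,0,0],-1],[[0,-2,148],[0,0,0],-1],[[0,-2,148],[0,0,0],-1]]'
python3 - <<'E'
from h import *
st()
im2=env.camera("scene")
crop("t",im2,240,100,360,190,"r5")
E
```

```text
clock: 46.6
eef_pos: [0.4597, -0.1528, 0.0578]
tool_rot: [0.001, 0.984, 0.18, 0.001]
force: [-0.0, -0.6, -0.7]
width: 0.007
t 46.6 tcp [ 0.4597 -0.1528  0.0578] zax [ 0.0027 -0.0014 -1.    ] yax [ 0.3546 -0.935   0.0023] xax [0.935  0.3546 0.002 ] F [-0.0383 -0.5602 -0.7366] w 0.007
j [-0.5635  0.4087  1.8043  0.0003  0.9256  0.6445]
```

View pics/r5.png

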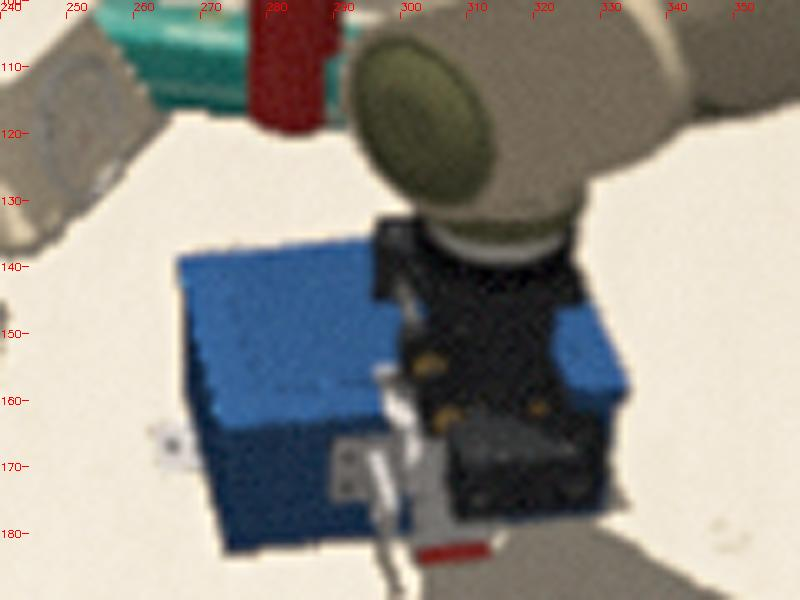

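```bash
python3 -m inch '[[[0,0,-20],[0,0,0],-1],[[0,-15,-30],[0,0,0],-1],[[0,-40,-30],[0,0,0],-1],[[0,-55,-25],[0,0,0],-1],[[0,-55,10],[0,0,0],-1],[[0,-55,32],[0,0,0],-1],[[0,-55,32],[0,0,0],-1],[[0,-45,32],[0,0,0],-1],[[0,-30,32],[0,0,0],-1],[[0,-15,32],[0,0,0],-1],[[0,-6,32],[0,0,0],-1],[[0,-2,32],[0,0,0],-1]]'
python3 - <<'E'
from h import *
st()
im=env.camera("top");im2=env.camera("scene")
crop("t",im2,240,100,360,190,"r5")
E
```

```text
clock: 48.15
eef_pos: [0.4595, -0.1519, 0.0262]
tool_rot: [0.001, 0.984, 0.18, 0.002]
force: [0.3, -0.7, -0.0]
width: 0.01
t 48.15 tcp [ 0.4595 -0.1519  0.0262] zax [ 0.0037 -0.0023 -1.    ] yax [ 0.3542 -0.9352  0.0034] xax [0.9352 0.3542 0.0026] F [ 0.2993 -0.7326 -0.0288] w 0.01
j [-0.562   0.4611  1.8289  0.0001  0.8473  0.6467]
```

View pics/r5.png

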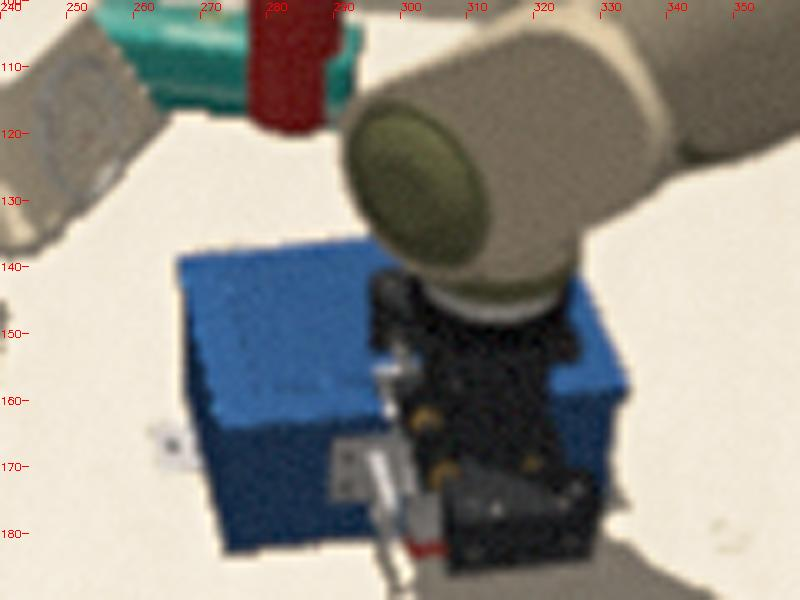

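```bash
python3 -m inch '[[[0,3,0],[0,0,0],-1],[[0,6,0],[0,0,0],-1],[[0,8,0],[0,0,0],-1],[[0,8,0],[0,0,0],-1]]' | sed -n '2p;4p'; python3 -m inch '[[[0,1,0],[0,0,0],-1],[[0,2,0],[0,0,0],-1],[[0,2,0],[0,0,0],-1]]'| sed -n '2p;4p'; python3 -m inch '[[[0,1,0],[0,0,0],-1],[[0,2,0],[0,0,0],-1],[[0,2,0],[0,0,0],-1]]'| sed -n '2p;4p'
```

```text
eef_pos: [0.4624, -0.1592, 0.0263]
force: [0.1, 0.3, -0.1]
eef_pos: [0.4631, -0.1611, 0.0263]
force: [-0.7, 0.3, -0.7]
eef_pos: [0.4638, -0.1631, 0.0263]
force: [-0.8, 0.7, -1.5]
```

```bash
python3 -m inch '[[[0,1,0],[0,0,0],-1],[[0,2,0],[0,0,0],-1],[[0,2,0],[0,0,0],-1]]' | sed -n '2p;4p'; python3 -m inch '[[[0,1,0],[0,0,0],-1],[[0,2,0],[0,0,0],-1],[[0,2,0],[0,0,0],-1]]'| sed -n '2p;4p'; python3 - <<'E'
from h import *
im=env.camera("top");im2=env.camera("scene")
crop("t",im2,270,120,350,190,"r5")
E
```

```text
eef_pos: [0.4639, -0.1635, 0.0261]
force: [-3.1, 10.6, 3.4]
eef_pos: [0.4638, -0.1635, 0.026]
force: [-3.5, 12.2, 4.8]
```

View pics/r5.png

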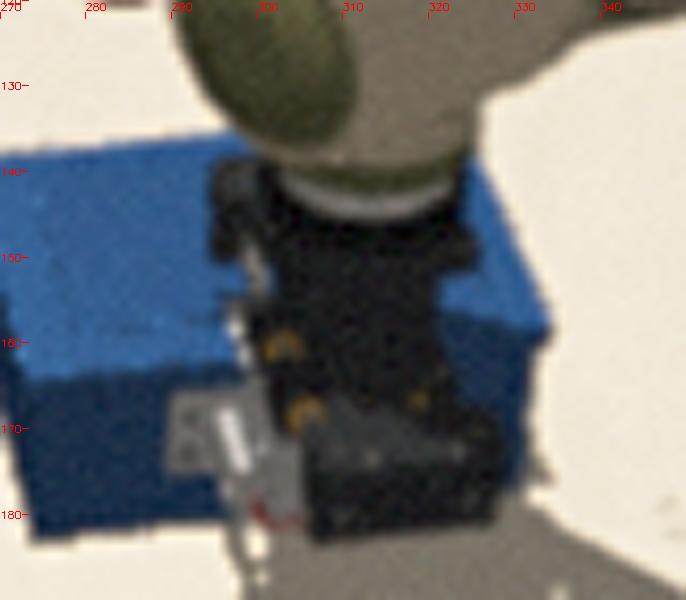

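```bash
python3 -m inch '[[[0,-20,0],[0,0,0],-1],[[0,-40,-10],[0,0,0],-1],[[0,-60,-60],[0,0,0],-1],[[0,-120,-120],[0,0,0],-1],[[0,-180,-160],[0,0,0],-0.5],[[0,-240,-160],[0,0,0],0],[[0,-240,-160],[0,0,0],0],[[0,-240,-160],[0,0,0],0]]'
python3 - <<'E'
from h import *
st()
im=env.camera("top");im2=env.camera("scene");cv2.imwrite("pics/top2_raw.png",im[:,:,::-1])
crop("t",im2,260,120,340,180,"r5");crop("t",im,250,180,370,270,"r4")
E
```

```text
clock: 51.35
eef_pos: [0.379, 0.061, 0.1877]
tool_rot: [-0.001, 0.983, 0.181, 0.001]
force: [-0.9, -0.6, 0.2]
width: 0.433
t 51.35 tcp [0.379  0.061  0.1877] zax [ 0.0023  0.0032 -1.    ] yax [ 0.3568 -0.9342 -0.0021] xax [0.9342 0.3568 0.0033] F [-0.8799 -0.6282  0.1514] w 0.433
j [-0.1508  0.0143  1.9136  0.0037  1.2119  1.0538]
```

View pics/r5.png

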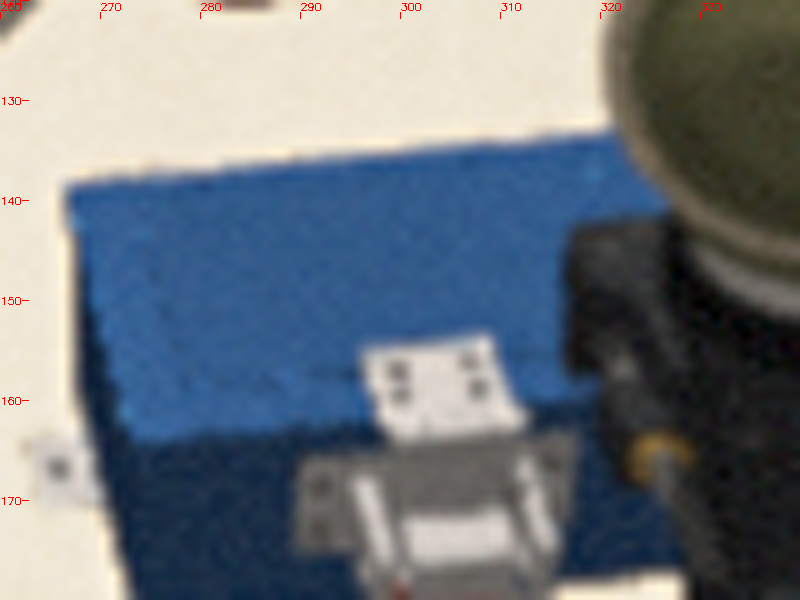

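View pics/r4.png

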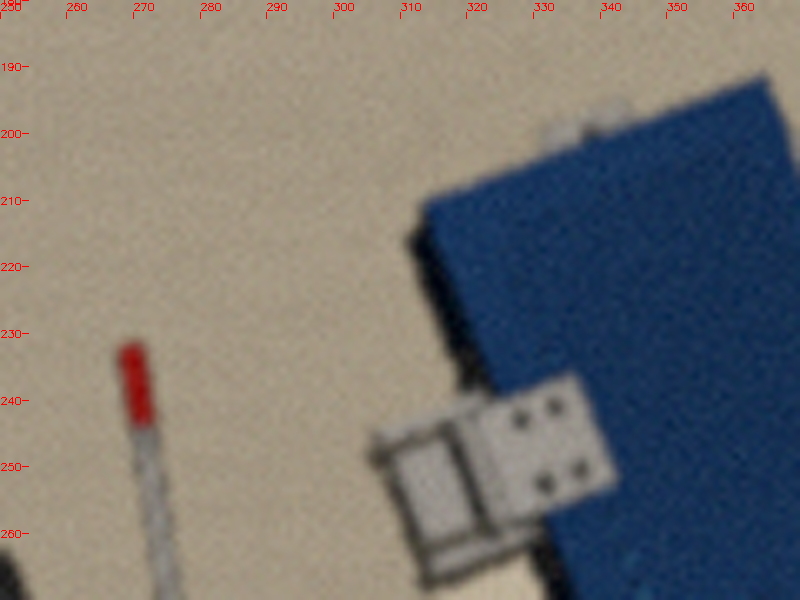

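```bash
cat >> h.py <<'E'
CATM=[rect(-.119,-.093,-.03,-.024,.066),rect(-.119,-.093,.024,.03,.066),rect(-.117,-.095,-.018,.018,.062),rect(-.074,.073,-.106,.106,.092)]
E
python3 - <<'E'
from h import *
im=cv2.imread("pics/top2_raw.png")[:,:,::-1]; im2=env.camera("scene")
bx=(.5095,-.286,np.radians(-69.4))
overlay("top",im,[(CATM,bx)],(290,180,410,270),"o1")
overlay("scene",im2,[(CATM,bx)],(260,125,340,185),"o2")
overlay("top",im,[(CATM,bx)],(298,230,338,260+10),"o3")
E
```

```text
(no output)
```

View pics/o1.png

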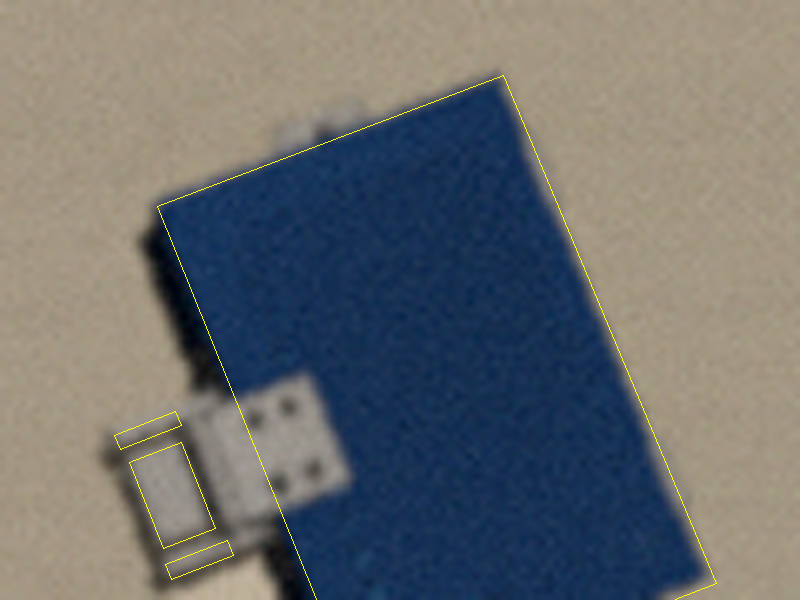

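View pics/o2.png

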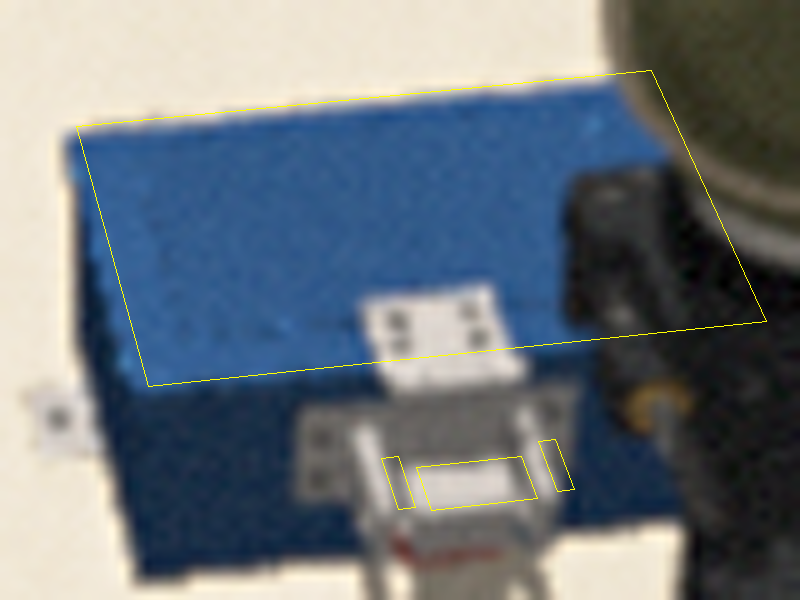

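View pics/o3.png

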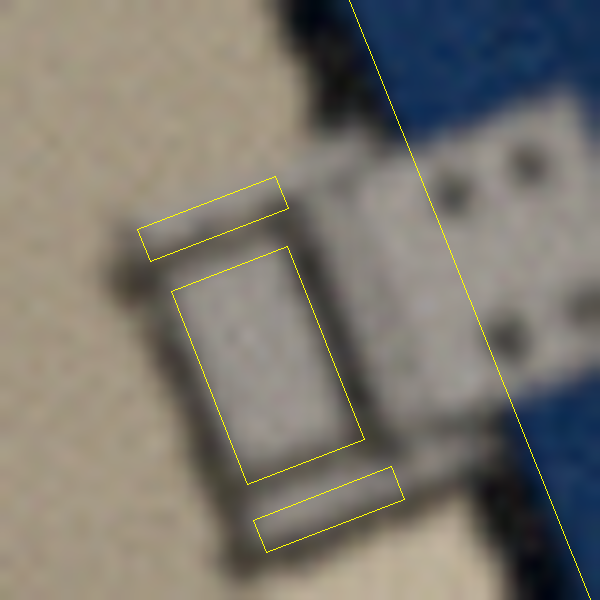

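```bash
python3 - <<'E'
from h import *
a=px2w("top",[(333,248.4),(370.2,234.5),(351.6,241.5)],.079); print(a, np.linalg.norm(a[0]-a[1]))
T=[px2w("top",[(269.3,232),(271.3,243.7)],[.012,.012])]
print(T)
im=cv2.imread("pics/top2_raw.png")[:,:,::-1]
hsv=cv2.cvtColor(np.ascontiguousarray(im),cv2.COLOR_RGB2HSV)
m=((hsv[...,0]<8)|(hsv[...,0]>172))&(hsv[...,1]>120)
m[:, :255]=0; m[:,290:]=0
ys,xs=np.nonzero(m); print(len(xs),xs.mean(),ys.mean(),ys.min(),ys.max()); c=np.cov(xs,ys); w,v=np.linalg.eigh(c);print(v[:,1],w)
im1=cv2.imread("pics/top1_raw.png")[:,:,::-1]; crop("t",im1,250,220,300,280,"u1",10)
print(px2w("top",[(xs.mean(),ys.mean())],.012))
E
```

```text
[[ 0.4851 -0.2306  0.079 ]
 [ 0.5209 -0.3293  0.079 ]
 [ 0.5028 -0.2797  0.079 ]] 0.10501211453661345
[array([[ 0.5352, -0.0691,  0.012 ],
       [ 0.5032, -0.0743,  0.012 ]])]
49 269.2244897959184 229.59183673469389 102 243
[0.109 0.994] [   1.2468 1002.7192]
[[ 0.5418 -0.069   0.012 ]]
```

View pics/u1.png

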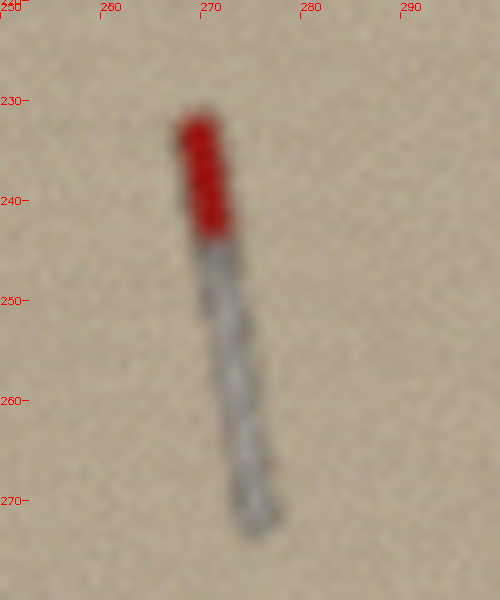

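```bash
python3 - <<'E'
from h import *
im=cv2.imread("pics/top1_raw.png")[:,:,::-1]
hsv=cv2.cvtColor(np.ascontiguousarray(im),cv2.COLOR_RGB2HSV)
m=((hsv[...,0]<8)|(hsv[...,0]>172))&(hsv[...,1]>120)
m[:, :255]=0; m[:,290:]=0;m[:225]=0;m[260:]=0
ys,xs=np.nonzero(m); print(len(xs),xs.mean(),ys.mean(),ys.min(),ys.max())
a=px2w("top",[(xs.mean(),ys.mean()),(275,272.7),(269.2,231.3)],[.010,.006,.01]);print(a, np.linalg.norm(a[1]-a[2])); d=a[1]-a[0];print(np.degrees(np.arctan2(d[1],d[0])),np.linalg.norm(d))
# scene
im2=cv2.imread("pics/scene0_raw.png")
im2=env.camera("scene"); crop("t",im2,260,190,340,250,"u2")
E
```

```text
47 270.1063829787234 237.38297872340425 232 243
[[ 0.5206 -0.0713  0.01  ]
 [ 0.4251 -0.0839  0.006 ]
 [ 0.5373 -0.0689  0.01  ]] 0.11333423376194987
-172.46289077097936 0.09648999261151572
```

View pics/u2.png

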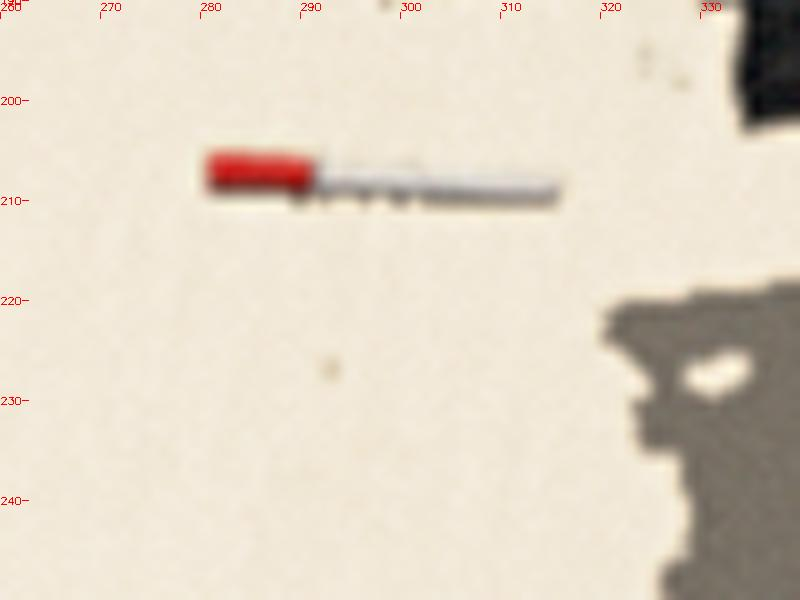

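```bash
python3 - <<'E'
from h import *
go((.529,-.0705,.06),7.5)
E
```

```text
shift [94.2, 174.9, 126.1] rot [-0.21, -0.02, 13.18]
```

```bash
python3 -m inch '[[[94,175,60],[0,0,13],0],[[94,175,60],[0,0,13],0],[[94,175,60],[0,0,13],0],[[94,175,80],[0,0,13],0],[[94,175,126],[-0.2,0,13.2],0],[[94,175,126],[-0.2,0,13.2],0],[[94,175,126],[-0.2,0,13.2],0]]'
python3 - <<'E'
from h import *
st();go((.529,-.0705,-.0255),7.5)
im=env.camera("top");im2=env.camera("scene"); crop("t",im2,240,170,360,260,"u2");crop("t",im,220,190,320,265,"u3")
E
```

```text
clock: 52.42
eef_pos: [0.5296, -0.0713, 0.0615]
tool_rot: [0.0, 0.998, 0.065, 0.001]
force: [1.1, 0.1, -0.5]
width: 0.5
t 52.42 tcp [ 0.5296 -0.0713  0.0615] zax [ 0.0019 -0.0003 -1.    ] yax [ 0.1296 -0.9916  0.0005] xax [0.9916 0.1296 0.0018] F [ 1.0736  0.0629 -0.4659] w 0.5
j [-0.3535  0.4955  1.6505  0.0005  0.9937  1.087 ]
shift [-0.6, -0.9, 87.0] rot [0.03, -0.1, -0.05]
```

View pics/u2.png

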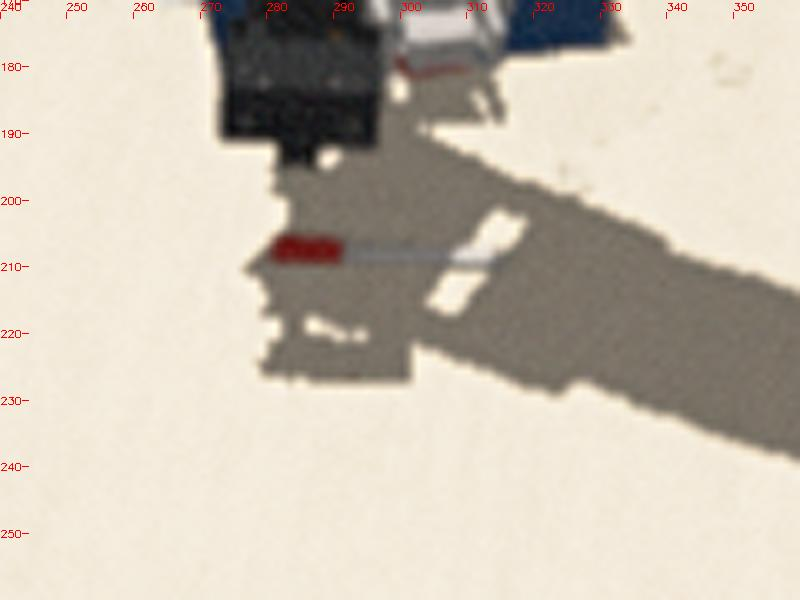

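View pics/u3.png

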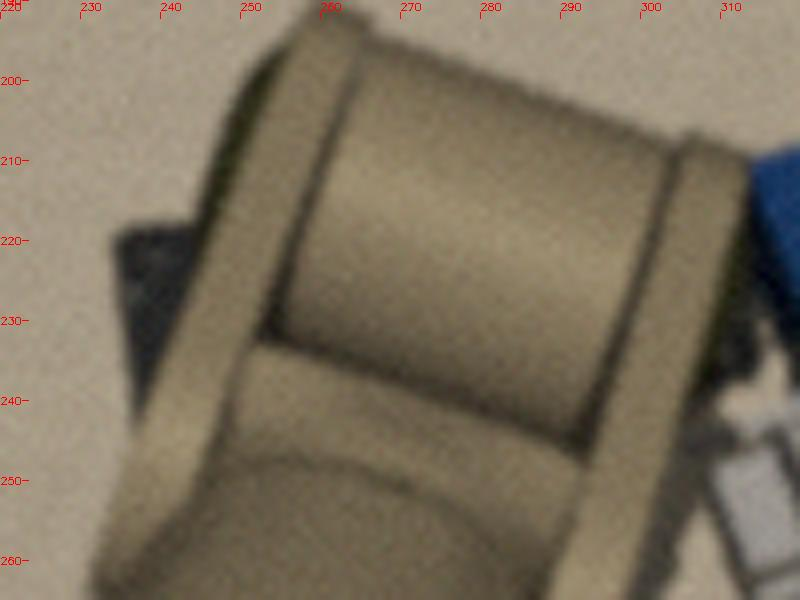

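```bash
python3 -m inch '[[[2,-1,40],[0,0,0],0],[[2,-1,70],[0,0,0],0],[[2,-1,82],[0,0,0],0],[[2,-1,86],[0,0,0],0],[[2,-1,86],[0,0,0],0]]'
python3 - <<'E'
from h import *
st()
E
python3 -m inch '[[[0,0,0],[0,0,0],-1],[[0,0,0],[0,0,0],-1],[[0,0,0],[0,0,0],-1],[[0,0,0],[0,0,0],-1],[[0,0,0],[0,0,0],-1],[[0,0,0],[0,0,0],-1],[[0,0,0],[0,0,0],-1],[[0,0,0],[0,0,0],-1]]' 40
python3 - <<'E'
from h import *
st()
E
```

```text
clock: 53.15
eef_pos: [0.5326, -0.0701, -0.0231]
tool_rot: [0.001, 0.998, 0.065, 0.002]
force: [0.1, -0.5, 0.2]
width: 0.5
t 53.15 tcp [ 0.5326 -0.0701 -0.0231] zax [ 0.0047 -0.0013 -1.    ] yax [ 0.1302 -0.9915  0.0019] xax [0.9915 0.1302 0.0045] F [ 0.1021 -0.4511  0.1882] w 0.5
j [-0.3494  0.6348  1.691   0.0005  0.8109  1.0905]
clock: 54.15
eef_pos: [0.5327, -0.0702, -0.023]
tool_rot: [0.001, 0.998, 0.065, 0.002]
force: [0.3, -0.2, 0.8]
width: 0.126
t 54.15 tcp [ 0.5327 -0.0702 -0.023 ] zax [ 0.0049 -0.0014 -1.    ] yax [ 0.1301 -0.9915  0.002 ] xax [0.9915 0.1301 0.0047] F [ 0.3276 -0.2035  0.8089] w 0.126
j [-0.3494  0.6348  1.6908  0.0005  0.8109  1.0906]
```

```bash
python3 -m inch '[[[0,0,-10],[0,0,0],-1],[[0,0,-50],[0,0,0],-1],[[0,0,-123],[0,0,0],-1],[[0,0,-123],[0,0,0],-1],[[0,0,-123],[0,0,0],-1]]'
python3 - <<'E'
from h import *
st();go((.6159,-.1328,.10),20.6)
im=env.camera("top");im2=env.camera("scene"); crop("t",im2,240,120,360,210,"u2");crop("t",im,220,190,320,265,"u3")
E
```

```text
clock: 54.78
eef_pos: [0.5319, -0.07, 0.1002]
tool_rot: [0.001, 0.998, 0.065, 0.003]
force: [1.1, -0.4, -0.8]
width: 0.125
t 54.77 tcp [ 0.5319 -0.07    0.1002] zax [ 0.0054 -0.0016 -1.    ] yax [ 0.1302 -0.9915  0.0023] xax [0.9915 0.1302 0.0052] F [ 1.096  -0.3545 -0.8367] w 0.125
j [-0.3494  0.4452  1.6119  0.0004  1.0788  1.0906]
shift [75.1, 73.2, 0.8] rot [0.17, -0.28, -13.12]
```

View pics/u2.png

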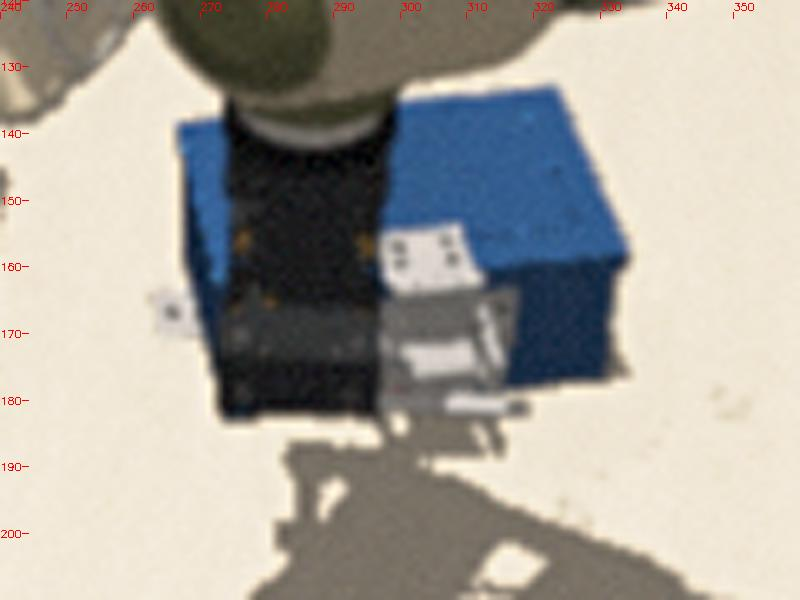

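```bash
python3 - <<'E'
from h import *
for L in (.100,.105,.1085,.112): print(L,w2px("scene",[(.5319-.9915*L,-.07-.1301*L,.129)]))
E
python3 -m inch '[[[30,30,0],[0,0,-5],-1],[[75,73,0],[0.2,-0.3,-13],-1],[[75,73,0],[0.2,-0.3,-13.1],-1],[[75,73,0],[0.2,-0.3,-13.1],-1],[[75,73,0],[0.2,-0.3,-13.1],-1]]'
python3 - <<'E'
from h import *
st();go((.6159,-.1328,.023),20.6)
im=env.camera("top");im2=env.camera("scene"); crop("t",im2,240,120,360,210,"u2");crop("t",im,250,180,370,270,"u3")
E
```

```text
0.1 [[317.2315 179.9205]]
0.105 [[318.8819 179.9936]]
0.1085 [[320.0375 180.0448]]
0.112 [[321.1931 180.096 ]]
clock: 55.5
eef_pos: [0.6142, -0.1315, 0.0985]
tool_rot: [-0.001, 0.984, 0.179, -0.002]
force: [-0.4, 0.3, -0.9]
width: 0.125
t 55.5 tcp [ 0.6142 -0.1315  0.0985] zax [-0.0047  0.0022 -1.    ] yax [ 0.3515 -0.9362 -0.0037] xax [ 0.9362  0.3516 -0.0037] F [-0.4108  0.2526 -0.8738] w 0.125
j [-0.3972  0.6378  1.2984  0.0002  1.2106  0.8143]
shift [1.4, 2.1, 75.5] rot [-0.21, 0.21, -0.02]
```

View pics/u2.png

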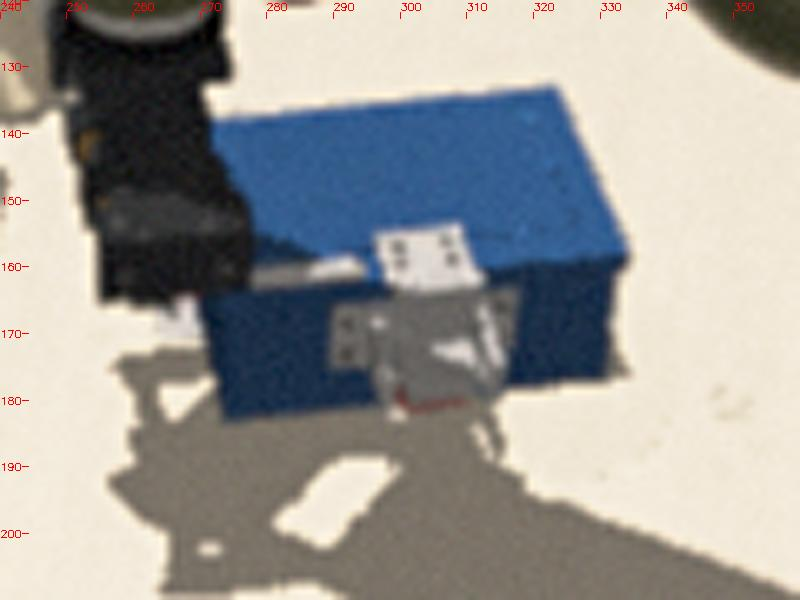

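View pics/u3.png

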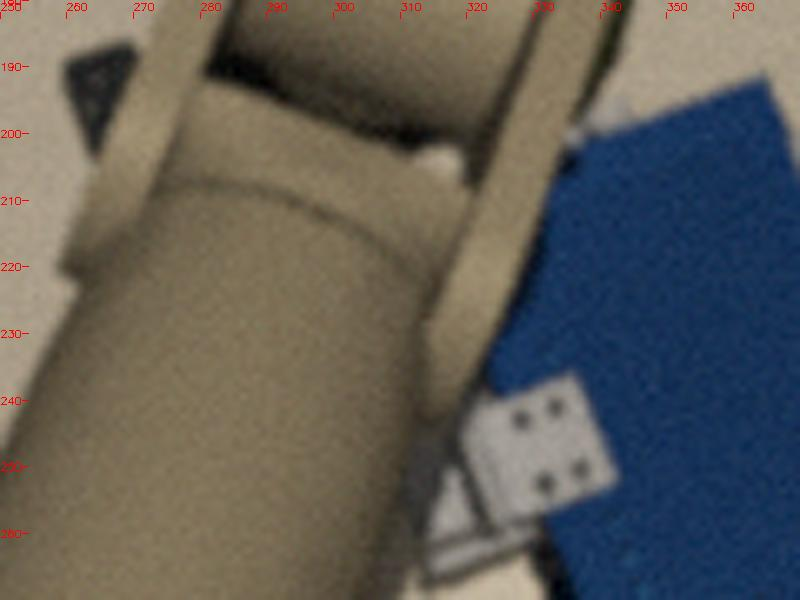

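```bash
python3 -m inch '[[[1,2,30],[-0.2,0.2,0],-1],[[1,2,60],[-0.2,0.2,0],-1],[[1,2,75],[-0.2,0.2,0],-1],[[1,2,75],[-0.2,0.2,0],-1],[[1,2,75],[-0.2,0.2,0],-1]]'
python3 - <<'E'
from h import *
s=st();go((.6159,-.1328,.023),20.6)
im2=env.camera("scene"); crop("t",im2,260,140,330,190,"u2")
bx=(.5095,-.286,np.radians(-69.4))
AX=[[(-.106,-.06,.052),(-.106,.12,.052)]]
im=im2.copy()
overlay("scene",im2,[(CATM+AX,bx)],(260,140,330,190),"u4")
E
```

```text
clock: 56.22
eef_pos: [0.6166, -0.1333, 0.0254]
tool_rot: [0.001, 0.984, 0.179, 0.001]
force: [-0.1, -0.5, -1.3]
width: 0.122
t 56.23 tcp [ 0.6166 -0.1333  0.0254] zax [ 0.0028 -0.0011 -1.    ] yax [ 0.3517 -0.9361  0.002 ] xax [0.9361 0.3517 0.0022] F [-0.0589 -0.4525 -1.3464] w 0.122
j [-0.3983  0.7247  1.3545  0.      1.0594  0.813 ]
shift [-0.5, -0.7, 2.4] rot [0.12, -0.13, -0.01]
```

View pics/u2.png

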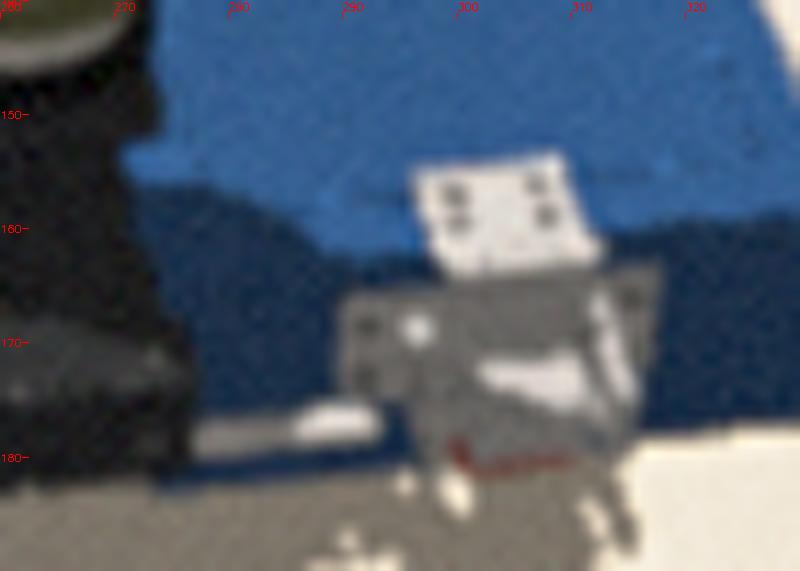

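View pics/u4.png

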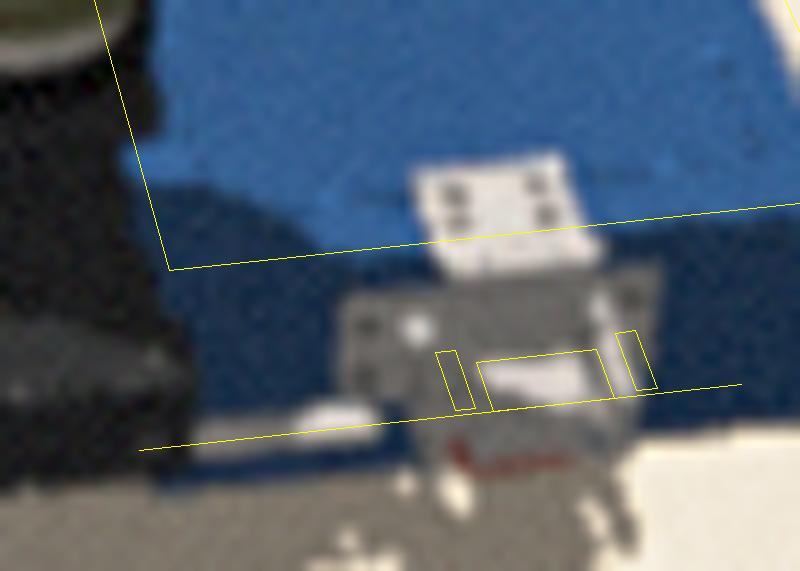

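```bash
python3 -m inch '[[[0,-0.7,2.4],[0.1,-0.1,0],-1],[[0,-0.7,2.4],[0.1,-0.1,0],-1],[[0,-0.7,2.4],[0.1,-0.1,0],-1]]'
python3 - <<'E'
from h import *
s=st();go((.6159,-.1328,.023),20.6)
im2=env.camera("scene"); crop("t",im2,260,140,330,190,"u2")
bx=(.5095,-.286,np.radians(-69.4))
AX=[[(-.106,-.06,.052),(-.106,.12,.052)],[(-.106,-.06,.057),(-.106,.12,.057)],[(-.106,-.06,.047),(-.106,.12,.047)]]
overlay("scene",im2,[(AX,bx)],(260,140,330,190),"u4")
E
```

```text
clock: 56.65
eef_pos: [0.6164, -0.1327, 0.0231]
tool_rot: [0.0, 0.984, 0.179, 0.0]
force: [-0.2, -0.4, -1.3]
width: 0.128
t 56.65 tcp [ 0.6164 -0.1327  0.0231] zax [ 0.0007 -0.0002 -1.    ] yax [ 0.3517 -0.9361  0.0005] xax [0.9361 0.3517 0.0006] F [-0.2111 -0.3525 -1.2589] w 0.128
j [-0.3976  0.7282  1.3548  0.0001  1.0579  0.8138]
shift [-0.5, -0.1, 0.1] rot [0.03, -0.03, -0.01]
```

View pics/u4.png

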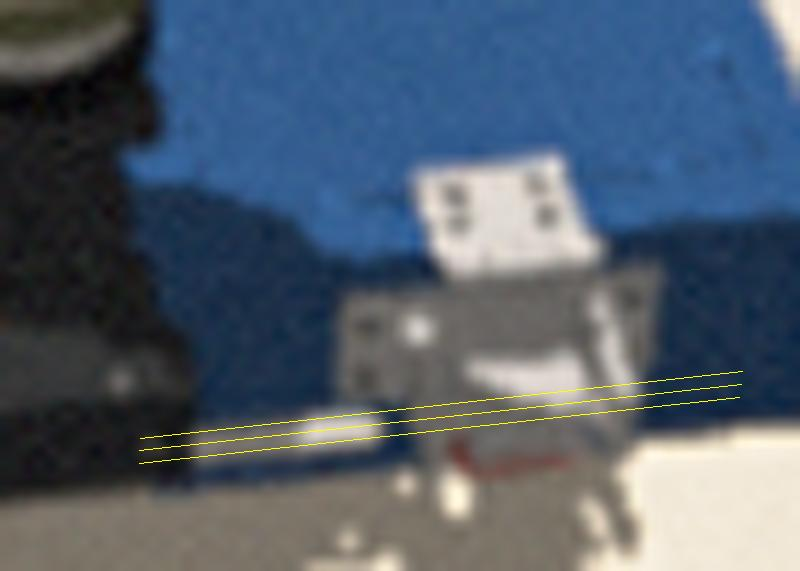

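```bash
python3 -m inch '[[[-4,0,0],[0,0,0],-1],[[-8,0,0],[0,0,0],-1],[[-12,0,0],[0,0,0],-1],[[-16,0,0],[0,0,0],-1],[[-18,0,0],[0,0,0],-1],[[-18,0,0],[0,0,0],-1]]'
python3 - <<'E'
from h import *
s=st();go((.6159,-.1328,.023),20.6)
im2=env.camera("scene"); crop("t",im2,260,140,330,190,"u2")
E
```

```text
clock: 57.45
eef_pos: [0.5994, -0.1391, 0.0231]
tool_rot: [0.0, 0.984, 0.179, 0.0]
force: [0.3, 0.2, -0.3]
width: 0.131
t 57.45 tcp [ 0.5994 -0.1391  0.0231] zax [ 0.0007 -0.0002 -1.    ] yax [ 0.3517 -0.9361  0.0004] xax [0.9361 0.3517 0.0006] F [ 0.326   0.1525 -0.3161] w 0.131
j [-0.4181  0.6996  1.4088  0.0001  1.0325  0.7933]
shift [17.6, -0.1, 0.1] rot [0.02, -0.03, -0.01]
```

View pics/u2.png

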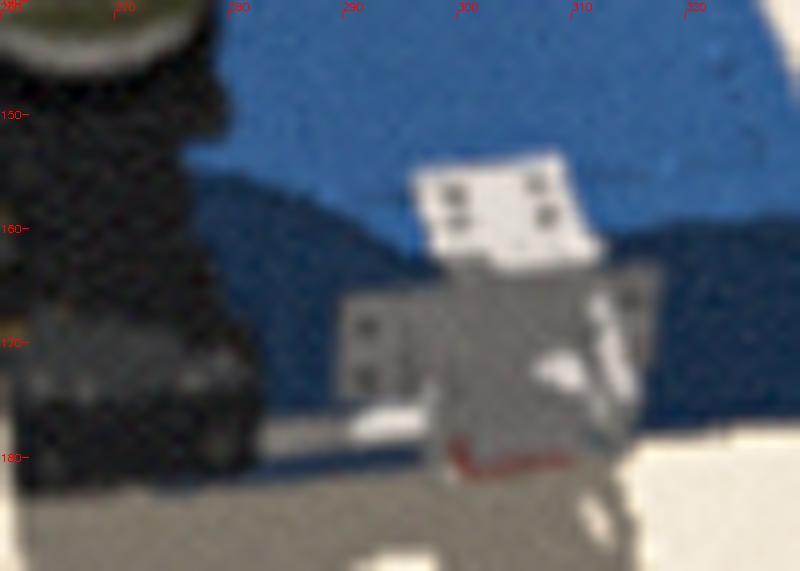

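```bash
python3 -m inch '[[[-4,0,0],[0,0,0],-1],[[-8,0,0],[0,0,0],-1],[[-10,0,0],[0,0,0],-1],[[-10,0,0],[0,0,0],-1]]'|sed -n '2p;4,5p'; python3 -m inch '[[[-4,0,0],[0,0,0],-1],[[-8,0,0],[0,0,0],-1],[[-12,0,0],[0,0,0],-1],[[-12,0,0],[0,0,0],-1]]'|sed -n '2p;4,5p'
python3 - <<'E'
from h import *
s=st()
im2=env.camera("scene"); crop("t",im2,260,140,330,190,"u2")
E
```

```text
eef_pos: [0.5901, -0.1426, 0.0232]
force: [-0.3, -0.1, -0.3]
width: 0.126
eef_pos: [0.5786, -0.147, 0.0232]
force: [0.3, 0.7, -0.7]
width: 0.126
t 58.5 tcp [ 0.5786 -0.147   0.0232] zax [ 0.0008 -0.0002 -1.    ] yax [ 0.3512 -0.9363  0.0005] xax [0.9363 0.3512 0.0006] F [ 0.2629  0.7135 -0.6599] w 0.126
j [-0.4449  0.6655  1.4723  0.0002  1.0031  0.7669]
```

View pics/u2.png

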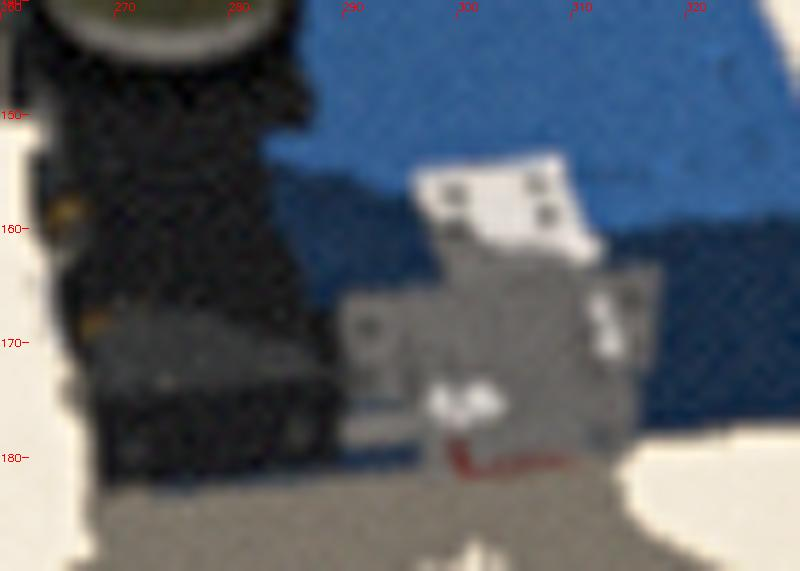

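```bash
python3 -m inch '[[[-4,0,0],[0,0,0],-1],[[-8,0,0],[0,0,0],-1],[[-12,0,0],[0,0,0],-1],[[-16,0,0],[0,0,0],-1],[[-20,0,0],[0,0,0],-1],[[-20,0,0],[0,0,0],-1]]'|sed -n '2p;4,5p'; python3 -m inch '[[[-4,0,0],[0,0,0],-1],[[-8,0,0],[0,0,0],-1],[[-12,0,0],[0,0,0],-1],[[-16,0,0],[0,0,0],-1],[[-16,0,0],[0,0,0],-1]]'|sed -n '2p;4,5p'
python3 - <<'E'
from h import *
s=st()
im2=env.camera("scene"); crop("t",im2,260,140,330,190,"u2");im=env.camera("top"); crop("t",im,270,200,350,260,"u3")
E
```

```text
eef_pos: [0.5599, -0.1541, 0.0232]
force: [0.1, -0.5, -1.1]
width: 0.133
eef_pos: [0.5447, -0.1598, 0.0232]
force: [0.1, -0.6, -0.7]
width: 0.126
t 59.92 tcp [ 0.5447 -0.1598  0.0232] zax [ 0.0007 -0.0002 -1.    ] yax [ 0.3508 -0.9364  0.0004] xax [0.9364 0.3508 0.0006] F [ 0.1296 -0.5978 -0.6803] w 0.126
j [-0.4919  0.6125  1.57    0.0002  0.9584  0.7204]
```

View pics/u2.png

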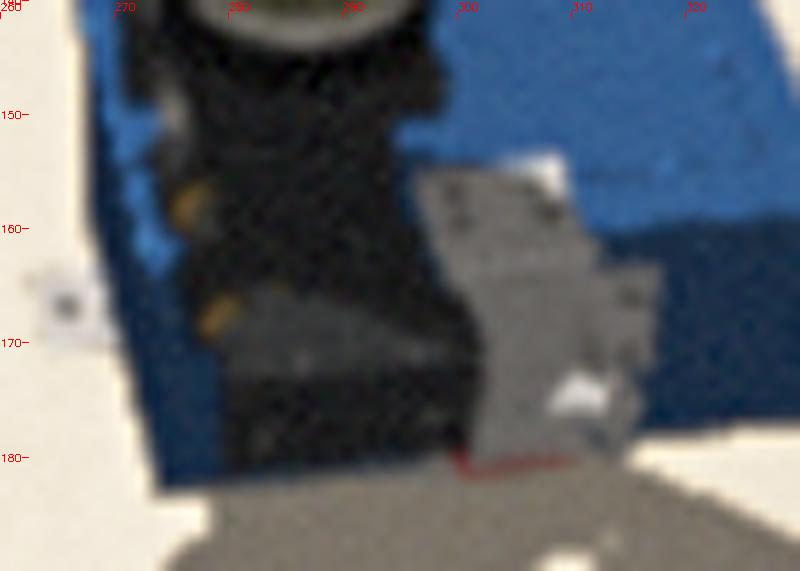

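View pics/u3.png

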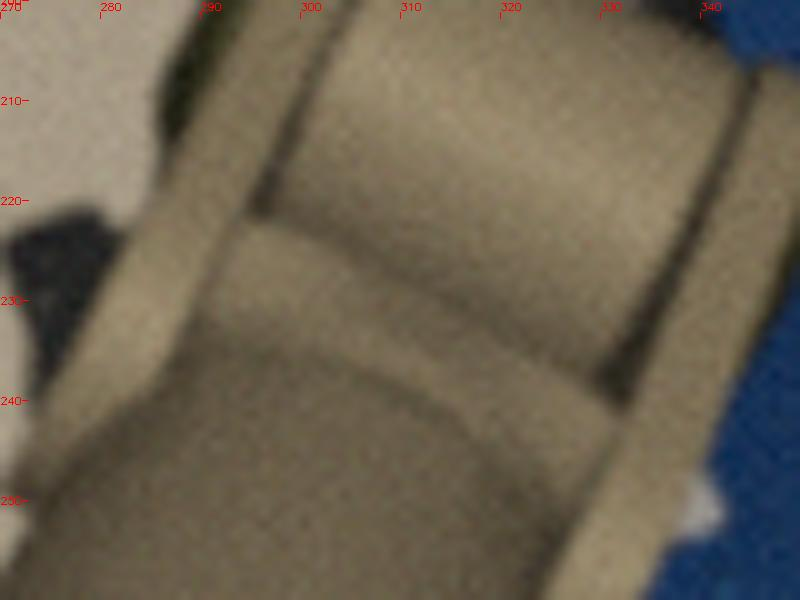

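```bash
python3 -m inch '[[[-4,0,0],[0,0,0],-1],[[-8,0,0],[0,0,0],-1],[[-12,0,0],[0,0,0],-1],[[-12,0,0],[0,0,0],-1]]'|sed -n '2p;4,5p'; python3 -m inch '[[[-2,0,0],[0,0,0],-1],[[-4,0,0],[0,0,0],-1],[[-4,0,0],[0,0,0],-1]]'|sed -n '2p;4,5p'; python3 -m inch '[[[-1,0,0],[0,0,0],-1],[[-2,0,0],[0,0,0],-1],[[-2,0,0],[0,0,0],-1]]'|sed -n '2p;4,5p'
```

```text
eef_pos: [0.5335, -0.1641, 0.0233]
force: [0.5, 0.1, -0.4]
width: 0.125
eef_pos: [0.53, -0.1655, 0.0234]
force: [3.6, 1.0, -0.7]
width: 0.126
eef_pos: [0.5282, -0.166, 0.0234]
force: [3.8, 2.4, -1.6]
width: 0.128
```

```bash
python3 -m inch '[[[-1,0,0],[0,0,0],-1],[[-2,0,0],[0,0,0],-1],[[-2,0,0],[0,0,0],-1]]'|sed -n '2p;4,5p'; python3 - <<'E'
from h import *
s=st()
im2=env.camera("scene"); crop("t",im2,260,140,330,190,"u2")
E
```

```text
eef_pos: [0.527, -0.1664, 0.0236]
force: [6.9, 4.8, -2.3]
width: 0.129
t 61.65 tcp [ 0.527  -0.1664  0.0236] zax [ 0.0037  0.0001 -1.    ] yax [ 0.3503 -0.9366  0.0012] xax [0.9366 0.3503 0.0035] F [ 6.8628  4.7721 -2.3331] w 0.129
j [-0.5189  0.5844  1.6203  0.0024  0.9338  0.6926]
```

View pics/u2.png

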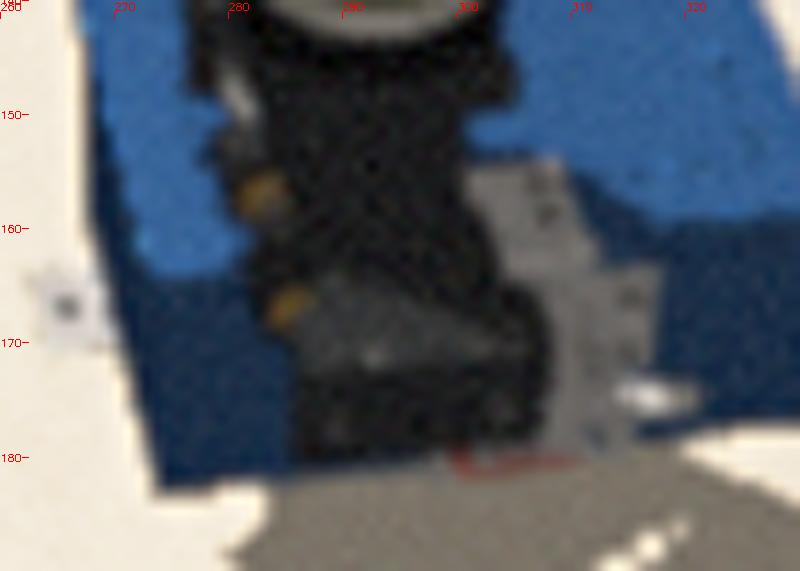

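```bash
python3 - <<'E'
from h import *
T=lambda b: np.array([.5095,-.286,0])+R.from_euler('z',-69.4,degrees=True).apply(b)
for y in (-.031,-.035,-.04,-.045,-.05): print(y,w2px("scene",[T([-.106,y,.052])])-[1.4,0])
E
```

```text
-0.031 [[314.5866 174.065 ]]
-0.035 [[315.7419 173.9377]]
-0.04 [[317.1848 173.7788]]
-0.045 [[318.6263 173.62  ]]
-0.05 [[320.0662 173.4614]]
```

```bash
python3 -m inch '[[[1,0,0],[0,0,0],-1],[[1,0,0],[0,0,0],-0.62],[[1,0,0],[0,0,0],-0.62],[[1,0,0],[0,0,0],-0.62],[[1,0,0],[0,0,0],-0.62]]'; python3 -m inch '[[[0,0,-3],[0,0,0],-0.62],[[0,0,-6],[0,0,0],-0.62],[[0,0,-12],[0,0,0],-0.62],[[0,0,-20],[0,0,0],-0.62]]'
python3 - <<'E'
from h import *
s=st()
im2=env.camera("scene"); crop("t",im2,260,140,330,190,"u2")
E
```

```text
clock: 62.32
eef_pos: [0.528, -0.1661, 0.0236]
tool_rot: [0.0, 0.984, 0.178, 0.002]
force: [-0.1, -0.7, 0.3]
width: 0.187
clock: 62.82
eef_pos: [0.5279, -0.1661, 0.0441]
tool_rot: [0.0, 0.984, 0.178, 0.002]
force: [0.1, 0.2, -0.3]
width: 0.193
t 62.83 tcp [ 0.5279 -0.1661  0.0441] zax [ 0.0037  0.     -1.    ] yax [ 0.3504 -0.9366  0.0013] xax [0.9366 0.3504 0.0035] F [ 0.0706  0.2213 -0.3173] w 0.193
j [-0.5175  0.5548  1.605   0.0022  0.9785  0.694 ]
```

View pics/u2.png

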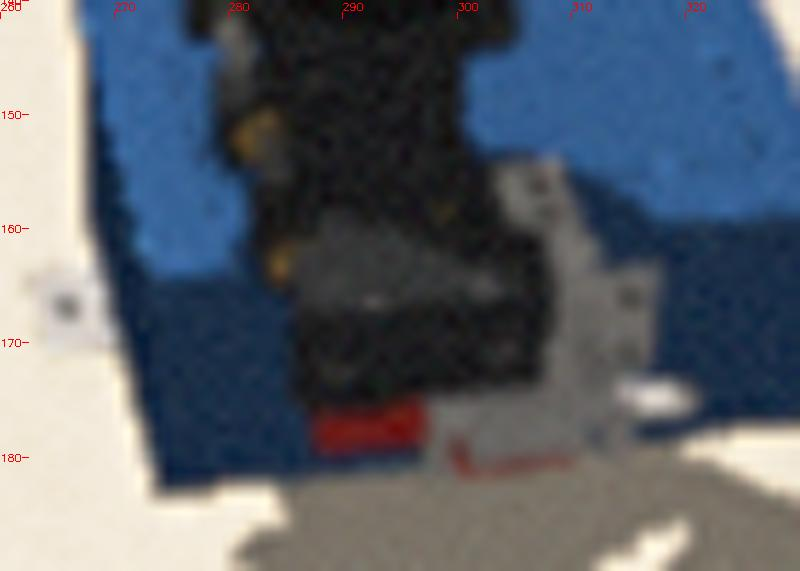

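Pin is in place and the gripper is free. I'll withdraw upwards and check everything.

```bash
python3 -m inch '[[[0,0,-40],[0,0,0],-0.62],[[0,0,-90],[0,0,0],-0.62],[[0,0,-150],[0,0,0],0],[[0,-50,-150],[0,0,0],0],[[-60,-100,-150],[0,0,0],0],[[-100,-150,-150],[0,0,0],0],[[-150,-170,-150],[0,0,0],0],[[-200,-170,-150],[0,0,0],0],[[-200,-170,-150],[0,0,0],0]]'
python3 - <<'E'
from h import *
s=st()
im2=env.camera("scene"); crop("t",im2,260,130,340,190,"u2");crop("t",im2,200,240,320,330,"u5");im=env.camera("top"); crop("t",im,270,180,390,270,"u3");crop("t",im,80,210,160,285,"u4")
E
```

```text
clock: 64.0
eef_pos: [0.2791, -0.0776, 0.1943]
tool_rot: [0.002, 0.984, 0.176, 0.003]
force: [-0.4, -0.6, -0.6]
width: 0.501
t 64.0 tcp [ 0.2791 -0.0776  0.1943] zax [ 0.0071 -0.0027 -1.    ] yax [ 0.3465 -0.938   0.005 ] xax [0.938  0.3466 0.0058] F [-0.3937 -0.6362 -0.6209] w 0.501
j [-0.687  -0.2406  2.1155  0.0026  1.2594  0.5291]
```

View pics/u2.png

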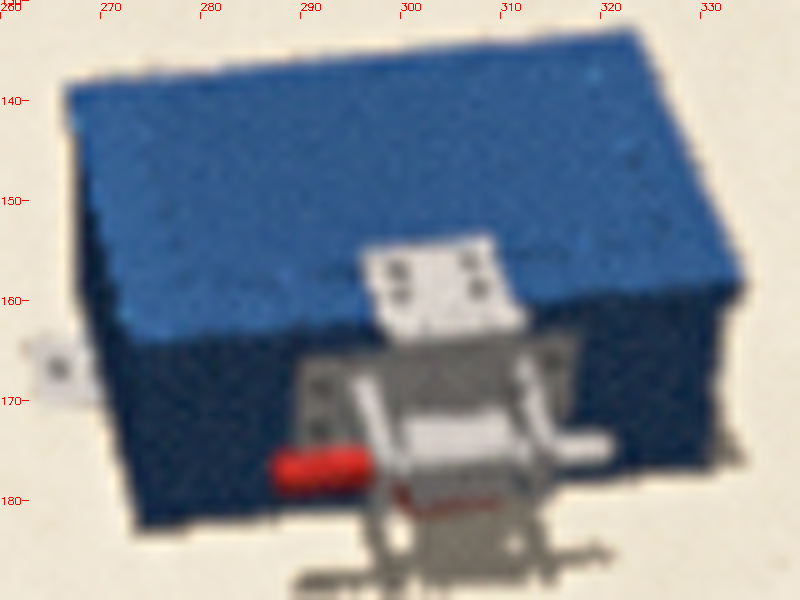

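View pics/u3.png

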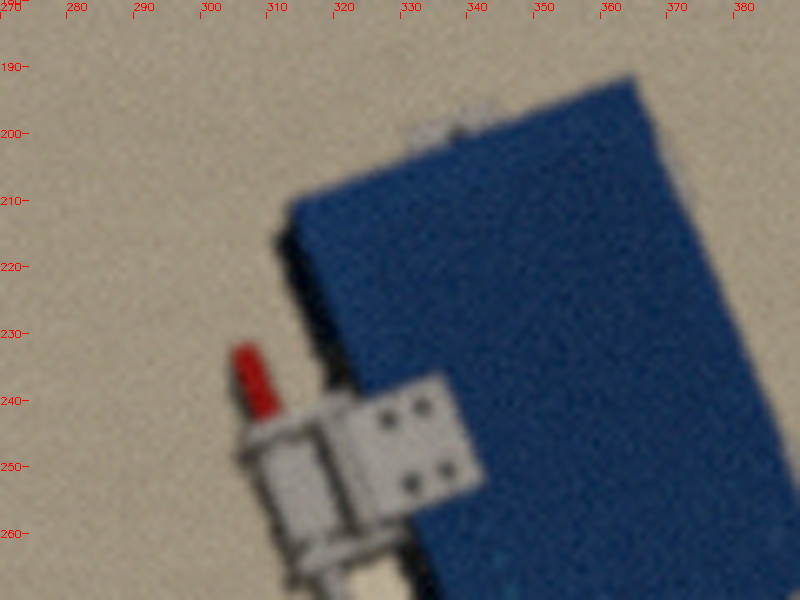

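View pics/u4.png

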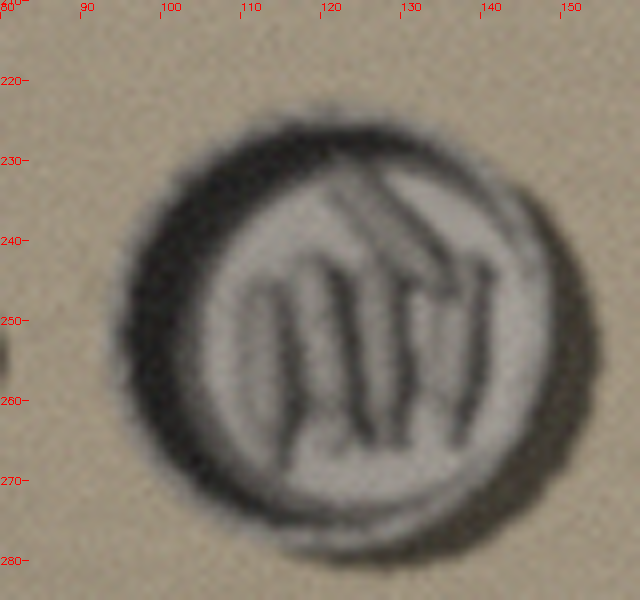

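View pics/u5.png

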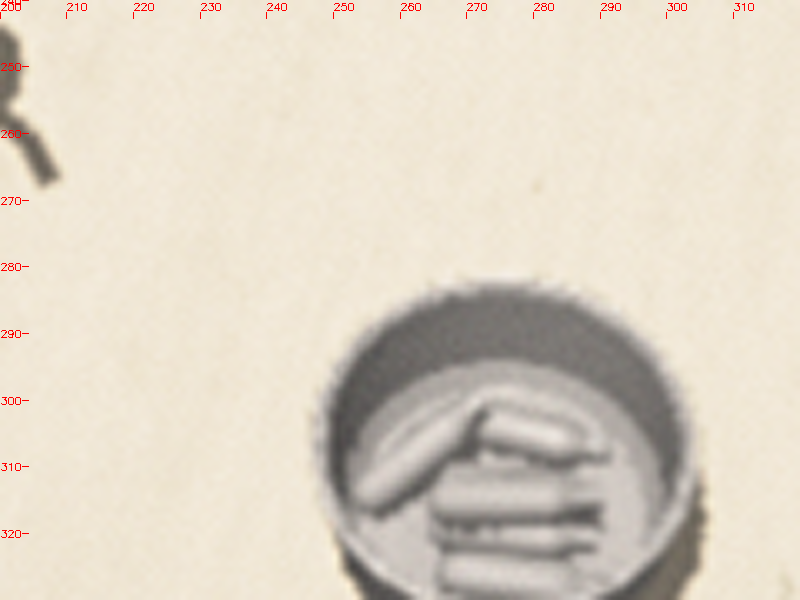

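```bash
python3 - <<'E'
from h import *
im2=env.camera("scene"); crop("t",im2,235,275,315,335,"v1");cv2.imwrite("pics/v3.png",cv2.resize(im2[:,:,::-1],(800,600),interpolation=cv2.INTER_CUBIC))
ims=np.mean([env.camera("top").astype(float) for _ in range(8)],0).astype(np.uint8); crop("t",ims,92,220,152,282,"v2",9.5)
cv2.imwrite("pics/v4.png",cv2.resize(ims[:,:,::-1],(800,600),interpolation=cv2.INTER_CUBIC))
E
```

```text
(no output)
```

View pics/v1.png

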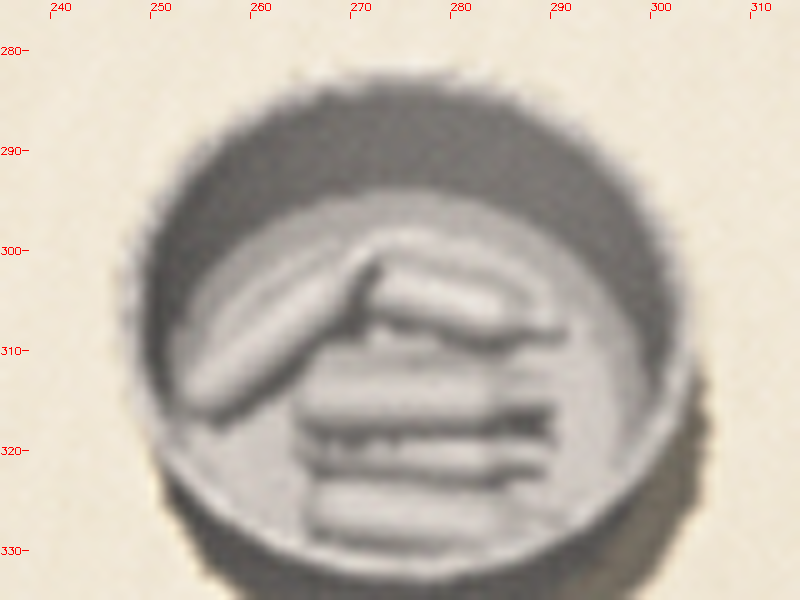

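View pics/v2.png

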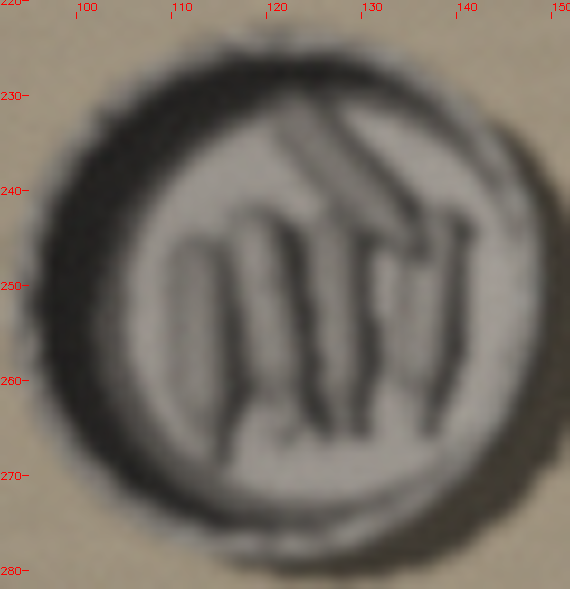

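View pics/v4.png

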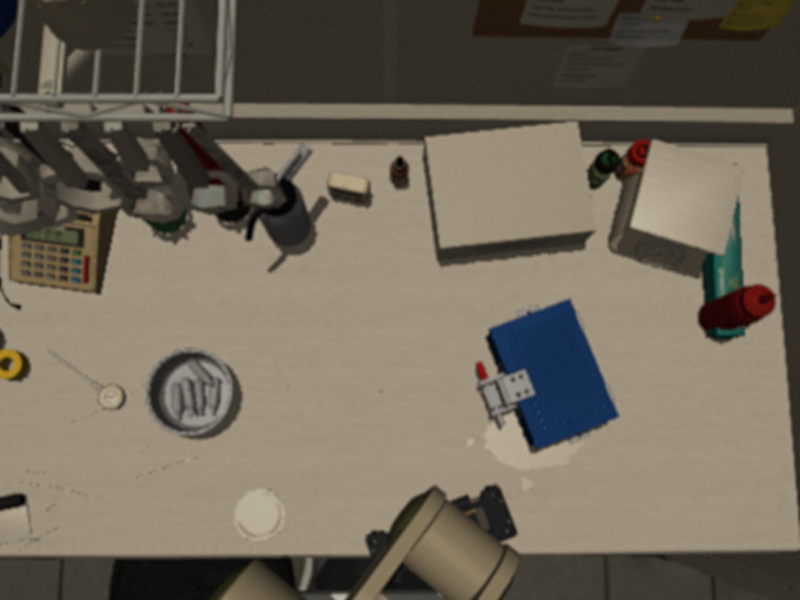

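```bash
python3 - <<'E'
from h import *
st(); print(env.sign_off())
E
```

```text
t 64.55 tcp [ 0.2809 -0.077   0.1937] zax [ 0.005  -0.0006 -1.    ] yax [ 0.3511 -0.9364  0.0023] xax [0.9363 0.3511 0.0044] F [-0.5333  0.0836  0.5695] w 0.5
j [-0.681  -0.2332  2.1118  0.0028  1.2587  0.5303]
the job is handed in; nothing more can be done
None
```

I carried out the whole task and handed the job in at about 64.6 s. The sign-off gives no verdict, so I can't say whether it passed.

**What I did**
- Put the three loose spent chargers into the pan.
- Carried the tray by its handle to the pan and tilted it 30 to 33 degrees. The front row slid off and the three capped chargers stayed behind the lip.
- Set the tray level in the lock box and pushed the lid over from behind so it fell shut.
- Swung the hasp down until it hit its stop at about 12 N.
- Pushed the pin through both lugs and the hasp until its grip met the lug, then let go and moved the arm clear.

**What the last checks showed**
- **Lid and hasp:** in the top view, the shut lid, lugs and hasp knuckle match the calibrated model to about 1 mm.
- **Pin:** its tip stands about 20 mm past the far lug (measured y ≈ -0.050 m), with the red grip against the near lug.
- **Pan and table:** the pan is upright, the whipper is standing, and the table is clear of chargers. The force reading is near zero.

**What did not agree**
- **Fingertip height:** the real fingertips end about 29 mm behind the reported TCP. I found this when the first grasp closed on air, measured it by touching the table, and corrected for it afterwards.
- **Pin position:** the pin had shifted a few centimetres while I was lifting the tray, so I measured it again before grasping.
- **Cameras:** the two cameras differ by about 3 to 5 mm in x.
- **Charger count:** I counted six spent chargers in the pan. One lies partly under another, so that one is inferred from its visible neck.
- **Last view:** I had reached the picture limit, so I could not open the final full scene picture. The checks above come from the earlier crops and the full top view.

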